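# Clamp a stack of aluminium strips in a screw vise and hang its job tag

### The arm

A 6-joint arm with a two-finger parallel gripper is mounted at the origin on the work surface. World frame = base frame: x ahead of the robot, y to its left, z up, the work surface at z = 0. Lengths are in m, angles in rad, forces in N, time in s.
With the tool pointing down it reaches from about 0.375 to 0.9 m from the base axis. Payload 3.1 kg.
Tool frame: the origin (TCP) lies on the centre line of the jaws, within the pads' length; the fingertips stand 19 mm ahead of it and the grasp point (between the pads) is the TCP; z points along the fingers, y is the direction in which the jaws open and shut (so a half turn about z gives the same grasp; the last joint's range is limited). The gripper opens to 85 mm and grips with 20 to 120 N. Pads are 22 mm wide; open, the fingers measure 114 mm over their backs; the gripper's body (76 mm by 85 mm) begins 54 mm behind the grasp point. The pads swing forward as they close: fully open they stand 13 mm farther back than shut.
Start: joints at [-1.474, 0.527, 1.433, -0, 1.181, -0.178], TCP at [0.17, -0.602, 0.224] pointing down, gripper open.
Joint ranges: [-3.08, 3.08], [-0.75, 2.2], [0.22, 2.44], [-1.43, 4.57], [0, 2.65], [-2.85, 2.85]. Speed limits (rad/s): [2.79, 2.79, 3.14, 3.14, 3.14, 3.14].

### API

Orientations are given as a unit quaternion [x, y, z, w].
In Python, from station import manip, imaging, workorder gives the robot as it stands.
- The arm moves only by the shell command python3 -m creep 'ROWS' [FORCE]. ROWS is a JSON object of lists of equal length, an entry for each row: "claw": the finger opening in cm, from 0 to 8.54; "dp": the shift along the tool's x, y, z in cm, a list of three; "roll": the turn about the tool's z in rad. In form: {"claw": [claw, ...], "dp": [[dx, dy, dz], ...], "roll": [roll, ...]}. A call has 1 to 12 rows; each row is the pose to reach, as a shift and turn from the pose commanded when the call began, along the tool's axes at that moment; what a row does not reach only later rows make up. A row lasts 1/10 s, in which the tool goes at most 50 mm and 8.59 degrees, less where a joint would pass 70% of its speed; a pose out of reach is approached as far as the arm can. A call with a gripper value outside its range is refused whole. The fingers move at their own pace and stop on an object; FORCE is the grip in N (left out, the last holds). Time passes only in rows, so rows that repeat a pose let the fingers close. It gives the time, the measured TCP pose, the force and the opening at its end, in the units of the state.
- manip.sense(): the state, without advancing time (a new reading comes with each control period).
- imaging.snapshot(name): name is "scene" or "top" or "wrist"; returns a dict with "image" (384x512x3 uint8, red, green, blue), "z_map" (384x512 float32, m along the optical axis (not along the pixel's ray), 0 where there is no reading), "vfov" (degrees; the focal length in pixels is half the picture's height over the tangent of half this angle, whatever the lens; pixels are square), "cx", "cy" (the principal point, pixels), "R" (3x3) and "t" (3): a world point X has camera coordinates R X + t. Camera axes: x right, y down, z forward; pixel columns grow to the right and rows downward; lengths in m; the calibration is good to about 2 mm. A picture is of the moment at which its call begins.
- workorder.sign_off(): hands the job in, once; it reports no verdict.
The state is a dict: "t": time; "q": joint angles; "qd": joint speeds; "tau": joint torques, N m; "tcp_pos": TCP position; "tool_rot": TCP orientation; "force": force on the tool from outside, world axes, zero at the start; "ft_torque": the same for the moment, N m; "finger_gap": opening from 0.0 (shut) to 1.0 (fully open).
Only numpy, scipy, OpenCV 4.12 (cv2) and the standard library are available. Lean on these libraries where they do the work, as an engineer would, in place of code of your own. Each camera call takes 0.05 s, during which the arm holds its last target.

### The job

Slide the vise's black lock grip all the way out, away from the bed, then lay every loose aluminium strip in one even, straight stack on the vise bed, far ends under the jaw and just short of the column, and turn the T-handle clockwise until you feel the stack is clamped tight. After that slide the lock all the way back home. Also hang the job tag by its hole on the hook of the stand, and leave the other things on the bench where they are.

Things in the scene. Friction and masses are not known exactly. Their poses are not given: they have to be found in the camera images.
- vise: Fixed green upright screw vise. Origin on the bench under the vertical screw axis; +x from the bed to the column (roughly away from the robot), +z up. Bed top at z 30 mm, y -70..70, x -145..60 mm. Column: x from 31 mm, y -32..32, to z 140. Head over the bed: x from -25 mm, y -25..25, z 120..140. The lock is beside the bed on the -y side.
- bed (a point): Point on the bed top (30 mm above the bench) for the centre of the undermost strip, 82 mm before the screw axis; axes as the vise, strips lie along x. There the far end is 13 mm short of the column. Upright guide cheeks stand along both sides of the stack place, from 68 mm before to 20 mm beyond the screw axis, 58 mm apart inside, 6 mm thick, up to 76 mm above the bench.
- jaw: Steel upper jaw that comes straight down on the stack, 50 mm (x, about the screw axis) by 46 mm (y). Its lower face is a plate on stiff springs (15 N per mm, 4 mm travel), so the force builds up over about 1 rad of handle turn. Origin at the centre of that face when unloaded, 74 mm above the bench with the jaw fully open.
- tee (a joint): T-handle turn in rad, 0 = jaw fully open, growing clockwise seen from above, to 11. Steep quick screw: 4 mm of jaw travel per rad; its height is fixed; it stays where left. Free turning takes 0.2 N m; when the jaw bears on the stack the torque rises by 0.004 N m per N of clamping. 0.3 to 0.4 N m is tight (25 to 50 N), held by the screw's friction, which can also hide 0.2 N m at standstill.
- tee_grip (a point): Centre of the T-handle's cross bar, on the screw axis, 180 mm above the bench. The bar is round, 12 mm thick, 76 mm long (88 mm over its balls), level, on a 22 mm stem; this point's x axis runs along the bar.
- lock (a joint): Slide of the vise's lock in m: 0 = home (locked, next to the bed), 0.070 = its end stop fully out, away from the bed (released). It takes 1.5 N and stays where it is left. It does not itself hinder the screw; the order of work counts.
- lock_grip (a point): Middle of the lock's upright black grip, 48 mm above the bench; the grip is 26 mm (vise x) by 14 mm (vise y), its top 62 mm above the bench. It slides along the vise's -y as the lock value grows.
- hook: Steel hook stand, fixed. Origin on the bench under the trough of the hook. A 14 mm post stands 75 mm behind, towards the stand's +x; a round bar 8 mm thick slopes down from its top to -x, to the trough, and turns straight up at its end. The post reaches 156 mm above the bench.
- trough (a point): Lowest inner point of the hook (on the bar's centre line), 130 mm above the bench. Axes as the stand.
- hook_tip (a point): Top of the upturned end of the hook, 6 mm before the trough and 172 mm above the bench. The upturned end is straight and vertical for its upper 30 mm.
- tag: Job tag: aluminium plate 110 x 50 x 8 mm, 90 g, with a 28 mm hole near one end. Origin at the centre of its underside (lying flat), x along its length towards the end with the hole, z through its thickness.
- tag_hole (a point): Centre of the tag's hole, 34 mm from the tag's centre along its x.
- strip1: Loose aluminium strip 200 x 44 x 8 mm, 190 g; all strips are alike, 2 to 4 are present. Origin at the centre of its underside, x along its length, z through its thickness.
- strip2: Loose aluminium strip 200 x 44 x 8 mm, 190 g; all strips are alike, 2 to 4 are present. Origin at the centre of its underside, x along its length, z through its thickness.
- strip3: Loose aluminium strip 200 x 44 x 8 mm, 190 g; all strips are alike, 2 to 4 are present. Origin at the centre of its underside, x along its length, z through its thickness.
- strip4: Loose aluminium strip 200 x 44 x 8 mm, 190 g; all strips are alike, 2 to 4 are present. Origin at the centre of its underside, x along its length, z through its thickness.
- can: Bystander: open brass-coloured tin, 84 mm across, 75 mm high.
- jar: Bystander: glass jar, 56 mm across, 85 mm high.
- block: Bystander: steel block 80 x 60 x 30 mm.
Not all that is in view belongs to the job. What is shaped like the strip2 but yellow is not meant.

How it is judged:
By the outcome, as a careful person would: the job done as asked, in the order asked, and still so for the second after the job is handed in, with the robot touching nothing.
Of strip1, strip2, strip3, strip4 only 2 to 4 are there at a start; the rules pass over those that are not, and their reading is None.
At some moment in a run one of strip1, strip2, strip3, strip4, tag may be knocked a few centimetres aside while the robot is not near it.
It also fails if it takes over 210 s, if anything falls off the work surface, if the arm or the gripper's body presses on something with over 40 N, if the wrist force passes 120 N, or if a joint passes its speed limit or range.

## Working session

There is one attempt and no reset: what is moved stays moved. The work goes in short steps, Python scripts to look and compute and a shell command to move; the robot and the scene stay as the last step left them, time stands still between calls to the robot, and variables do not carry over. Pictures are saved under pics/ and viewed, and the job is handed in when it is done.

```bash
ls -la; mkdir -p pics; cat > h.py <<'E'
import numpy as np, cv2, sys
from station import manip, imaging, workorder
def snap(n,fn=None):
    s=imaging.snapshot(n)
    s['f']=s['image'].shape[0]/2/np.tan(np.radians(s['vfov'])/2)
    if fn: cv2.imwrite('pics/'+fn+'.png',s['image'][:,:,::-1])
    return s
def ray(s,u,v,z):
    R=np.array(s['R']);t=np.array(s['t'])
    C=-R.T@t
    d=R.T@np.array([(u-s['cx'])/s['f'],(v-s['cy'])/s['f'],1.0])
    return C+d*(z-C[2])/d[2]
def proj(s,X):
    c=np.array(s['R'])@np.array(X)+np.array(s['t'])
    return s['f']*c[0]/c[2]+s['cx'], s['f']*c[1]/c[2]+s['cy']
def cloud(s):
    z=s['z_map'];h,w=z.shape
    u,v=np.meshgrid(np.arange(w),np.arange(h))
    P=np.stack([(u-s['cx'])/s['f']*z,(v-s['cy'])/s['f']*z,z],-1)
    return (P-np.array(s['t']))@np.array(s['R'])
E
python3 - <<'E'
from h import *
print(manip.sense())
for n in ['scene','top','wrist']:
    s=snap(n,n+'0'); print(n,s['vfov'],s['cx'],s['cy'],np.round(s['R'],3).tolist(),np.round(s['t'],3))
E
```

```text
total 12
drwxr-xr-x  3 agent agent 4096 Dec  6 09:54 .
drwxr-xr-x 23 root  root  4096 Dec  6 09:54 ..
drwxr-xr-x  2 agent agent 4096 Dec  6 09:54 pics
{'t': 0.0, 'q': array([-1.47448699e+00,  5.28490751e-01,  1.43393327e+00, -1.15940865e-05,
        1.18141490e+00, -1.78471513e-01]), 'qd': array([-1.06016259e-04,  5.17379774e-05,  2.15030299e-04, -1.84205609e-03,
       -7.62996701e-05, -7.09183972e-04]), 'tau': array([ 2.60504257e-04, -4.42353702e+01, -1.78023756e+01, -3.21601046e-04,
        8.39369459e-03,  9.74442031e-06]), 'tcp_pos': array([ 0.16955358, -0.60077769,  0.2232087 ]), 'tool_rot': array([ 9.90575845e-01,  1.36960700e-01,  4.07705103e-05, -1.12240712e-03]), 'force': array([-0.53001872,  0.13655568, -0.13067023]), 'ft_torque': array([-0.02191729,  0.00140656,  0.02501116]), 'finger_gap': 1.0025133751145354}
scene 49.70009883973411 260.5942914333459 189.25463149254662 [[0.459, 0.889, -0.008], [0.694, -0.364, -0.621], [-0.555, 0.279, -0.784]] [-0.264 -0.196  1.691]
top 52.63360242416259 252.04772672569536 198.94601654620922 [[0.019, -1.0, -0.008], [-0.982, -0.017, -0.186], [0.186, 0.012, -0.982]] [0.055 0.473 1.407]
wrist 63.04414452672247 255.18408279114206 189.52582706273782 [[0.272, -0.962, -0.001], [-0.913, -0.258, 0.317], [-0.305, -0.085, -0.949]] [-0.624 -0.042  0.381]
```

View pics/scene0.png

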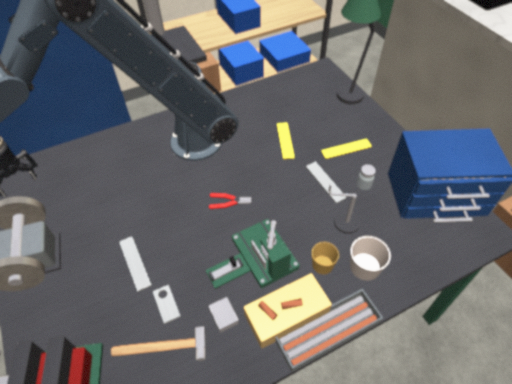

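View pics/top0.png

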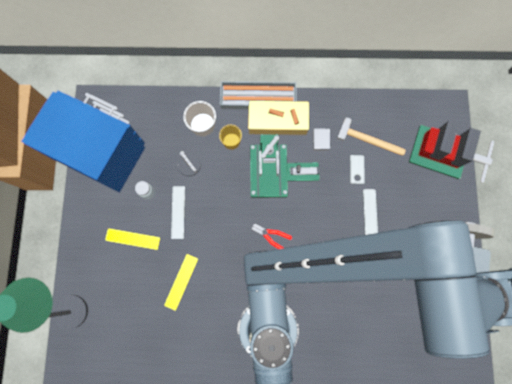

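View pics/wrist0.png

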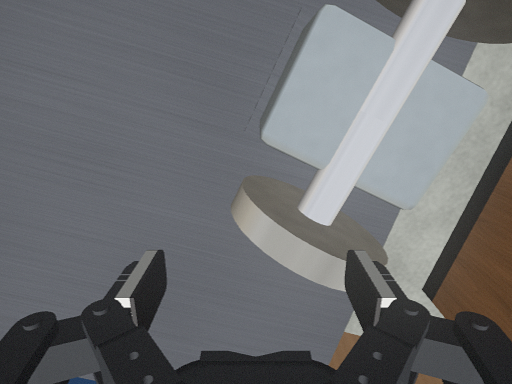

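```bash
python3 - <<'E'
from h import *
s=snap('top')
P=cloud(s)
np.savez('top.npz',**s)
im=s['image'][:,:,::-1]
cv2.imwrite('pics/top1.png',cv2.resize(im[70:270,110:430],None,fx=2.5,fy=2.5,interpolation=cv2.INTER_CUBIC))
for n,(u,v) in dict(s1=(370,211),s2=(178,212),tag=(357,175),vise=(255,190),bench=(220,220),tee=(268,155),lock=(305,170)).items(): print(n,P[v,u].round(4), ray(s,u,v,0.008).round(4))
s=snap('scene'); np.savez('scene.npz',**s)
im=s['image'][:,:,::-1]
cv2.imwrite('pics/scene1.png',cv2.resize(im[130:350,90:410],None,fx=2.5,fy=2.5,interpolation=cv2.INTER_CUBIC))
E
```

```text
s1 [ 0.4405 -0.3866  0.0059] [ 0.4401 -0.386   0.008 ]
s2 [0.4237 0.3455 0.0068] [0.4235 0.3453 0.008 ]
tag [ 0.5811 -0.3417  0.0055] [ 0.5804 -0.3411  0.008 ]
vise [0.5087 0.0527 0.0345] [0.5143 0.0529 0.008 ]
bench [0.3964 0.1844 0.0019] [0.3956 0.1838 0.008 ]
tee [0.6136 0.0082 0.1428] [0.6554 0.0043 0.008 ]
lock [ 0.5929 -0.1381  0.0237] [ 0.5971 -0.1401  0.008 ]
```

View pics/top1.png

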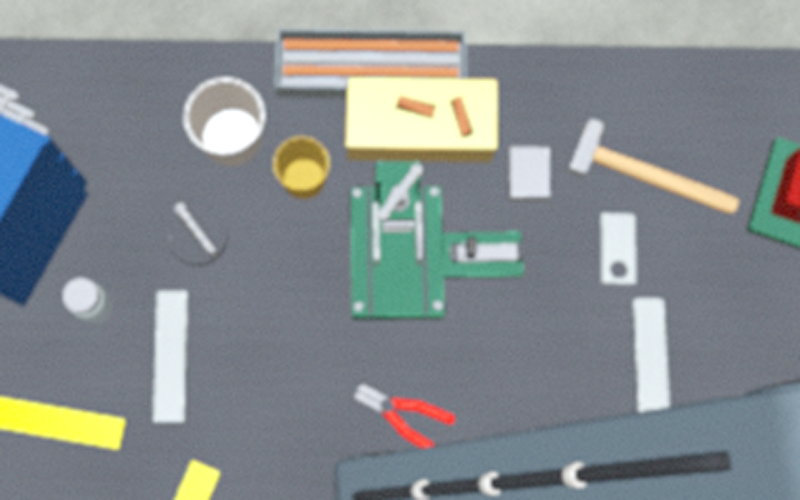

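View pics/scene1.png

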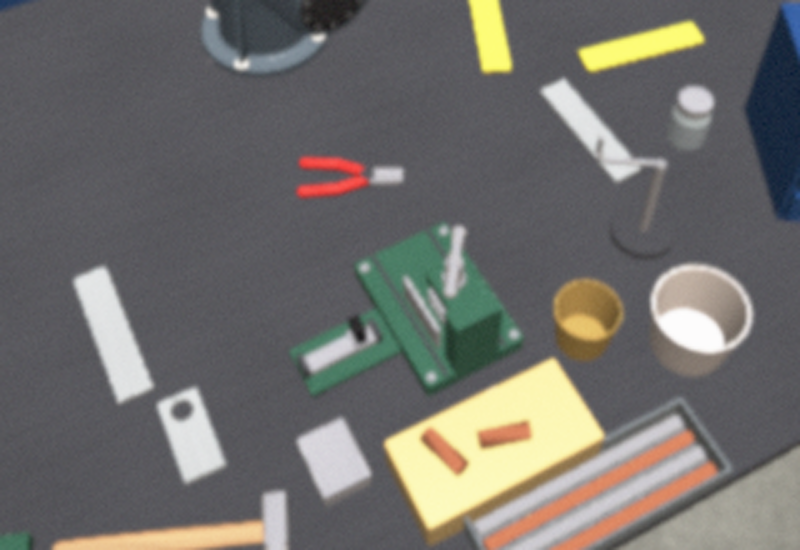

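```bash
cat >> h.py <<'E'
def pose():
    st=manip.sense(); a=st['tool_rot']
    from scipy.spatial.transform import Rotation as Ro
    M=Ro.from_quat(a).as_matrix()
    return st['tcp_pos'],M,np.arctan2(M[1,0],M[0,0]),st
def to(x,y,z,yaw):
    p,M,ps,st=pose()
    d=M.T@(np.array([x,y,z])-p)*100
    r=ps-np.radians(yaw)
    r=(r+np.pi)%(2*np.pi)-np.pi
    print('dp',d.round(2).tolist(),'roll',round(r,3),'q6 end~',round(np.arctan2(y,x)+np.pi/2-np.radians(yaw),2),'| yaw now',np.degrees(ps).round(1),'gap',round(st['finger_gap'],3),'t',round(st['t'],2))
E
python3 - <<'E'
from h import *
s=snap('wrist'); R=np.array(s['R']);C=-R.T@np.array(s['t']);p,M,ps,st=pose()
print('cam in tool',M.T@(C-p),'fwd',M.T@R[2])
s=snap('top'); R=np.array(s['R']);print(-R.T@np.array(s['t']))
to(0.5,-0.05,0.40,0)
E
```

```text
cam in tool [ 8.13809044e-02  5.27907999e-05 -1.49791953e-01] fwd [-3.17052034e-01  3.27224138e-04  9.48408088e-01]
[0.20201216 0.04622514 1.47111928]
dp [46.76, -44.11, -17.57] roll 0.275 q6 end~ 1.47 | yaw now 15.7 gap 1.003 t 0.35
```

```bash
python3 -m creep '{"claw":[8.5,8.5,8.5,8.5,8.5,8.5,8.5,8.5,8.5,8.5,8.5,8.5],"dp":[[0,0,-6],[46.8,-44.1,-17.6],[46.8,-44.1,-17.6],[46.8,-44.1,-17.6],[46.8,-44.1,-17.6],[46.8,-44.1,-17.6],[46.8,-44.1,-17.6],[46.8,-44.1,-17.6],[46.8,-44.1,-17.6],[46.8,-44.1,-17.6],[46.8,-44.1,-17.6],[46.8,-44.1,-17.6]],"roll":[0,0.275,0.275,0.275,0.275,0.275,0.275,0.275,0.275,0.275,0.275,0.275]}'
python3 - <<'E'
from h import *
to(0.5,-0.05,0.40,0)
E
```

```text
t: 1.55
tcp_pos: [0.4478, -0.1368, 0.3807]
tool_rot: [1.0, -0.0, 0.0, 0.0]
force: [1.2, -0.6, 0.8]
finger_gap: 0.997
dp [5.21, -8.68, -1.93] roll -0.0 q6 end~ 1.47 | yaw now -0.0 gap 0.997 t 1.55
```

```bash
python3 -m creep '{"claw":[8.5,8.5,8.5,8.5],"dp":[[5.2,-8.7,-1.9],[5.2,-8.7,-1.9],[5.2,-8.7,-1.9],[5.2,-8.7,-1.9]],"roll":[0,0,0,0]}'
python3 - <<'E'
from h import *
s=snap('wrist','w1'); np.savez('w1.npz',**s)
s=snap('scene','s1')
s=snap('top','t1')
to(0.5,-0.05,0.40,0)
E
```

```text
t: 1.95
tcp_pos: [0.4995, -0.0505, 0.399]
tool_rot: [1.0, 0.002, 0.0, 0.0]
force: [0.3, -1.4, 0.5]
finger_gap: 0.997
dp [0.15, -0.27, -0.15] roll -0.002 q6 end~ 1.47 | yaw now -0.1 gap 0.996 t 2.1
```

View pics/w1.png

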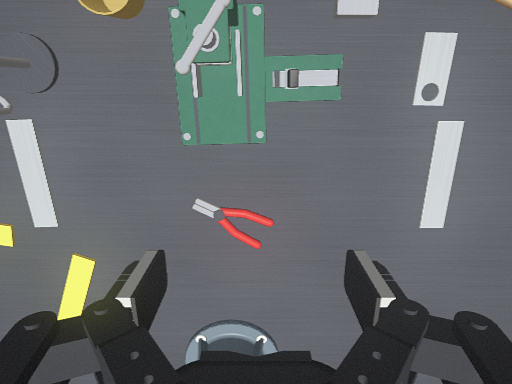

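View pics/s1.png

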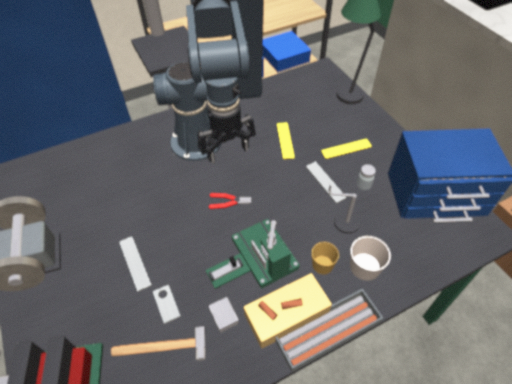

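View pics/t1.png

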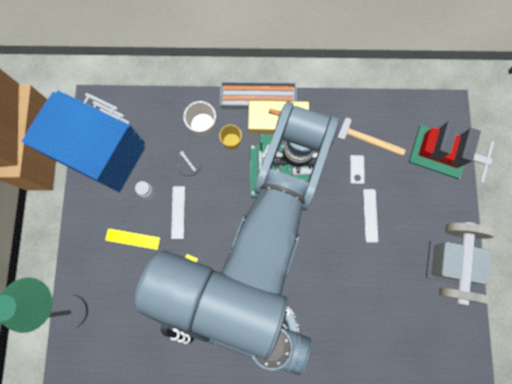

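```bash
python3 - <<'E'
from h import *
s=dict(np.load('w1.npz'))
im=s['image']
hsv=cv2.cvtColor(im,cv2.COLOR_RGB2HSV)
g=cv2.inRange(hsv,(60,80,40),(95,255,255))
cv2.imwrite('pics/g.png',g)
P=cloud(s)
for (u,v) in [(175,13),(257,10),(260,134),(187,136),(215,110),(300,77),(206,38),(336,60),(336,98)]:
    print((u,v),P[v,u].round(4),ray(s,u,v,0.03).round(4))
cv2.imwrite('pics/w1z.png',cv2.resize(im[0:160,150:360][:,:,::-1],None,fx=3.6,fy=3.6,interpolation=cv2.INTER_CUBIC))
E
```

```text
(175, 13) [0.6802 0.0668 0.0327] [0.6808 0.0674 0.03  ]
(257, 10) [ 0.6848 -0.0531  0.0317] [ 0.6851 -0.0531  0.03  ]
(260, 134) [ 0.5043 -0.059   0.0312] [ 0.5041 -0.0591  0.03  ]
(187, 136) [0.5009 0.0608 0.0335] [0.5004 0.0616 0.03  ]
(215, 110) [0.5424 0.0137 0.0307] [0.5423 0.0138 0.03  ]
(300, 77) [ 0.5931 -0.1219  0.0214] [ 0.5929 -0.1207  0.03  ]
(206, 38) [0.6281 0.0019 0.1815] [0.6476 0.0234 0.03  ]
(336, 60) [ 0.619  -0.1795  0.0107] [ 0.6176 -0.1748  0.03  ]
(336, 98) [ 0.561  -0.1837  0.0136] [ 0.5616 -0.1796  0.03  ]
```

View pics/w1z.png

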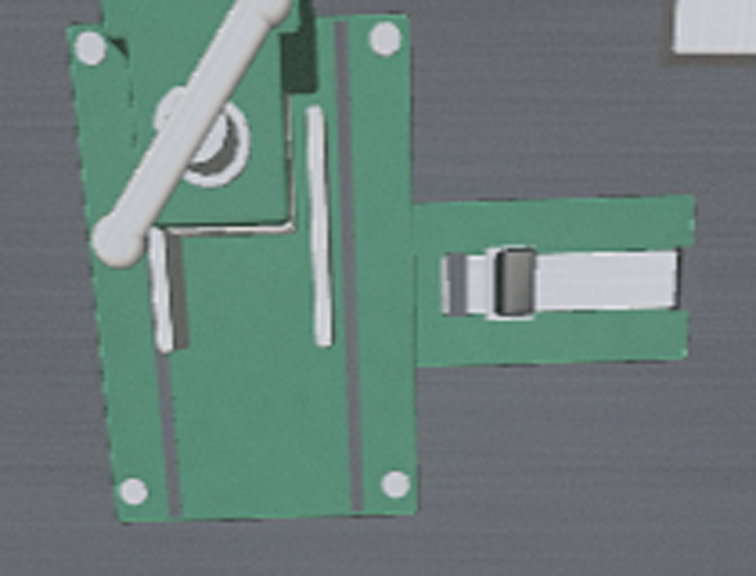

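View pics/g.png

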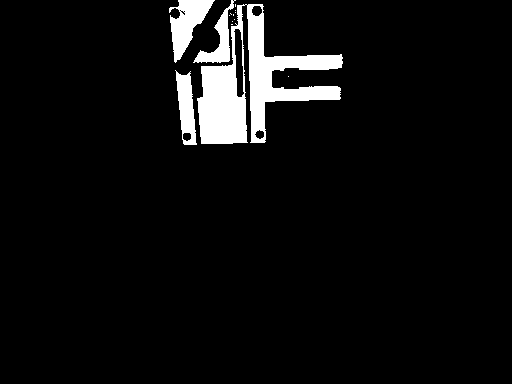

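```bash
python3 - <<'E'
from h import *
s=dict(np.load('w1.npz'))
E=[(182.8,144.7),(265,142.8),(263.9,4.2),(169.2,7.5)]
B=[(187,136.4),(260,134.7),(256.9,10.6),(175,13.3)]
for L,z in((E,0.03),(B,0.0325)):
    Q=np.array([ray(s,u,v,z) for u,v in L]); print(Q.round(4).tolist(), Q.mean(0).round(4))
    e=[Q[1]-Q[0],Q[2]-Q[1],Q[2]-Q[3],Q[3]-Q[0]]; print([ (np.linalg.norm(i).round(4), np.degrees(np.arctan2(i[1],i[0])).round(2)) for i in e])
# lock grip top
im=s['image']
zz=lambda a,b:(a/3.6+150,b/3.6)
L=[zz(499,247),zz(535,249),zz(532,316),zz(494,314)]
Q=np.array([ray(s,u,v,0.062) for u,v in L]);print('lock',Q.round(4).tolist(),Q.mean(0))
for a,b in [(118,245),(270,0),(195,122)]: print('tee',ray(s,*zz(a,b),0.186))
# tag, strips
hsv=cv2.cvtColor(im,cv2.COLOR_RGB2HSV)
m=cv2.inRange(hsv,(0,0,150),(180,40,255)); m[240:]=0
cs,_=cv2.findContours(m,cv2.RETR_EXTERNAL,cv2.CHAIN_APPROX_NONE)
for c in cs:
    if cv2.contourArea(c)<300: continue
    Q=np.array([ray(s,u,v,0.008) for u,v in c[:,0]])
    r=cv2.minAreaRect((Q[:,:2]*1000).astype(np.float32)); print(c[:,0].mean(0),r, cv2.boxPoints(r).round().tolist())
E
```

```text
[[0.4859, 0.0695, 0.03], [0.4896, -0.0675, 0.03], [0.6927, -0.0631, 0.03], [0.6879, 0.0754, 0.03]] [0.589  0.0036 0.03  ]
[(np.float64(0.1371), np.float64(-88.47)), (np.float64(0.2032), np.float64(1.23)), (np.float64(0.1386), np.float64(-88.02)), (np.float64(0.2021), np.float64(1.66))]
[[0.5001, 0.0611, 0.0325], [0.5033, -0.059, 0.0325], [0.6838, -0.053, 0.0325], [0.6799, 0.0669, 0.0325]] [0.5918 0.004  0.0325]
[(np.float64(0.1202), np.float64(-88.47)), (np.float64(0.1806), np.float64(1.93)), (np.float64(0.1199), np.float64(-88.11)), (np.float64(0.1799), np.float64(1.85))]
lock [[0.6035, -0.0993, 0.062], [0.6028, -0.1138, 0.062], [0.5771, -0.1138, 0.062], [0.5778, -0.0982, 0.062]] [ 0.59032894 -0.106289    0.062     ]
tee [0.59790693 0.02771208 0.186     ]
tee [ 0.66266345 -0.01970368  0.186     ]
tee [0.63142475 0.00296953 0.186     ]
[440.92720307 173.3908046 ] ((425.09381103515625, -384.25885009765625), (198.1174774169922, 45.35329055786133), 0.6599934101104736) [[326.0, -363.0], [326.0, -408.0], [524.0, -406.0], [524.0, -360.0]]
[ 31.77480916 172.15267176] ((424.8990478515625, 34
[... 235 characters left out ...]
63.73460388183594), 1.8113707304000854) [[579.0, -121.0], [581.0, -185.0], [606.0, -184.0], [604.0, -120.0]]
[434.21359223  68.16990291] ((605.0238647460938, -339.7178039550781), (51.60355758666992, 110.72542572021484), 88.90233612060547) [[549.0, -364.0], [660.0, -367.0], [661.0, -315.0], [550.0, -313.0]]
[357.49056604   6.86792453] ((694.1232299804688, -206.3870849609375), (18.844972610473633, 62.77488708496094), 0.22140289843082428) [[685.0, -175.0], [685.0, -238.0], [704.0, -238.0], [703.0, -175.0]]
[201.8         46.84516129] ((640.4813842773438, 36.867393493652344), (49.97273254394531, 153.20419311523438), 64.93545532226562) [[561.0, 47.0], [699.0, -18.0], [720.0, 27.0], [582.0, 92.0]]
```

```bash
python3 - <<'E'
from h import *
to(0.590,-0.1065,0.15,1.8)
to(0.590,-0.1065,0.053,1.8)
E
```

```text
dp [9.19, 5.35, 24.84] roll -0.033 q6 end~ 1.36 | yaw now -0.1 gap 0.996 t 2.1
dp [9.21, 5.35, 34.54] roll -0.033 q6 end~ 1.36 | yaw now -0.1 gap 0.996 t 2.1
```

```bash
python3 -m creep '{"claw":[4.5,4.5,4.5,4.5,4.5,4.5,4.5,4.5,4.5,4.5],"dp":[[9.2,5.3,4],[9.2,5.3,20],[9.2,5.3,24.8],[9.2,5.3,24.8],[9.2,5.3,24.8],[9.2,5.3,24.8],[9.2,5.3,24.8],[9.2,5.3,24.8],[9.2,5.3,24.8],[9.2,5.3,24.8]],"roll":[-0.033,-0.033,-0.033,-0.033,-0.033,-0.033,-0.033,-0.033,-0.033,-0.033]}'
python3 - <<'E'
from h import *
s=snap('wrist','w2'); np.savez('w2.npz',**s)
to(0.590,-0.1065,0.053,1.8)
E
```

```text
t: 3.1
tcp_pos: [0.5924, -0.1053, 0.1539]
tool_rot: [1.0, 0.016, 0.002, 0.001]
force: [-0.3, -0.3, -0.0]
finger_gap: 0.526
dp [-0.27, 0.11, 10.06] roll 0.001 q6 end~ 1.36 | yaw now 1.9 gap 0.529 t 3.15
```

View pics/w2.png

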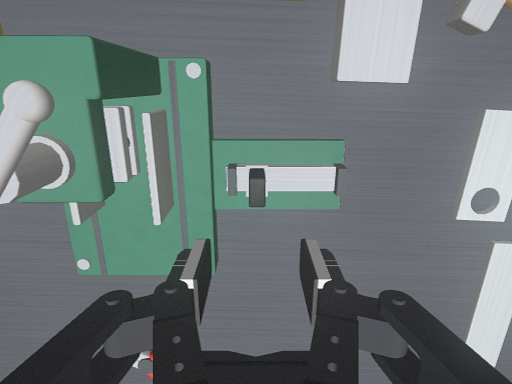

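```bash
python3 - <<'E'
from h import *
s=dict(np.load('w2.npz'))
P=cloud(s)
for v in (165,168,172,180,190,200,205,210): print(v,P[v,257].round(4), ray(s,257.5,v,.062).round(4))
print(P[190,246:272,2].round(3))
print(P[190,250,:],P[190,264,:])
B=[(194,70),(83.5,264.5)]
print([ray(s,u,v,.0325).round(4) for u,v in B], P[70,194],P[264,83])
E
```

```text
165 [ 0.6056 -0.1071  0.028 ] [ 0.614  -0.1069  0.062 ]
168 [ 0.6036 -0.1071  0.031 ] [ 0.6115 -0.107   0.062 ]
172 [ 0.6038 -0.107   0.0457] [ 0.6082 -0.1071  0.062 ]
180 [ 0.6018 -0.107   0.0628] [ 0.6016 -0.1074  0.062 ]
190 [ 0.593  -0.1073  0.0618] [ 0.5931 -0.1077  0.062 ]
200 [ 0.5845 -0.1076  0.0622] [ 0.5844 -0.108   0.062 ]
205 [ 0.5805 -0.1077  0.0633] [ 0.58   -0.1081  0.062 ]
210 [ 0.5503 -0.1092 -0.0006] [ 0.5756 -0.1083  0.062 ]
[0.028 0.029 0.027 0.061 0.062 0.062 0.062 0.063 0.063 0.062 0.063 0.062
 0.062 0.062 0.063 0.062 0.062 0.062 0.062 0.062 0.028 0.028 0.021 0.022
 0.022 0.02 ]
[ 0.59284021 -0.1015745   0.06188359] [ 0.59320318 -0.11298122  0.06186852]
[array([ 0.6841, -0.0532,  0.0325]), array([0.5001, 0.0612, 0.0325])] [ 0.68411455 -0.05331346  0.03315161] [0.50031406 0.06193923 0.03194832]
```

```bash
python3 -m creep '{"claw":[4.5,4.5,4.5,4.5,4.5,1,1,1,1,1],"dp":[[-0.2,0.1,4],[-0.2,0.1,8],[-0.2,0.1,10],[-0.2,0.1,10],[-0.2,0.1,10],[-0.2,0.1,10],[-0.2,0.1,10],[-0.2,0.1,10],[-0.2,0.1,10],[-0.2,0.1,10]],"roll":[0,0,0,0,0,0,0,0,0,0]}' 30
python3 - <<'E'
from h import *
to(0.591,-0.107,0.053,1.8); print(manip.sense()['force'])
E
```

```text
t: 4.15
tcp_pos: [0.5906, -0.1062, 0.0529]
tool_rot: [1.0, 0.016, 0.002, 0.001]
force: [-0.7, 0.2, 5.7]
finger_gap: 0.143
dp [0.04, 0.08, -0.01] roll 0.001 q6 end~ 1.36 | yaw now 1.9 gap 0.143 t 4.15
[-0.67329064  0.24171733  5.74201997]
```

```bash
python3 -m creep '{"claw":[1,1,1,1,1,1,1,1,1,1],"dp":[[0,0.8,0],[0,1.6,0],[0,2.4,0],[0,3.2,0],[0,4.2,0],[0,5.2,0],[0,6.2,0],[0,6.8,0],[0,6.9,0],[0,6.9,0]],"roll":[0,0,0,0,0,0,0,0,0,0]}' 30
python3 -m creep '{"claw":[1,1],"dp":[[0,0.1,0],[0,0.1,0]],"roll":[0,0]}'
python3 -m creep '{"claw":[1,1],"dp":[[0,0.1,0],[0,0.1,0]],"roll":[0,0]}'
```

```text
t: 5.15
tcp_pos: [0.5923, -0.1687, 0.0529]
tool_rot: [1.0, 0.015, 0.001, -0.005]
force: [2.5, 16.5, 10.2]
finger_gap: 0.142
t: 5.35
tcp_pos: [0.5923, -0.1688, 0.0528]
tool_rot: [1.0, 0.015, 0.001, -0.005]
force: [4.5, 17.7, 10.2]
finger_gap: 0.144
t: 5.55
tcp_pos: [0.5923, -0.1689, 0.0528]
tool_rot: [1.0, 0.015, 0.001, -0.006]
force: [3.6, 20.6, 11.4]
finger_gap: 0.14
```

```bash
python3 - <<'E'
from h import *
s=snap('wrist','w3'); np.savez('w3.npz',**s)
s=snap('scene'); im=s['image'][:,:,::-1]
cv2.imwrite('pics/s3.png',cv2.resize(im[200:310,170:330],None,fx=4,fy=4,interpolation=cv2.INTER_CUBIC))
E
```

```text
(no output)
```

View pics/w3.png

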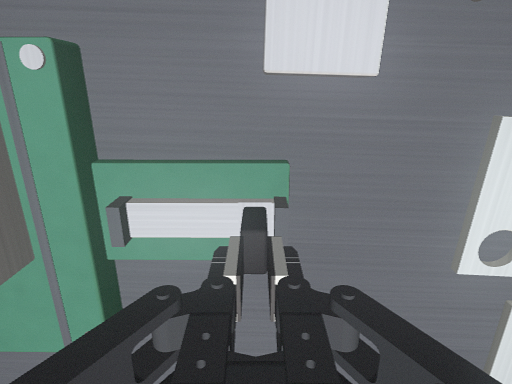

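View pics/s3.png

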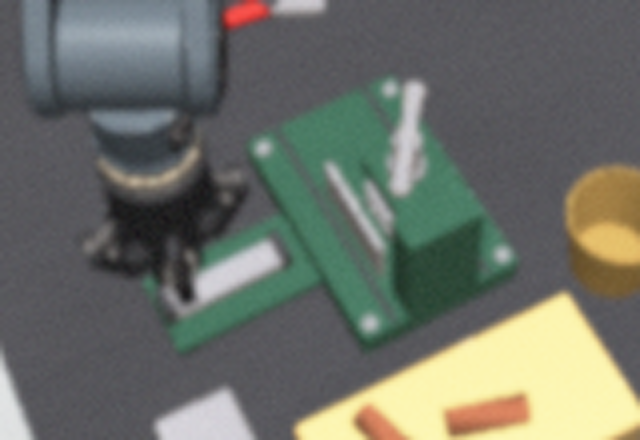

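```bash
python3 -m creep '{"claw":[1,1,4.5,4.5,4.5,4.5,4.5,4.5],"dp":[[0,-0.7,0],[0,-0.8,0],[0,-0.8,0],[0,-0.8,0],[0,-0.8,-2],[0,-0.8,-6],[0,-0.8,-10],[0,-0.8,-12]],"roll":[0,0,0,0,0,0,0,0]}'
python3 - <<'E'
from h import *
s=snap('wrist','w4'); np.savez('w4.npz',**s)
print(manip.sense()['force'])
P=cloud(s)
to(.42,-.386,.3,0)
E
```

```text
t: 6.45
tcp_pos: [0.5928, -0.1699, 0.1743]
tool_rot: [1.0, 0.016, 0.002, 0.001]
force: [1.6, -0.7, 0.4]
finger_gap: 0.527
[0.96365226 0.43189452 1.0521059 ]
dp [-18.0, 21.04, -12.37] roll 0.032 q6 end~ 0.83 | yaw now 1.9 gap 0.523 t 6.5
```

View pics/w4.png

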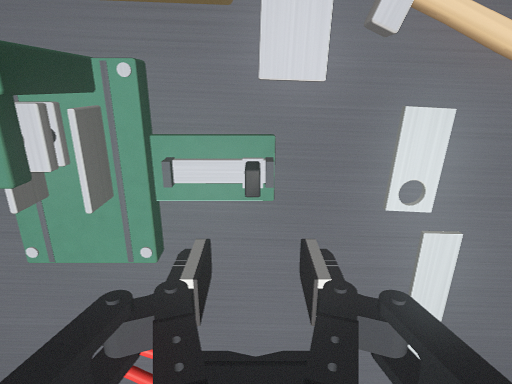

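```bash
python3 - <<'E'
from h import *
s=dict(np.load('w4.npz'));P=cloud(s)
m=(P[...,2]>.055)&(P[...,2]<.07)&(P[...,1]<-.13)
print('grip',P[m].mean(0),P[m].min(0),P[m].max(0))
to(.40,-.385,.25,0.7)
E
python3 -m creep '{"claw":[8.5,8.5,8.5,8.5,8.5,8.5,8.5,8.5,8.5,8.5],"dp":[[0,0,-4],[-19.9,20.9,-7.5],[-19.9,20.9,-7.5],[-19.9,20.9,-7.5],[-19.9,20.9,-7.5],[-19.9,20.9,-7.5],[-19.9,20.9,-7.5],[-19.9,20.9,-7.5],[-19.9,20.9,-7.5],[-19.9,20.9,-7.5]],"roll":[0,0.02,0.02,0.02,0.02,0.02,0.02,0.02,0.02,0.02]}'
python3 - <<'E'
from h import *
s=snap('wrist','w5'); np.savez('w5.npz',**s)
to(.40,-.385,.25,0.7)
E
```

```text
grip [ 0.59386877 -0.16806435  0.06174568] [ 0.58045574 -0.17514302  0.05529737] [ 0.60596463 -0.16117688  0.06442626]
dp [-20.04, 20.85, -7.39] roll 0.02 q6 end~ 0.79 | yaw now 1.9 gap 0.523 t 6.5
t: 7.5
tcp_pos: [0.3995, -0.3831, 0.2452]
tool_rot: [1.0, 0.007, -0.0, -0.001]
force: [0.5, 0.1, -0.4]
finger_gap: 0.999
dp [0.02, 0.22, -0.47] roll 0.002 q6 end~ 0.79 | yaw now 0.8 gap 1.001 t 7.55
```

View pics/w5.png

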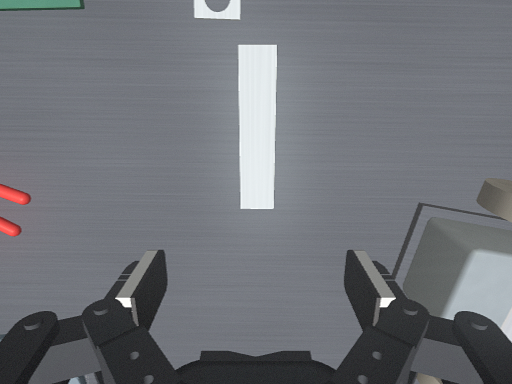

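```bash
cat >> h.py <<'E'
def rects(s,z=0.008,lo=(0,0,150),hi=(180,45,255),vmax=384,amin=300):
    hsv=cv2.cvtColor(s['image'],cv2.COLOR_RGB2HSV)
    m=cv2.inRange(hsv,lo,hi); m[vmax:]=0
    cs,_=cv2.findContours(m,cv2.RETR_EXTERNAL,cv2.CHAIN_APPROX_NONE)
    for c in cs:
        if cv2.contourArea(c)<amin: continue
        Q=np.array([ray(s,u,v,z) for u,v in c[:,0]])
        r=cv2.minAreaRect((Q[:,:2]*1000).astype(np.float32)); b=cv2.boxPoints(r)
        e=b[1]-b[0];f=b[2]-b[1]; L=e if np.hypot(*e)>np.hypot(*f) else f
        a=np.degrees(np.arctan2(L[1],L[0])); a=(a+90)%180-90
        print('px',c[:,0].mean(0).round(),'c',np.round(r[0],1),'size',np.round(r[1],1),'yaw',a.round(2))
E
python3 - <<'E'
from h import *
s=dict(np.load('w5.npz'))
rects(s,vmax=240)
to(.395,-.385,.021,0.7)
E
```

```text
px [257. 125.] c [ 425.  -384.4] size [199.1  45.6] yaw 0.77
px [217.  10.] c [ 558.3 -338.6] size [18.4 51.4] yaw -89.23
dp [-0.47, 0.25, 22.43] roll 0.002 q6 end~ 0.79 | yaw now 0.8 gap 1.001 t 7.55
```

```bash
python3 - <<'E'
from h import *
to(.397,-.3848,.0225,0.8)
E
python3 -m creep '{"claw":[6,6,6,6,6,6,6,6,6],"dp":[[-0.3,0.2,5],[-0.3,0.2,10],[-0.3,0.2,15],[-0.3,0.2,19],[-0.3,0.2,21],[-0.3,0.2,22],[-0.3,0.2,22.3],[-0.3,0.2,22.3],[-0.3,0.2,22.3]],"roll":[0,0,0,0,0,0,0,0,0]}'
python3 - <<'E'
from h import *
s=snap('wrist','w6')
to(.397,-.3848,.0225,0.8)
E
```

```text
dp [-0.27, 0.23, 22.28] roll 0.0 q6 end~ 0.79 | yaw now 0.8 gap 1.001 t 7.55
t: 8.45
tcp_pos: [0.3973, -0.3868, 0.0243]
tool_rot: [1.0, 0.007, 0.001, 0.001]
force: [0.6, 1.1, -0.1]
finger_gap: 0.707
dp [-0.01, -0.21, 0.19] roll -0.001 q6 end~ 0.79 | yaw now 0.8 gap 0.705 t 8.5
```

View pics/w6.png

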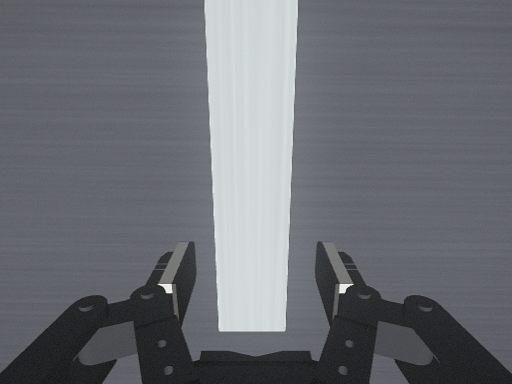

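```bash
python3 -m creep '{"claw":[5.2,5.2,5.2,5.2],"dp":[[0,-0.2,0.2],[0,-0.2,0.2],[0,-0.2,0.2],[0,-0.2,0.2]],"roll":[0,0,0,0]}' 60
python3 - <<'E'
from h import *
to(.397,-.3848,.0215,0.8); print(manip.sense()['force'])
s=snap('wrist'); P=cloud(s)
for u,v in [(180,262),(335,262),(255,262),(188,246),(325,246)]: print(P[v,u])
E
```

```text
t: 8.9
tcp_pos: [0.3963, -0.3843, 0.0212]
tool_rot: [1.0, 0.006, 0.0, 0.0]
force: [0.1, -0.5, -0.5]
finger_gap: 0.608
dp [0.07, 0.05, -0.03] roll -0.001 q6 end~ 0.79 | yaw now 0.7 gap 0.608 t 8.9
[ 0.11189411 -0.50695528 -0.45224951]
[ 0.40708628 -0.35297079  0.05653074]
[ 0.40364898 -0.41989508  0.04952433]
[ 0.37797444 -0.38471715  0.00837328]
[ 0.40690841 -0.35345471  0.04248158]
[ 0.40738481 -0.41676421  0.04186561]
```

Close on the strip.

```bash
python3 -m creep '{"claw":[3.8,3.8,3.8,3.8,3.8,3.8,3.8],"dp":[[0,0,0],[0,0,0],[0,0,0],[0,0,0],[0,0,0],[0,0,0],[0,0,0]],"roll":[0,0,0,0,0,0,0]}' 80
python3 - <<'E'
from h import *
to(.397,-.3848,.0215,0.8); print(manip.sense()['force'])
s=snap('wrist','w7')
E
```

```text
t: 9.65
tcp_pos: [0.3963, -0.3842, 0.021]
tool_rot: [1.0, 0.006, 0.0, 0.0]
force: [-0.2, 0.4, -0.7]
finger_gap: 0.444
dp [0.07, 0.06, -0.05] roll -0.001 q6 end~ 0.79 | yaw now 0.7 gap 0.444 t 9.65
[-0.19589128  0.38097622 -0.65499393]
```

View pics/w7.png

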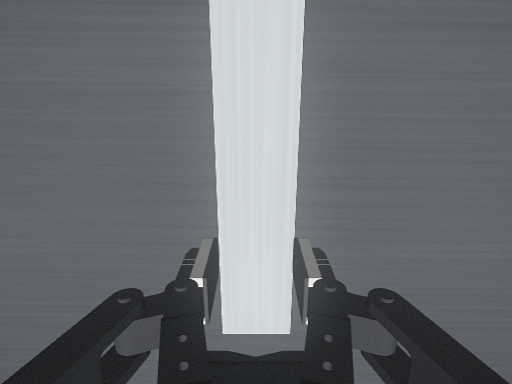

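```bash
python3 -m creep '{"claw":[5.4,5.4,5.4,5.4,5.4,5.4,5.4,4.0,4.0,4.0,4.0],"dp":[[0,0,0],[0,0,0],[0,0,0],[0,0,0],[0.05,0.05,0.3],[0.05,0.05,0.6],[0.05,0.05,0.6],[0.05,0.05,0.6],[0.05,0.05,0.6],[0.05,0.05,0.6],[0.05,0.05,0.6]],"roll":[0,0,0,0,0,0,0,0,0,0,0]}' 80
python3 - <<'E'
from h import *
to(.397,-.3848,.0215,0.8); print(manip.sense()['force'])
s=snap('wrist','w8')
E
```

```text
t: 10.8
tcp_pos: [0.3969, -0.3847, 0.0151]
tool_rot: [1.0, 0.006, 0.0, 0.0]
force: [0.4, 0.0, -0.3]
finger_gap: 0.469
dp [0.01, 0.01, -0.64] roll -0.001 q6 end~ 0.79 | yaw now 0.7 gap 0.469 t 10.8
[ 0.39122021  0.00411131 -0.34034646]
```

View pics/w8.png

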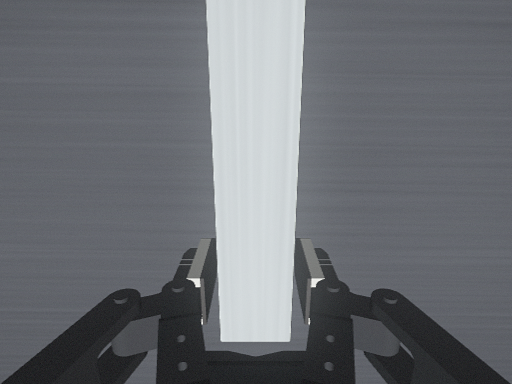

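```bash
python3 -m creep '{"claw":[3.4,3.4,3.4,3.4],"dp":[[0,0,0],[0,0,0],[0,0,0],[0,0,0]],"roll":[0,0,0,0]}' 80
python3 - <<'E'
from h import *
to(.397,-.3848,.0215,0.8); print(manip.sense()['force'])
s=snap('wrist','w9');P=cloud(s)
print(P[280,200:320:4,2].round(3))
E
```

```text
t: 11.25
tcp_pos: [0.3968, -0.3847, 0.015]
tool_rot: [1.0, 0.006, 0.0, 0.0]
force: [-0.0, 0.4, -0.8]
finger_gap: 0.398
dp [0.02, 0.01, -0.65] roll -0.001 q6 end~ 0.79 | yaw now 0.7 gap 0.398 t 11.25
[-0.01631699  0.37557152 -0.84459131]
[0.064 0.061 0.061 0.06  0.049 0.035 0.008 0.01  0.008 0.009 0.007 0.008
 0.008 0.007 0.008 0.008 0.008 0.008 0.008 0.008 0.009 0.008 0.009 0.04
 0.165 0.06  0.061 0.059 0.064 0.064]
```

View pics/w9.png

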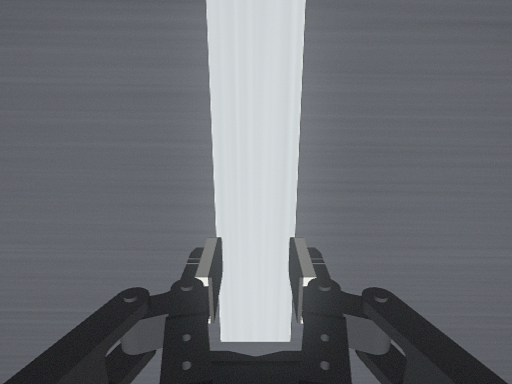

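```bash
python3 -m creep '{"claw":[5.4,5.4,5.4,5.4,5.4,5.4],"dp":[[0,0,0],[0,0,0],[0,0,0],[0,0,0.2],[0,0,0.3],[0,0,0.3]],"roll":[0,0,0,0,0,0]}' 80
python3 -m creep '{"claw":[5.4,5.4,5.4],"dp":[[0,0,0.1],[0,0,0.2],[0,0,0.2]],"roll":[0,0,0]}'
python3 -m creep '{"claw":[5.4,5.4],"dp":[[0,0,0.1],[0,0,0.1]],"roll":[0,0]}'
python3 -m creep '{"claw":[4.4,4.2,4,4,4],"dp":[[0,0,0],[0,0,0],[0,0,0],[0,0,0],[0,0,0]],"roll":[0,0,0,0,0]}'
```

```text
t: 11.9
tcp_pos: [0.3967, -0.3845, 0.0117]
tool_rot: [1.0, 0.006, -0.0, -0.0]
force: [0.5, -0.1, -1.2]
finger_gap: 0.635
t: 12.2
tcp_pos: [0.3968, -0.3846, 0.0098]
tool_rot: [1.0, 0.006, -0.0, -0.0]
force: [0.5, -0.2, -0.2]
finger_gap: 0.629
t: 12.4
tcp_pos: [0.3968, -0.3846, 0.0089]
tool_rot: [1.0, 0.006, -0.0, -0.0]
force: [0.1, 0.7, -0.1]
finger_gap: 0.63
t: 12.9
tcp_pos: [0.3968, -0.3847, 0.009]
tool_rot: [1.0, 0.006, 0.0, 0.0]
force: [-0.5, -0.1, 1.2]
finger_gap: 0.47
```

```bash
python3 -m creep '{"claw":[3.2,3.2,3.2,3.2],"dp":[[0,0,0],[0,0,0],[0,0,0],[0,0,0]],"roll":[0,0,0,0]}'
python3 - <<'E'
from h import *
s=snap('wrist','w10')
s=snap('scene'); cv2.imwrite('pics/s10.png',cv2.resize(s['image'][200:330,80:260,::-1],None,fx=4,fy=4,interpolation=cv2.INTER_CUBIC))
E
```

```text
t: 13.3
tcp_pos: [0.3968, -0.3847, 0.009]
tool_rot: [1.0, 0.006, 0.0, 0.0]
force: [-0.2, 0.4, -0.4]
finger_gap: 0.375
```

View pics/w10.png

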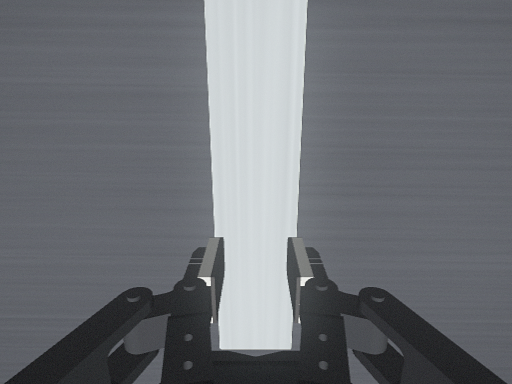

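View pics/s10.png

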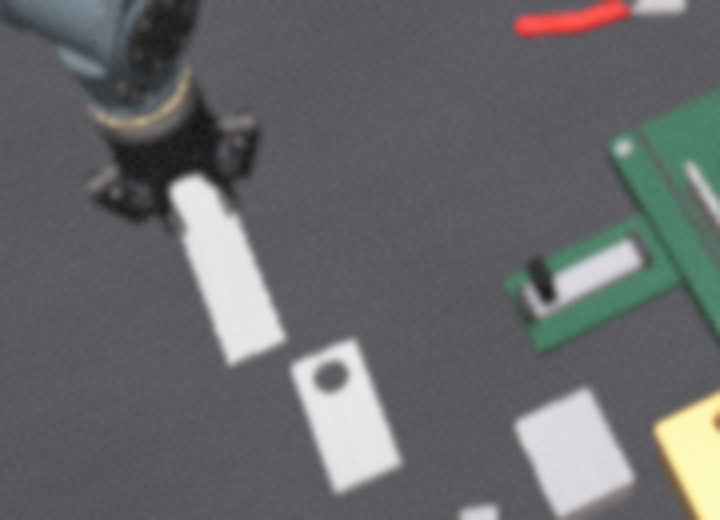

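```bash
python3 - <<'E'
from h import *
s=snap('wrist');P=cloud(s);p,M,ps,st=pose()
print(p)
T=(P-p)@M
for v in range(236,352,10):
    print(v,[tuple((T[v,u]*1000).round().astype(int)) for u in range(203,226,4)])
E
```

```text
[ 0.39683363 -0.38466705  0.00898534]
236 [(np.int64(1), np.int64(-29), np.int64(9)), (np.int64(1), np.int64(-27), np.int64(9)), (np.int64(0), np.int64(-25), np.int64(10)), (np.int64(5), np.int64(-21), np.int64(0)), (np.int64(4), np.int64(-19), np.int64(2)), (np.int64(5), np.int64(-17), np.int64(1))]
246 [(np.int64(-6), np.int64(-30), np.int64(10)), (np.int64(11), np.int64(-22), np.int64(-21)), (np.int64(11), np.int64(-20), np.int64(-20)), (np.int64(11), np.int64(-18), np.int64(-21)), (np.int64(11), np.int64(-17), np.int64(-21)), (np.int64(6), np.int64(-16), np.int64(-13))]
256 [(np.int64(7), np.int64(-24), np.int64(-23)), (np.int64(11), np.int64(-21), np.int64(-30)), (np.int64(11), np.int64(-19), np.int64(-30)), (np.int64(11), np.int64(-17), np.int64(-31)), (np.int64(11), np.int64(-16), np.int64(-30)), (np.int64(2), np.int64(-16), np.int64(-14))]
266 [(np.int64(10), np.int64(-21), np.int64(-37)), (np.int64(11), np.int64(-20), np.int64(-38)), (np.int64(10), np.int64(-18), np.int64(-37)), (np.int64(11), np.int64(-16), np.int64(-38)), (np.int64(6), np.int64(-16), np.int64(-30)), (np.in
[... 1566 characters left out ...]
int64(8)), (np.int64(-62), np.int64(-25), np.int64(9)), (np.int64(-54), np.int64(-21), np.int64(0)), (np.int64(-55), np.int64(-19), np.int64(1))]
336 [(np.int64(17), np.int64(-14), np.int64(-82)), (np.int64(17), np.int64(-13), np.int64(-82)), (np.int64(-70), np.int64(-28), np.int64(9)), (np.int64(-70), np.int64(-25), np.int64(9)), (np.int64(-70), np.int64(-23), np.int64(9)), (np.int64(-61), np.int64(-19), np.int64(0))]
346 [(np.int64(17), np.int64(-13), np.int64(-86)), (np.int64(16), np.int64(-12), np.int64(-85)), (np.int64(17), np.int64(-11), np.int64(-86)), (np.int64(-78), np.int64(-25), np.int64(9)), (np.int64(-78), np.int64(-23), np.int64(9)), (np.int64(-70), np.int64(-19), np.int64(1))]
```

```bash
python3 - <<'E'
from h import *
s=dict(np.load('w3.npz'));P=cloud(s)
for v in range(200,330,8):
    print(v,[tuple((P[v,u]*1000).round().astype(int).tolist()) for u in (224,232,237,241,254,270,276)])
E
```

```text
200 [(604, -149, 16), (604, -154, 17), (605, -157, 18), (607, -160, 25), (608, -168, 25), (608, -177, 25), (606, -181, 19)]
208 [(600, -149, 21), (601, -154, 22), (602, -157, 24), (603, -160, 27), (606, -168, 33), (604, -177, 28), (605, -181, 32)]
216 [(595, -149, 22), (595, -154, 22), (596, -157, 22), (598, -160, 28), (606, -168, 45), (599, -178, 28), (601, -181, 33)]
224 [(590, -149, 23), (590, -154, 22), (590, -157, 22), (603, -161, 50), (605, -168, 55), (594, -178, 29), (595, -181, 31)]
232 [(584, -149, 22), (584, -154, 21), (585, -157, 23), (604, -162, 62), (604, -168, 61), (588, -178, 28), (590, -181, 33)]
240 [(573, -148, 12), (602, -158, 67), (602, -160, 67), (603, -162, 68), (600, -168, 62), (603, -176, 67), (604, -179, 68)]
248 [(599, -154, 69), (603, -159, 76), (603, -161, 77), (602, -163, 75), (595, -169, 62), (603, -176, 76), (603, -179, 76)]
256 [(599, -155, 76), (603, -159, 84), (603, -161, 82), (603, -163, 82), (591, -169, 62), (603, -176, 82), (603, -178, 82)]
264 [(599, -156, 83), (603, -160, 90), (603, -162, 89), (602, -163, 87), (586, -169, 62), (602, -176, 87), (
[... 317 characters left out ...]
 97), (592, -164, 90), (527, -170, 0), (592, -176, 90), (599, -178, 100)]
296 [(604, -159, 112), (604, -161, 112), (593, -162, 98), (588, -164, 91), (519, -170, 0), (590, -176, 92), (599, -177, 104)]
304 [(604, -159, 116), (604, -162, 115), (589, -162, 97), (586, -164, 93), (512, -170, 0), (586, -176, 93), (596, -177, 104)]
312 [(608, -160, 124), (601, -162, 116), (585, -162, 97), (582, -164, 94), (505, -170, 0), (583, -176, 94), (592, -178, 104)]
320 [(609, -161, 129), (673, -168, 203), (581, -162, 97), (497, -160, 0), (498, -170, 1), (498, -183, 0), (589, -178, 105)]
328 [(609, -161, 132), (587, -161, 108), (488, -157, -1), (489, -160, 0), (488, -171, -1), (490, -183, 1), (585, -178, 106)]
```

```bash
python3 -m creep '{"claw":[5.4,5.4,5.4,5.4,5.4,5.4],"dp":[[0,0,0],[0,0,0],[0,0,0],[0,0,0.3],[0,0,0.6],[0,0,0.6]],"roll":[0,0,0,0,0,0]}' 80
python3 -m creep '{"claw":[5.4,5.4,5.4],"dp":[[0,0,0.3],[0,0,0.6],[0,0,0.6]],"roll":[0,0,0]}'
python3 - <<'E'
from h import *
s=snap('wrist','w11');P=cloud(s);p,M,ps,st=pose()
print(p,st['force'])
for v in range(230,290,6):
    print(v,[tuple((P[v,u]*1000).round().astype(int).tolist()) for u in range(180,206,4)])
E
```

```text
t: 14.05
tcp_pos: [0.3966, -0.3843, 0.0024]
tool_rot: [1.0, 0.006, -0.0, -0.0]
force: [0.2, -0.1, -1.0]
finger_gap: 0.631
t: 14.35
tcp_pos: [0.3966, -0.3844, -0.0035]
tool_rot: [1.0, 0.006, -0.0, -0.0]
force: [-0.3, -0.1, 0.1]
finger_gap: 0.632
[ 0.39669696 -0.38449465 -0.00331685] [-0.97364554  0.52931815 -0.0178628 ]
230 [(407, -346, 0), (407, -348, 0), (406, -350, 0), (406, -352, 0), (407, -354, 0), (406, -356, -1), (406, -358, -1)]
236 [(404, -346, 1), (403, -348, 0), (403, -350, 0), (403, -352, 0), (403, -354, 0), (403, -356, 0), (403, -358, 0)]
242 [(400, -345, 0), (400, -347, 0), (407, -353, 13), (407, -355, 14), (408, -357, 15), (405, -358, 10), (400, -358, 1)]
248 [(397, -345, 1), (407, -352, 19), (407, -354, 19), (407, -356, 20), (407, -358, 20), (402, -358, 11), (396, -358, 0)]
254 [(407, -351, 24), (407, -353, 24), (407, -355, 24), (408, -357, 26), (405, -358, 21), (400, -358, 12), (393, -358, 0)]
260 [(407, -353, 29), (407, -354, 30), (407, -356, 30), (407, -358, 30), (402, -358, 21), (396, -358, 12), (389, -357, 0)]
266 [(407, -353, 34), (407, -355, 35), (408, -357, 36), (405, -358, 31), (399, -358, 22), (394, -358, 13), (386, -357, 0)]
272 [(407, -354, 38), (406, -356, 38), (406, -357, 37), (402, -358, 31), (398, -358, 24), (391, -358, 14), (381, -357, -1)]
278 [(407, -356, 43), (407, -357, 43), (406, -358, 40), (400, -358, 32), (395, -358, 25), (389, -358, 16), (378, -357, 1)]
284 [(406, -356, 46), (406, -358, 45), (402, -358, 40), (398, -358, 33), (392, -358, 25), (385, -358, 16), (374, -357, 0)]
```

View pics/w11.png

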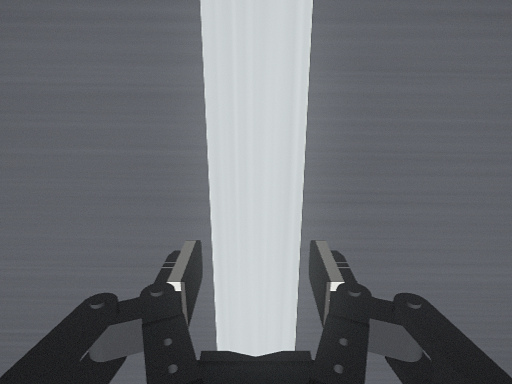

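```bash
python3 -m creep '{"claw":[5.4,5.4,5.4,5.4],"dp":[[0,0,0.2],[0,0,0.4],[0,0,0.6],[0,0,0.6]],"roll":[0,0,0,0]}' 80
python3 -m creep '{"claw":[5.4,5.4],"dp":[[0,0,0.15],[0,0,0.15]],"roll":[0,0]}'
python3 -m creep '{"claw":[3.2,3.2,3.2,3.2,3.2,3.2],"dp":[[0,0,0],[0,0,0],[0,0,0],[0,0,0],[0,0,0],[0,0,0]],"roll":[0,0,0,0,0,0]}'
```

```text
t: 14.8
tcp_pos: [0.3967, -0.3845, -0.0093]
tool_rot: [1.0, 0.006, -0.0, -0.0]
force: [-0.2, 0.6, -0.7]
finger_gap: 0.633
t: 15.0
tcp_pos: [0.3968, -0.3846, -0.0107]
tool_rot: [1.0, 0.006, -0.0, -0.0]
force: [-0.0, -0.1, -0.1]
finger_gap: 0.629
t: 15.6
tcp_pos: [0.3973, -0.3854, -0.0086]
tool_rot: [1.0, 0.006, 0.001, 0.001]
force: [-1.6, 1.1, 13.0]
finger_gap: 0.487
```

```bash
python3 -m creep '{"claw":[5,5,5,3.2,3.2,3.2,3.2,3.2,3.2],"dp":[[0,0,0],[0,0,-0.3],[0,0,-0.3],[0,0,-0.3],[0,0,-0.3],[0,0,-0.3],[0,0,-0.3],[0,0,-0.3],[0,0,-0.3]],"roll":[0,0,0,0,0,0,0,0,0]}' 80
python3 -m creep '{"claw":[3.2,3.2,3.2,3.2,3.2],"dp":[[0,0,-0.5],[0,0,-2],[0,0,-5],[0,0,-5],[0,0,-5]],"roll":[0,0,0,0,0]}'
python3 - <<'E'
from h import *
s=snap('wrist','w12');P=cloud(s);p,M,ps,st=pose()
print(p,st['force'],st['ft_torque'])
for v in range(10,300,30): print(v, P[v,255])
s=snap('scene'); cv2.imwrite('pics/s12.png',cv2.resize(s['image'][200:330,80:260,::-1],None,fx=4,fy=4,interpolation=cv2.INTER_CUBIC))
E
```

```text
t: 16.5
tcp_pos: [0.3969, -0.3848, -0.0069]
tool_rot: [1.0, 0.006, 0.0, 0.0]
force: [-0.8, 0.3, 6.4]
finger_gap: 0.484
t: 17.0
tcp_pos: [0.3971, -0.385, 0.0433]
tool_rot: [1.0, 0.006, 0.0, 0.001]
force: [0.5, -0.0, -3.2]
finger_gap: 0.482
[ 0.39660992 -0.38438737  0.04252413] [-0.60334649  0.14348707 -2.1806862 ] [-0.07214057  0.09182518 -0.00306743]
10 [ 0.50561784 -0.38371543  0.05800229]
40 [ 0.49526294 -0.38385278  0.05737467]
70 [ 0.48413514 -0.38399826  0.05859062]
100 [ 0.4724525  -0.38415415  0.05705593]
130 [ 0.46003721 -0.38431765  0.0573473 ]
160 [ 0.44684803 -0.38449166  0.05738318]
190 [ 0.43348555 -0.38466573  0.05939788]
220 [ 0.41817495 -0.3848692   0.05812029]
250 [ 0.40306346 -0.38506704  0.05951966]
280 [ 0.38533724 -0.38530239  0.05824172]
```

View pics/w12.png

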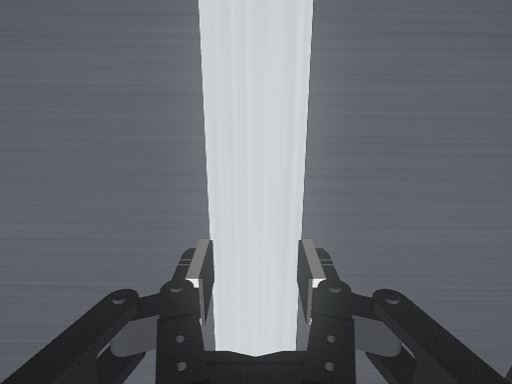

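View pics/s12.png

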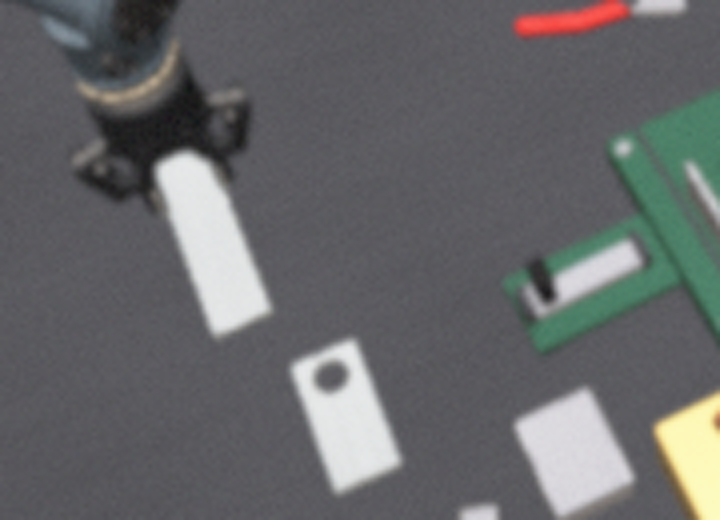

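```bash
python3 -m creep '{"claw":[3.2,3.2,3.2,3.2,3.2,5.6,5.6,5.6,5.6,5.6,5.6],"dp":[[0,0,2],[0,0,4],[0,0,4.8],[0,0,4.95],[0,0,4.95],[0,0,4.95],[0,0,4.95],[0,0,4.8],[0,0,2],[0,0,-3],[0,0,-3]],"roll":[0,0,0,0,0,0,0,0,0,0,0]}'
python3 -m creep '{"claw":[5.6,5.6,5.6,5.6,5.6,5.6,5.6,5.6,5.6,5.6,5.6,5.6],"dp":[[0,0,0],[0,0,0],[0,0,0],[0,0,0],[0,0,0],[0,0,0],[0,0,0],[0,0,0],[0,0,0],[0,0,0],[0,0,0],[0,0,0]],"roll":[-0.15,-0.3,-0.45,-0.6,-0.75,-0.9,-1.05,-1.2,-1.35,-1.5,-1.65,-1.7]}'
python3 -m creep '{"claw":[5.6,5.6,5.6,5.6,5.6,5.6,5.6,5.6,5.6,5.6,5.6,5.6],"dp":[[0,0,0],[0,0,0],[0,0,0],[0,0,0],[0,0,0],[0,0,0],[0,0,0],[0,0,0],[0,0,0],[0,0,0],[0,0,0],[0,0,0]],"roll":[-0.15,-0.3,-0.45,-0.6,-0.75,-0.9,-1.05,-1.2,-1.35,-1.44,-1.44,-1.44]}'
python3 - <<'E'
from h import *
s=snap('wrist','w13');rects(s,vmax=260)
to(.397,-.3848,-.007,180.8)
E
```

```text
t: 18.2
tcp_pos: [0.3995, -0.3883, 0.0776]
tool_rot: [1.0, 0.007, 0.003, 0.005]
force: [0.5, -0.8, 0.4]
finger_gap: 0.659
t: 19.4
tcp_pos: [0.3968, -0.3847, 0.0721]
tool_rot: [0.654, 0.757, 0.0, -0.0]
force: [-0.3, 0.4, -0.0]
finger_gap: 0.658
t: 20.6
tcp_pos: [0.3968, -0.3846, 0.0722]
tool_rot: [-0.005, 1.0, 0.0, -0.0]
force: [0.2, 0.3, 0.8]
finger_gap: 0.653
px [257. 177.] c [ 383.9 -383.8] size [120.1  44.3] yaw 0.77
dp [-0.02, -0.01, 7.93] roll -0.004 q6 end~ -2.35 | yaw now -179.5 gap 0.655 t 20.65
```

View pics/w13.png

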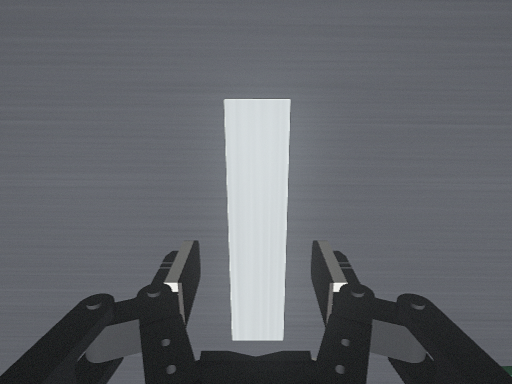

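```bash
python3 -m creep '{"claw":[5.6,5.6,5.6,5.6,3.2,3.2,3.2,3.2,3.2,3.2,3.2],"dp":[[0,0,3],[0,0,6],[0,0,7.9],[0,0,7.9],[0,0,7.9],[0,0,7.9],[0,0,7.9],[0,0,7.9],[0,0,7.9],[0,0,7.9],[0,0,7.9]],"roll":[-0.004,-0.004,-0.004,-0.004,-0.004,-0.004,-0.004,-0.004,-0.004,-0.004,-0.004]}' 80
python3 -m creep '{"claw":[3.2,3.2,3.2,3.2,3.2,3.2],"dp":[[0,0,-0.5],[0,0,-4],[0,0,-8],[0,0,-10],[0,0,-10],[0,0,-10]],"roll":[0,0,0,0,0,0]}'
python3 - <<'E'
from h import *
s=snap('wrist','w14');P=cloud(s);p,M,ps,st=pose()
print(p,st['force'])
for v in range(110,340,40): print(v, P[v,255])
E
```

```text
t: 21.75
tcp_pos: [0.3971, -0.3851, -0.006]
tool_rot: [-0.008, 1.0, -0.0, 0.0]
force: [0.3, -0.5, 1.9]
finger_gap: 0.482
t: 22.35
tcp_pos: [0.3965, -0.3842, 0.0932]
tool_rot: [-0.008, 1.0, 0.0, -0.0]
force: [0.1, 0.5, -2.2]
finger_gap: 0.481
[ 0.39610382 -0.38366277  0.0923986 ] [-0.47308407  0.75999172 -2.55749093]
110 [ 0.32466325 -0.38558762  0.10828252]
150 [ 0.34168534 -0.38532223  0.10792382]
190 [ 0.35992993 -0.3850374   0.10853845]
230 [ 0.38042527 -0.38471807  0.10754298]
270 [ 0.4021626  -0.38437881  0.1080247 ]
310 [ 0.42678282 -0.38399499  0.10743343]
```

View pics/w14.png

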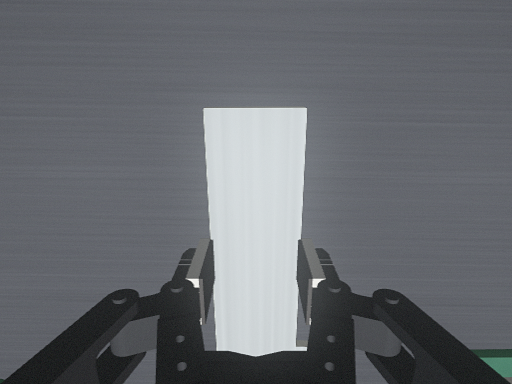

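```bash
python3 - <<'E'
from h import *
s=dict(np.load('w1.npz'));zz=lambda a,b:(a/3.6+150,b/3.6)
for a,b in [(316,106),(323,347),(163,352),(154,228)]: print(ray(s,*zz(a,b),.076).round(4))
s=dict(np.load('w2.npz'));cv2.imwrite('pics/w2z.png',cv2.resize(s['image'][30:280,0:240,::-1],None,fx=2.4,fy=2.4,interpolation=cv2.INTER_CUBIC))
s=dict(np.load('w4.npz'));cv2.imwrite('pics/w4z.png',cv2.resize(s['image'][30:280,0:240,::-1],None,fx=2.4,fy=2.4,interpolation=cv2.INTER_CUBIC))
E
```

```text
[ 0.6524 -0.0268  0.076 ]
[ 0.565  -0.0284  0.076 ]
[0.5629 0.036  0.076 ]
[0.6093 0.0369 0.076 ]
```

View pics/w2z.png

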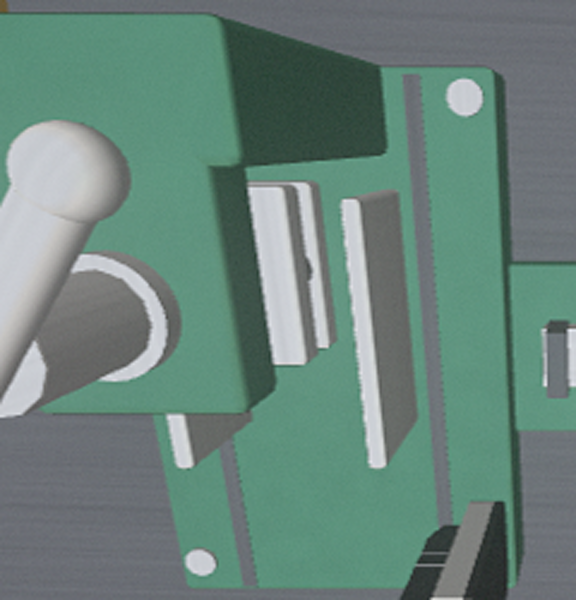

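View pics/w4z.png

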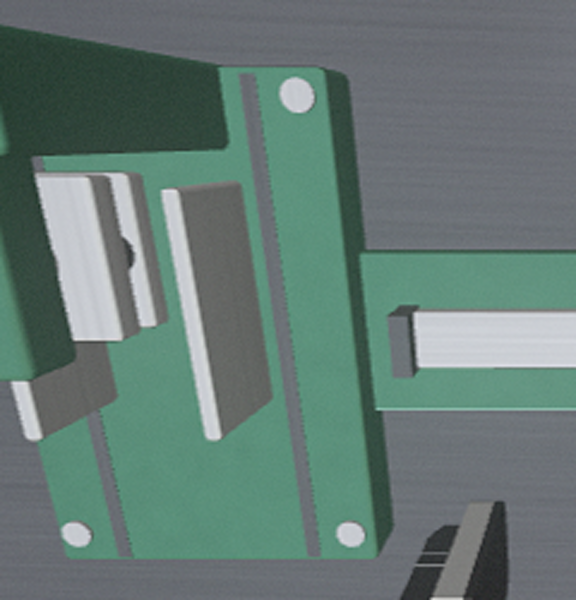

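```bash
python3 - <<'E'
from h import *
to(.43,-.0007,.13,181.8)
E
```

```text
dp [-3.97, 38.25, -3.68] roll -0.016 q6 end~ -1.6 | yaw now -179.1 gap 0.48 t 22.4
```

```bash
python3 -m creep '{"claw":[3.2,3.2,3.2,3.2,3.2,3.2,3.2,3.2,3.2,3.2,3.2,3.2],"dp":[[0,0,-3.7],[-1,4,-3.7],[-1,8,-3.7],[-2,12,-3.7],[-2,16,-3.7],[-3,20,-3.7],[-3,24,-3.7],[-4,28,-3.7],[-4,32,-3.7],[-4,36,-3.7],[-4,38.2,-3.7],[-4,38.2,-3.7]],"roll":[-0.016,-0.016,-0.016,-0.016,-0.016,-0.016,-0.016,-0.016,-0.016,-0.016,-0.016,-0.016]}'
python3 - <<'E'
from h import *
s=snap('wrist','w15')
s=snap('scene','s15')
to(.43,-.0007,.0375,181.8)
E
```

```text
t: 23.6
tcp_pos: [0.4285, 0.0009, 0.1289]
tool_rot: [-0.018, 1.0, 0.001, -0.003]
force: [-1.0, 0.3, -2.7]
finger_gap: 0.482
dp [0.01, 0.1, 9.19] roll 0.001 q6 end~ -1.6 | yaw now -178.1 gap 0.486 t 23.7
```

View pics/w15.png

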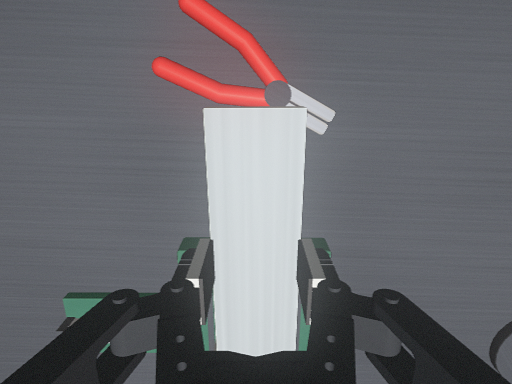

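View pics/s15.png

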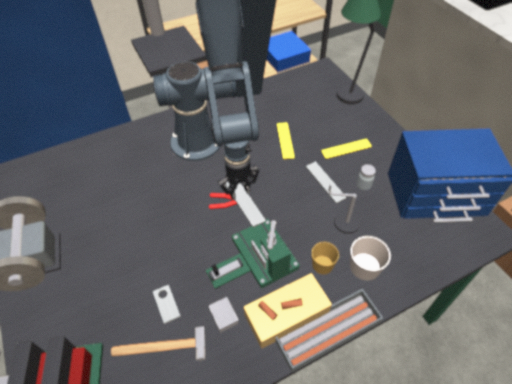

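```bash
python3 -m creep '{"claw":[3.2,3.2,3.2,3.2,3.2],"dp":[[0,0.1,4],[0,0.1,8],[0,0.1,9.2],[0,0.1,9.2],[0,0.1,9.2]],"roll":[0,0,0,0,0]}'
python3 - <<'E'
from h import *
to(.48,.0009,.0375,181.8)
to(.5225,.0022,.0375,181.8)
s=snap('scene');cv2.imwrite('pics/s16.png',cv2.resize(s['image'][170:290,180:330,::-1],None,fx=4,fy=4,interpolation=cv2.INTER_CUBIC))
print(manip.sense()['tcp_pos'],manip.sense()['force'])
E
```

```text
t: 24.2
tcp_pos: [0.4313, -0.0022, 0.0382]
tool_rot: [-0.015, 1.0, 0.0, -0.0]
force: [0.2, 0.4, -1.9]
finger_gap: 0.478
dp [-4.88, 0.16, 0.06] roll -0.002 q6 end~ -1.6 | yaw now -178.3 gap 0.478 t 24.2
dp [-9.13, 0.17, 0.06] roll -0.002 q6 end~ -1.6 | yaw now -178.3 gap 0.478 t 24.2
[ 0.4316447  -0.0020427   0.03873265] [ 0.74968642 -0.4370239  -2.54379124]
```

View pics/s16.png

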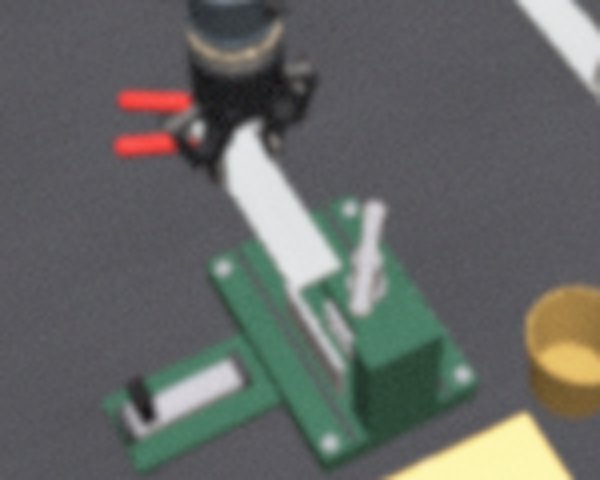

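```bash
python3 -m creep '{"claw":[3.2,3.2,3.2,3.2,3.2,3.2],"dp":[[-1,0.16,0.1],[-2,0.16,0.1],[-3,0.16,0.1],[-4,0.16,0.1],[-4.8,0.16,0.1],[-4.8,0.16,0.1]],"roll":[-0.002,-0.002,-0.002,-0.002,-0.002,-0.002]}'
python3 -m creep '{"claw":[3.2,3.2,3.2,3.2,3.2,3.2],"dp":[[-1,0,0],[-2,0,0],[-3,0,0],[-4,0,0],[-4.2,0,0],[-4.2,0,0]],"roll":[0,0,0,0,0,0]}'
python3 - <<'E'
from h import *
to(.5225,.0022,.0235,181.8)
s=snap('scene');cv2.imwrite('pics/s17.png',cv2.resize(s['image'][170:290,180:330,::-1],None,fx=4,fy=4,interpolation=cv2.INTER_CUBIC))
s=snap('wrist','w17')
print(manip.sense()['force'])
E
```

```text
t: 24.85
tcp_pos: [0.4812, 0.0018, 0.0377]
tool_rot: [-0.017, 1.0, -0.0, 0.002]
force: [0.8, -0.7, -2.9]
finger_gap: 0.475
t: 25.45
tcp_pos: [0.5213, 0.0034, 0.0374]
tool_rot: [-0.017, 1.0, -0.0, 0.0]
force: [-0.1, 0.1, -2.3]
finger_gap: 0.479
dp [-0.11, -0.12, 1.39] roll 0.002 q6 end~ -1.6 | yaw now -178.1 gap 0.479 t 25.45
[ 0.55209506  0.54775323 -2.412314  ]
```

View pics/s17.png

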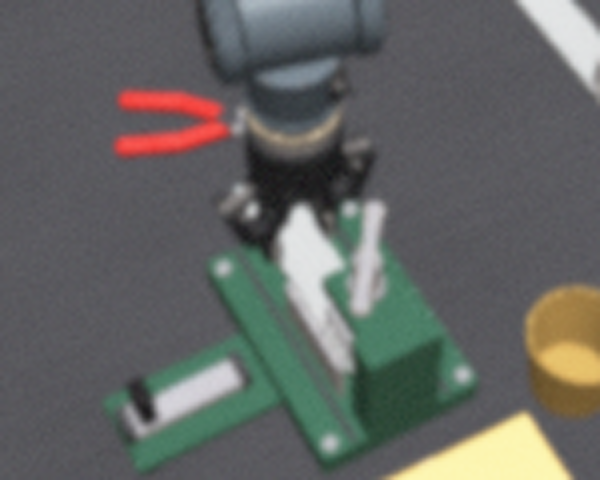

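View pics/w17.png

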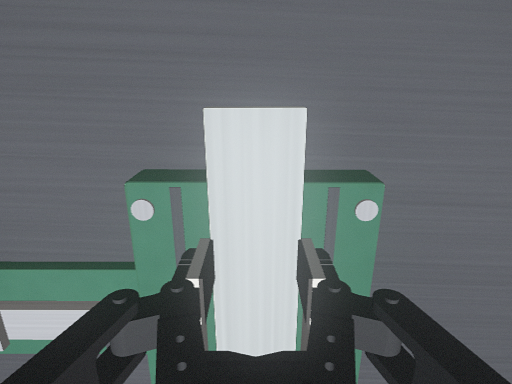

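```bash
python3 - <<'E'
from h import *
s=snap('wrist')
print('bed edge',ray(s,150,183,.03),ray(s,350,183,.03)); print('bolts',ray(s,142,210,.0325),ray(s,367,210,.0325)); print('strip end',ray(s,255,108,.0525)); P=cloud(s); print(P[112:300:30,255]); print(P[200,150],P[200,350])
E
```

```text
bed edge [ 0.48919281 -0.05306966  0.03      ] [0.48564003 0.05211912 0.03      ]
bolts [ 0.503647   -0.05757417  0.0325    ] [0.49959785 0.06231282 0.0325    ]
strip end [0.44754479 0.00083038 0.0525    ]
[[0.44920418 0.00088589 0.0520861 ]
 [0.46168281 0.00130563 0.05311968]
 [0.47541865 0.00176625 0.05170674]
 [0.48965629 0.0022447  0.05204641]
 [0.50498942 0.00275971 0.05196124]
 [0.52189651 0.00332714 0.05107225]
 [0.53916214 0.0039074  0.05159526]]
[ 0.49829788 -0.05334592  0.03120554] [0.49529705 0.05349982 0.02957075]
```

```bash
python3 -m creep '{"claw":[3.2,3.2,3.2,3.2,3.2],"dp":[[-0.22,0,0.5],[-0.22,0,1],[-0.22,0,1.3],[-0.22,0,1.3],[-0.22,0,1.3]],"roll":[0,0,0,0,0]}'
python3 -m creep '{"claw":[3.2,3.2],"dp":[[0,0,0.1],[0,0,0.1]],"roll":[0,0]}'
python3 -m creep '{"claw":[3.2,3.2],"dp":[[0,0,0.1],[0,0,0.1]],"roll":[0,0]}'
```

```text
t: 26.1
tcp_pos: [0.5228, 0.0035, 0.0242]
tool_rot: [-0.017, 1.0, 0.0, -0.0]
force: [0.1, 0.4, -2.3]
finger_gap: 0.484
t: 26.3
tcp_pos: [0.523, 0.0035, 0.024]
tool_rot: [-0.017, 1.0, -0.0, -0.0]
force: [-1.3, -0.4, 3.3]
finger_gap: 0.476
t: 26.5
tcp_pos: [0.523, 0.0035, 0.0239]
tool_rot: [-0.017, 1.0, -0.0, 0.0]
force: [-3.1, 0.3, 11.7]
finger_gap: 0.481
```

```bash
python3 -m creep '{"claw":[3.2,5.4,5.4,5.4,5.4,5.4,5.4],"dp":[[0,0,-0.1],[0,0,-0.1],[0,0,-0.1],[0,0,-0.1],[0,0,-1],[0,0,-4],[0,0,-5]],"roll":[0,0,0,0,0,0,0]}'
python3 - <<'E'
from h import *
p,M,ps,st=pose();print(p)
s=snap('wrist','w18');np.savez('w18.npz',**s);P=cloud(s);print(P[150:330:30,255])
rects(s,z=.038,vmax=250)
E
```

```text
t: 27.2
tcp_pos: [0.5244, 0.0032, 0.0746]
tool_rot: [-0.017, 1.0, -0.0, 0.002]
force: [0.2, -0.6, -0.2]
finger_gap: 0.63
[0.52444862 0.00323132 0.07459696]
[[0.48009064 0.00139612 0.03786049]
 [0.49901843 0.00203202 0.03774855]
 [0.51885929 0.00270013 0.03852717]
 [0.54066113 0.0034317  0.03788438]
 [0.56329591 0.00419352 0.03855254]
 [0.58837686 0.00503554 0.03805335]]
px [255. 172.] c [498.9   2.3] size [97.  44.4] yaw 2.07
```

View pics/w18.png

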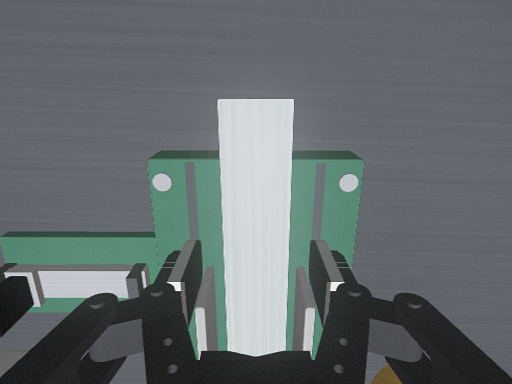

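```bash
python3 - <<'E'
from h import *
s=dict(np.load('w1.npz'));P=cloud(s)
m=(P[...,2]>.03)&(P[...,1]>.15)&(P[...,1]<.33)&(P[...,0]>.45)
for y,x in np.argwhere(m)[::6]: print((x,y),P[y,x].round(3))
s=dict(np.load('top.npz'));P=cloud(s)
m=(P[...,2]>.06)&(P[...,1]>.2)&(P[...,1]<.40)&(P[...,0]>.4)&(P[...,0]<.6)
for y,x in np.argwhere(m)[::4]: print('top',(x,y),P[y,x].round(3))
to(.40,.347,.18,181.8)
E
```

```text
(np.int64(78), np.int64(0)) [0.687 0.185 0.075]
(np.int64(84), np.int64(0)) [0.69  0.182 0.063]
(np.int64(91), np.int64(0)) [0.694 0.183 0.042]
(np.int64(80), np.int64(1)) [0.685 0.181 0.077]
(np.int64(86), np.int64(1)) [0.689 0.181 0.061]
(np.int64(92), np.int64(1)) [0.693 0.181 0.042]
(np.int64(82), np.int64(2)) [0.685 0.18  0.074]
(np.int64(88), np.int64(2)) [0.689 0.18  0.057]
(np.int64(94), np.int64(2)) [0.693 0.181 0.038]
(np.int64(84), np.int64(3)) [0.684 0.179 0.072]
(np.int64(90), np.int64(3)) [0.688 0.179 0.054]
(np.int64(96), np.int64(3)) [0.692 0.18  0.034]
(np.int64(86), np.int64(4)) [0.684 0.178 0.068]
(np.int64(92), np.int64(4)) [0.688 0.178 0.051]
(np.int64(83), np.int64(5)) [0.681 0.179 0.075]
(np.int64(89), np.int64(5)) [0.684 0.178 0.061]
(np.int64(95), np.int64(5)) [0.688 0.177 0.044]
(np.int64(86), np.int64(6)) [0.679 0.174 0.077]
(np.int64(92), np.int64(6)) [0.683 0.175 0.058]
(np.int64(98), np.int64(6)) [0.688 0.176 0.036]
(np.int64(89), np.int64(7)) [0.68  0.173 0.071]
(np.int64(95), np.int64(7)) [0.684 0.174 0.052]
(np.int64(87), np.int64(8)) [0.677 0.174 0.0
[... 3953 characters left out ...]
6  0.154]
top (np.int64(185), np.int64(157)) [0.599 0.302 0.151]
top (np.int64(187), np.int64(158)) [0.596 0.295 0.15 ]
top (np.int64(187), np.int64(160)) [0.588 0.294 0.15 ]
top (np.int64(189), np.int64(161)) [0.587 0.289 0.142]
top (np.int64(189), np.int64(163)) [0.578 0.288 0.147]
top (np.int64(191), np.int64(164)) [0.575 0.28  0.147]
top (np.int64(191), np.int64(166)) [0.57  0.282 0.137]
top (np.int64(193), np.int64(167)) [0.566 0.274 0.138]
top (np.int64(195), np.int64(168)) [0.554 0.261 0.173]
top (np.int64(194), np.int64(170)) [0.556 0.271 0.134]
top (np.int64(196), np.int64(171)) [0.547 0.26  0.157]
dp [11.29, 34.77, -10.57] roll 0.002 q6 end~ -0.89 | yaw now -178.1 gap 0.632 t 27.25
```

```bash
python3 -m creep '{"claw":[5.6,5.6,5.6,5.6,5.6,5.6,5.6,5.6,5.6,5.6,5.6],"dp":[[0,0,-5],[2,2,-10],[6,8,-10],[9,14,-10],[11.4,20,-10],[11.4,25,-9],[11.4,30,-8],[11.4,34.8,-7],[11.4,34.8,-4],[11.4,34.8,-4],[11.4,34.8,-4]],"roll":[0,0,0,0,0,0,0,0,0,0,0]}'
python3 - <<'E'
from h import *
s=snap('wrist','w19');rects(s,vmax=260)
to(.3975,.347,-.007,181.8)
E
```

```text
t: 28.35
tcp_pos: [0.3959, 0.3482, 0.1106]
tool_rot: [-0.018, 1.0, -0.001, -0.002]
force: [-0.4, -1.0, 0.5]
finger_gap: 0.654
px [255. 178.] c [395.4 347.4] size [140.9  44.3] yaw 1.73
dp [-0.11, 0.01, 11.86] roll 0.004 q6 end~ -0.88 | yaw now -178.0 gap 0.656 t 28.4
```

View pics/w19.png

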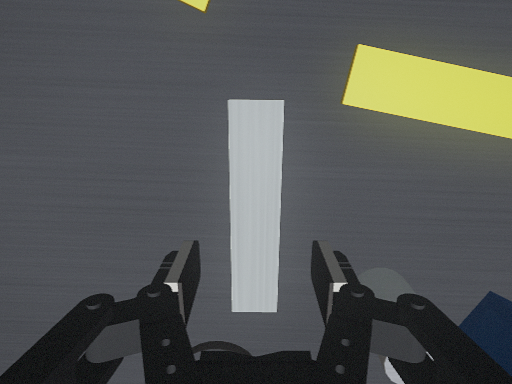

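```bash
python3 -m creep '{"claw":[5.6,5.6,5.6,5.6,5.6,3.2,3.2,3.2,3.2,3.2,3.2,3.2],"dp":[[-0.1,0,4],[-0.1,0,8],[-0.1,0,11],[-0.1,0,11.7],[-0.1,0,11.7],[-0.1,0,11.7],[-0.1,0,11.7],[-0.1,0,11.7],[-0.1,0,11.7],[-0.1,0,11.7],[-0.1,0,11.7],[-0.1,0,11.7]],"roll":[0.004,0.004,0.004,0.004,0.004,0.004,0.004,0.004,0.004,0.004,0.004,0.004]}' 80
python3 -m creep '{"claw":[3.2,3.2,3.2,3.2,3.2,3.2],"dp":[[0,0,-0.5],[0,0,-4],[0,0,-8],[0,0,-11],[0,0,-11],[0,0,-11]],"roll":[0,0,0,0,0,0]}'
python3 - <<'E'
from h import *
s=snap('wrist','w20');P=cloud(s);p,M,ps,st=pose()
print(p,st['force'])
for v in range(115,340,40): print(v, P[v,255])
rects(s,z=P[150:240,255,2].mean(),vmax=230)
to(.43,-.0007,.15,181.8)
s=snap('top','t20')
E
```

```text
t: 29.6
tcp_pos: [0.4, 0.3475, -0.0022]
tool_rot: [-0.015, 1.0, 0.0, 0.002]
force: [1.7, -3.5, 6.5]
finger_gap: 0.454
t: 30.2
tcp_pos: [0.3987, 0.3478, 0.1066]
tool_rot: [-0.015, 1.0, 0.001, 0.001]
force: [-0.3, -0.4, -1.7]
finger_gap: 0.453
[0.39795081 0.34730288 0.10545289] [-0.22156507  0.26508219 -3.15419336]
115 [0.32923778 0.34544143 0.11816637]
155 [0.346912   0.34596622 0.11756242]
195 [0.36598    0.34653212 0.11778665]
235 [0.38724074 0.34716342 0.11698162]
275 [0.41045206 0.34785248 0.11661844]
315 [0.43654707 0.34862731 0.11571687]
px [255. 164.] c [353.6 346.1] size [60.3 43.8] yaw 1.78
dp [-2.18, -34.88, -4.45] roll -0.002 q6 end~ -1.6 | yaw now -178.3 gap 0.456 t 30.25
```

View pics/w20.png

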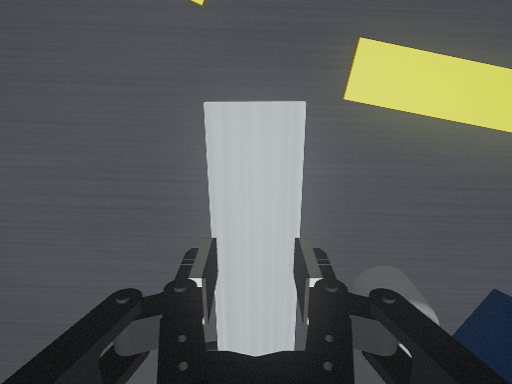

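View pics/t20.png

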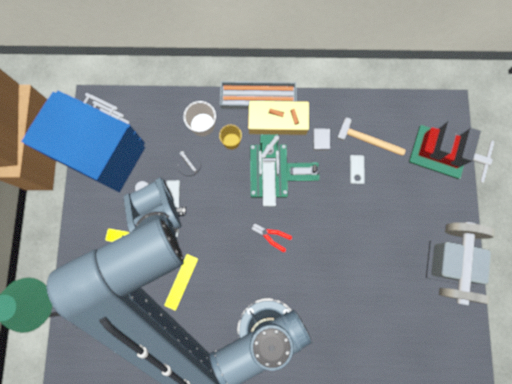

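```bash
python3 -m creep '{"claw":[3.2,3.2,3.2,3.2,3.2,5.6,5.6,5.6,5.6,5.6],"dp":[[0,0,3],[0,0,7],[0,0,10.2],[0,0,10.6],[0,0,10.6],[0,0,10.6],[0,0,10.6],[0,0,10.6],[0,0,11],[0,0,11]],"roll":[0,0,0,0,0,0,0,0,0,0]}' 80
python3 - <<'E'
from h import *
to(.3975,.347,-.0075,181.8);print(manip.sense()['force'])
E
```

```text
t: 31.3
tcp_pos: [0.3987, 0.3476, -0.0042]
tool_rot: [-0.015, 1.0, 0.0, 0.0]
force: [-0.1, -0.2, -0.3]
finger_gap: 0.656
dp [0.12, -0.05, 0.33] roll -0.002 q6 end~ -0.88 | yaw now -178.3 gap 0.656 t 31.3
[-0.14328295 -0.20861381 -0.31099108]
```

```bash
python3 -m creep '{"claw":[5.6,5.6,5.6,5.6,3.2,3.2,3.2,3.2,3.2,3.2,3.2,3.2],"dp":[[0.1,-0.05,0.3],[0.1,-0.05,0.35],[0.1,-0.05,0.35],[0.1,-0.05,0.35],[0.1,-0.05,0.35],[0.1,-0.05,0.35],[0.1,-0.05,0.35],[0.1,-0.05,0.35],[0.1,-0.05,0.35],[0.1,-0.05,0.35],[0.1,-0.05,0.35],[0.1,-0.05,0.35]],"roll":[0,0,0,0,0,0,0,0,0,0,0,0]}' 80
python3 -m creep '{"claw":[3.2,3.2,3.2,3.2,3.2,3.2,3.2],"dp":[[0,0,-0.5],[0,0,-4],[0,0,-8],[0,0,-12],[0,0,-14],[0,0,-14],[0,0,-14]],"roll":[0,0,0,0,0,0,0]}'
python3 - <<'E'
from h import *
s=snap('wrist','w21');P=cloud(s);p,M,ps,st=pose()
print(p,st['force'])
for v in range(115,340,40): print(v, P[v,255])
rects(s,z=P[150:240,255,2].mean(),vmax=230)
to(.43,-.0007,.13,181.8)
E
```

```text
t: 32.5
tcp_pos: [0.3977, 0.347, -0.0075]
tool_rot: [-0.015, 1.0, 0.0, 0.0]
force: [-0.1, -0.2, 5.9]
finger_gap: 0.481
t: 33.2
tcp_pos: [0.397, 0.3467, 0.1316]
tool_rot: [-0.015, 1.0, -0.0, -0.0]
force: [-0.1, -0.4, -2.7]
finger_gap: 0.481
[0.39652785 0.34637693 0.13077235] [ 0.31105584 -0.4727586  -1.63747336]
115 [0.32723321 0.34436052 0.14772038]
155 [0.34448011 0.3448686  0.14648699]
195 [0.36285037 0.34541213 0.14716781]
235 [0.38336272 0.34601736 0.14651588]
275 [0.40473095 0.34665012 0.14774711]
315 [0.42862007 0.34735627 0.14806955]
px [256. 167.] c [351.8 345.6] size [54.8 43. ] yaw 1.31
dp [-2.33, -34.79, 0.11] roll -0.002 q6 end~ -1.6 | yaw now -178.3 gap 0.481 t 33.25
```

```bash
python3 -m creep '{"claw":[3.2,3.2,3.2,3.2,3.2,3.2,3.2,3.2,3.2,3.2,3.2,3.2],"dp":[[0,-4,0],[0,-8,0],[0,-12,0],[-1,-16,0],[-1,-20,0],[-2,-24,0],[-2,-28,0],[-2.3,-32,0],[-2.3,-34.8,0],[-2.3,-34.8,0],[-2.3,-34.8,0],[-2.3,-34.8,0]],"roll":[0,0,0,0,0,0,0,0,0,0,0,0]}'
python3 - <<'E'
from h import *
to(.432,.0007,.042,181.8)
s=snap('wrist','w22')
E
```

```text
t: 34.45
tcp_pos: [0.4296, 0.0007, 0.131]
tool_rot: [-0.015, 1.0, 0.001, -0.001]
force: [-0.1, -0.1, -1.2]
finger_gap: 0.481
dp [-0.27, -0.02, 8.9] roll -0.002 q6 end~ -1.6 | yaw now -178.3 gap 0.481 t 34.45
```

View pics/w22.png

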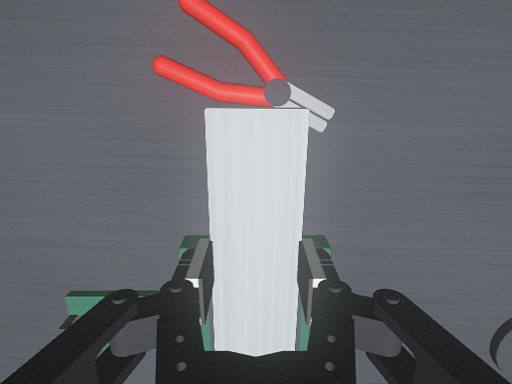

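```bash
python3 -m creep '{"claw":[3.2,3.2,3.2,3.2,3.2],"dp":[[-0.2,0,4],[-0.2,0,8],[-0.2,0,8.9],[-0.2,0,8.9],[-0.2,0,8.9]],"roll":[-0.002,-0.002,-0.002,-0.002,-0.002]}'
python3 - <<'E'
from h import *
to(.5227,.0035,.042,181.8)
E
```

```text
t: 35.0
tcp_pos: [0.4332, 0.0003, 0.0437]
tool_rot: [-0.016, 1.0, -0.0, 0.0]
force: [-0.5, 0.7, -1.8]
finger_gap: 0.48
dp [-8.96, 0.03, 0.18] roll 0.001 q6 end~ -1.6 | yaw now -178.1 gap 0.48 t 35.0
```

```bash
python3 -m creep '{"claw":[3.2,3.2,3.2,3.2,3.2,3.2,3.2,3.2,3.2,3.2,3.2],"dp":[[-1,0,0.1],[-2,0,0.1],[-3,0,0.1],[-4,0,0.1],[-5,0,0.1],[-6,0,0.1],[-7,0,0.1],[-8,0,0.1],[-8.9,0,0.1],[-8.9,0,0.1],[-8.9,0,0.1]],"roll":[0,0,0,0,0,0,0,0,0,0,0]}'
python3 - <<'E'
from h import *
to(.5227,.0035,.034,181.8)
s=snap('wrist','w23');P=cloud(s); print(P[112:300:40,255])
print(ray(s,255,109,P[130:200,255,2].mean()))
E
```

```text
t: 36.1
tcp_pos: [0.5214, 0.0027, 0.0418]
tool_rot: [-0.016, 1.0, 0.0, -0.001]
force: [-1.0, -0.0, -1.5]
finger_gap: 0.483
dp [-0.14, 0.07, 0.78] roll -0.0 q6 end~ -1.6 | yaw now -178.2 gap 0.483 t 36.1
[[4.50342367e-01 2.23568238e-04 5.77934542e-02]
 [4.67193324e-01 7.57300084e-04 5.80092206e-02]
 [4.85872975e-01 1.34809067e-03 5.69433329e-02]
 [5.05912399e-01 1.98274179e-03 5.70921931e-02]
 [5.27282939e-01 2.66005302e-03 5.80124945e-02]]
[4.49138475e-01 1.85356897e-04 5.76575834e-02]
```

View pics/w23.png

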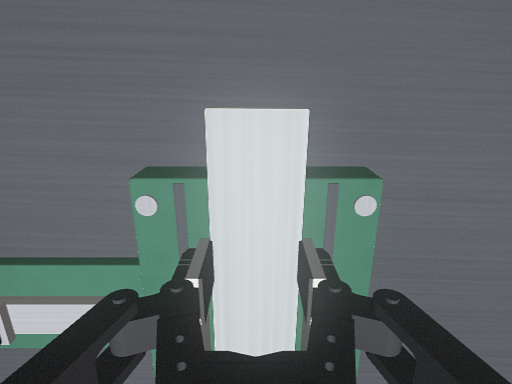

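```bash
python3 -m creep '{"claw":[3.2,3.2,3.2,3.2,3.2],"dp":[[-0.13,0,0.5],[-0.13,0,0.9],[-0.13,0,1.05],[-0.13,0,1.05],[-0.13,0,1.05]],"roll":[0,0,0,0,0]}'
python3 -m creep '{"claw":[3.2,3.2],"dp":[[0,0,0.1],[0,0,0.1]],"roll":[0,0]}'
python3 -m creep '{"claw":[3.2,3.2],"dp":[[0,0,0.1],[0,0,0.1]],"roll":[0,0]}'
```

```text
t: 36.65
tcp_pos: [0.5229, 0.0027, 0.0314]
tool_rot: [-0.016, 1.0, 0.0, -0.0]
force: [0.4, -0.0, -2.3]
finger_gap: 0.483
t: 36.85
tcp_pos: [0.5232, 0.0027, 0.0306]
tool_rot: [-0.016, 1.0, -0.0, 0.0]
force: [0.3, -0.3, -1.0]
finger_gap: 0.483
t: 37.05
tcp_pos: [0.5232, 0.0026, 0.0305]
tool_rot: [-0.016, 1.0, -0.0, 0.0]
force: [-2.0, -0.7, 7.1]
finger_gap: 0.482
```

```bash
python3 -m creep '{"claw":[3.2,5.4,5.4,5.4,5.4,5.4,5.4],"dp":[[0,0,-0.1],[0,0,-0.1],[0,0,-0.1],[0,0,-0.1],[0,0,-1],[0,0,-4],[0,0,-5]],"roll":[0,0,0,0,0,0,0]}'
python3 - <<'E'
from h import *
p,M,ps,st=pose();print(p)
s=snap('wrist','w24');np.savez('w24.npz',**s);P=cloud(s);print(P[150:330:30,255])
rects(s,z=.046,vmax=250)
cv2.imwrite('pics/w24z.png',cv2.resize(s['image'][80:280,130:390,::-1],None,fx=3,fy=3,interpolation=cv2.INTER_CUBIC))
E
```

```text
t: 37.75
tcp_pos: [0.5244, 0.0025, 0.0817]
tool_rot: [-0.016, 1.0, -0.0, 0.002]
force: [0.2, -0.0, 0.4]
finger_gap: 0.635
[0.52435792 0.00245393 0.08165739]
[[0.47966258 0.00069594 0.04665832]
 [0.49853305 0.00129147 0.04616555]
 [0.51868975 0.00192794 0.04583363]
 [0.54040926 0.00261345 0.04529894]
 [0.56261057 0.00331732 0.04656915]
 [0.58770682 0.00410931 0.04589482]]
px [258. 168.] c [498.3   1.8] size [97.3 44.4] yaw 1.36
```

View pics/w24z.png

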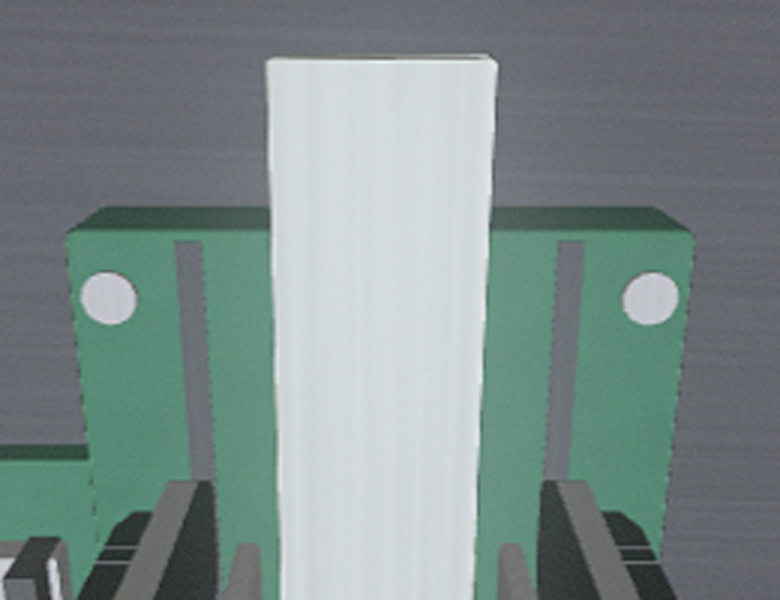

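```bash
python3 - <<'E'
from h import *
to(.523,.0026,.0255,181.85)
E
```

```text
dp [0.23, 0.04, 5.69] roll -0.001 q6 end~ -1.6 | yaw now -178.2 gap 0.634 t 37.8
```

```bash
python3 -m creep '{"claw":[5.6,5.6,5.6,5.6,3.2,3.2,3.2,3.2,3.2,3.2],"dp":[[0.1,0,3],[0.1,0,5],[0.1,0,5.6],[0.1,0,5.6],[0.1,0,5.6],[0.1,0,5.6],[0.1,0,5.6],[0.1,0,5.6],[0.1,0,5.6],[0.1,0,5.6]],"roll":[-0.001,-0.001,-0.001,-0.001,-0.001,-0.001,-0.001,-0.001,-0.001,-0.001]}' 60
python3 -m creep '{"claw":[5.6,5.6,5.6,5.6,5.6,5.6,5.6],"dp":[[0,0,0],[0,0,0],[0,0,0],[0,0,-1],[0,0,-4],[0,0,-7],[0,0,-7]],"roll":[0,0,0,0,0,0,0]}'
python3 - <<'E'
from h import *
p,M,ps,st=pose();print(p)
s=snap('wrist','w25');np.savez('w25.npz',**s);P=cloud(s);print(P[150:330:30,255,2])
rects(s,z=.046,vmax=250)
cv2.imwrite('pics/w25z.png',cv2.resize(s['image'][80:280,130:390,::-1],None,fx=3,fy=3,interpolation=cv2.INTER_CUBIC))
s=snap('scene');cv2.imwrite('pics/s25.png',cv2.resize(s['image'][190:310,190:340,::-1],None,fx=4,fy=4,interpolation=cv2.INTER_CUBIC))
E
```

```text
t: 38.8
tcp_pos: [0.5224, 0.0026, 0.0241]
tool_rot: [-0.016, 1.0, -0.0, 0.001]
force: [-0.7, -0.3, 3.7]
finger_gap: 0.496
t: 39.5
tcp_pos: [0.5248, 0.0022, 0.0973]
tool_rot: [-0.016, 1.0, -0.001, 0.004]
force: [1.1, 0.0, -0.1]
finger_gap: 0.653
[0.52477534 0.00218843 0.09732183]
[0.04578266 0.04665771 0.04679423 0.04579384 0.04648838 0.0453428 ]
px [256. 172.] c [503.4   1.9] size [106.1  44.4] yaw 1.45
```

View pics/w25z.png

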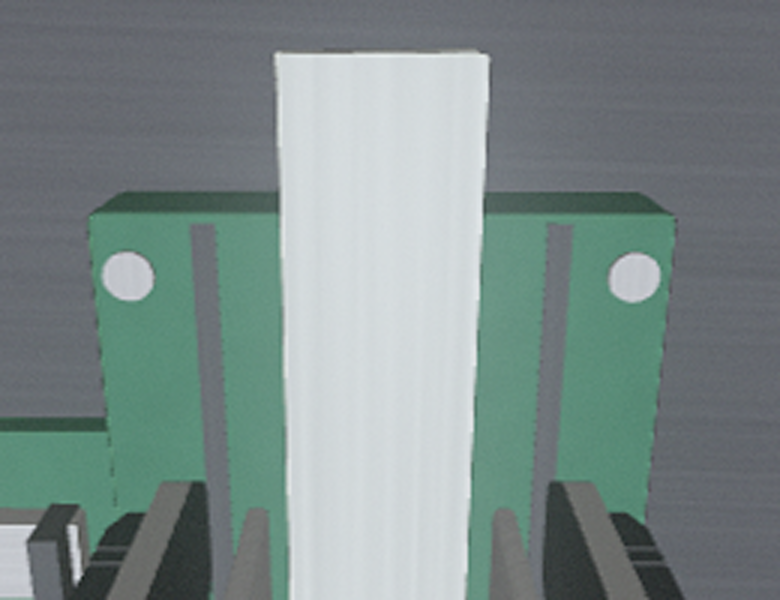

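View pics/s25.png

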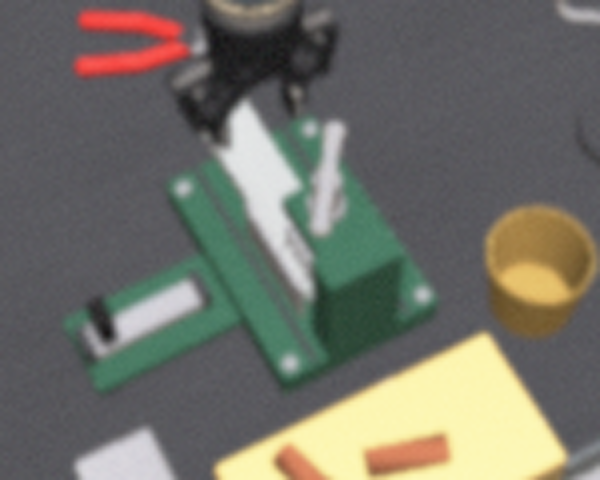

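```bash
python3 - <<'E'
from h import *
s=dict(np.load('w1.npz'));P=cloud(s)
for v in range(22,54,3): print(v,[tuple((P[v,u]*1000).round().astype(int).tolist()) for u in range(190,222,4)])
E
```

```text
22 [(650, 25, 141), (651, 21, 138), (650, 16, 140), (650, 12, 140), (643, 0, 186), (642, -4, 187), (643, -8, 185), (650, -7, 140)]
25 [(647, 26, 142), (647, 21, 141), (641, 10, 180), (640, 5, 185), (640, 1, 187), (640, -3, 185), (641, -7, 181), (647, -7, 140)]
28 [(644, 26, 140), (644, 21, 142), (638, 10, 178), (637, 5, 186), (637, 1, 185), (637, -3, 185), (643, -3, 146), (644, -7, 139)]
31 [(641, 26, 141), (635, 15, 179), (634, 9, 185), (634, 5, 185), (634, 1, 185), (635, -3, 184), (640, -3, 146), (641, -7, 140)]
34 [(638, 26, 140), (632, 15, 179), (631, 10, 185), (631, 5, 186), (631, 1, 185), (632, -2, 179), (634, -5, 163), (637, -7, 147)]
37 [(634, 27, 140), (629, 14, 184), (628, 9, 187), (629, 6, 185), (629, 2, 184), (629, -2, 179), (631, -5, 168), (634, -7, 146)]
40 [(631, 27, 140), (626, 14, 185), (626, 10, 186), (626, 6, 184), (627, 2, 178), (626, -2, 179), (629, -4, 162), (631, -7, 147)]
43 [(623, 19, 182), (623, 14, 184), (623, 10, 186), (623, 6, 184), (623, 2, 179), (624, -1, 174), (626, -3, 156), (627, -7, 146)]
46 [(620, 19, 185), (620, 14, 186), (620, 10, 186), (620, 7, 180), (622, 4, 169), (623, 1, 161), (624, -2, 147), (625, -6, 140)]
49 [(617, 19, 186), (617, 14, 186), (617, 11, 184), (621, 12, 146), (621, 7, 147), (621, 3, 145), (621, -2, 146), (621, -6, 142)]
52 [(614, 19, 186), (614, 15, 185), (614, 11, 181), (618, 13, 140), (618, 8, 140), (618, 4, 140), (618, -1, 140), (618, -6, 141)]
```

```bash
python3 - <<'E'
from h import *
to(.632,.0055,.26,147)
E
python3 -m creep '{"claw":[5,4,3,3,3,3,3,3,3,3,3],"dp":[[0,0,-4],[0,0,-9],[0,0,-14],[0,0,-16.3],[-4,0,-16.3],[-8,0,-16.3],[-10.7,0,-16.3],[-10.7,0,-16.3],[-10.7,0,-16.3],[-10.7,0,-16.3],[-10.7,0,-16.3]],"roll":[0,0,0,0,0.1,0.2,0.35,0.5,0.607,0.607,0.607]}'
python3 - <<'E'
from h import *
to(.632,.0055,.154,147)
s=snap('wrist','w26');np.savez('w26.npz',**s)
E
```

```text
dp [-10.99, -0.07, -16.52] roll 0.608 q6 end~ -0.99 | yaw now -178.2 gap 0.659 t 39.6
t: 40.7
tcp_pos: [0.6283, 0.0062, 0.2552]
tool_rot: [0.282, 0.959, -0.0, -0.001]
force: [-0.2, 0.2, 0.6]
finger_gap: 0.353
dp [-0.37, 0.15, 10.12] roll 0.003 q6 end~ -0.99 | yaw now 147.2 gap 0.353 t 40.7
```

View pics/w26.png

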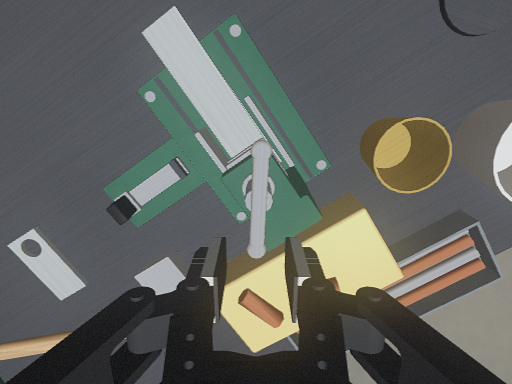

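```bash
python3 - <<'E'
from h import *
s=dict(np.load('w26.npz'));P=cloud(s)
a=ray(s,261,150,.182);b=ray(s,257,249.5,.182);print(a,b,(a+b)/2,np.linalg.norm(a-b),np.degrees(np.arctan2(*(b-a)[1::-1])))
print(P[150,261],P[249,257],P[200,259])
m=(a+b)/2; to(m[0],m[1],.154,147)
E
```

```text
[0.5991535  0.02953151 0.182     ] [ 0.66563303 -0.01653038  0.182     ] [0.63239326 0.00650057 0.182     ] 0.08087784729719086 -34.71705213367538
[0.59820403 0.03002854 0.18737759] [ 0.66302384 -0.0148828   0.1867166 ] [0.62936034 0.00847722 0.18647672]
dp [-0.33, 0.25, 10.16] roll 0.003 q6 end~ -0.98 | yaw now 147.2 gap 0.353 t 40.75
```

```bash
python3 -m creep '{"claw":[3,3,3,3,3,3],"dp":[[-0.35,0.2,0],[-0.35,0.2,3],[-0.35,0.2,6],[-0.35,0.2,9],[-0.35,0.2,10.1],[-0.35,0.2,10.1]],"roll":[0.03,0.03,0.03,0.03,0.03,0.03]}'
python3 - <<'E'
from h import *
to(.6323,.006,.154,145.3);print(manip.sense()['force'],manip.sense()['ft_torque'])
s=snap('wrist','w27')
E
```

```text
t: 41.35
tcp_pos: [0.6316, 0.006, 0.1537]
tool_rot: [0.298, 0.955, -0.0, -0.002]
force: [0.4, 0.3, 0.8]
finger_gap: 0.353
dp [-0.06, 0.04, -0.03] roll 0.001 q6 end~ -0.96 | yaw now 145.4 gap 0.353 t 41.35
[0.35632075 0.28182003 0.75271093] [ 0.01488966  0.01988346 -0.01614669]
```

View pics/w27.png

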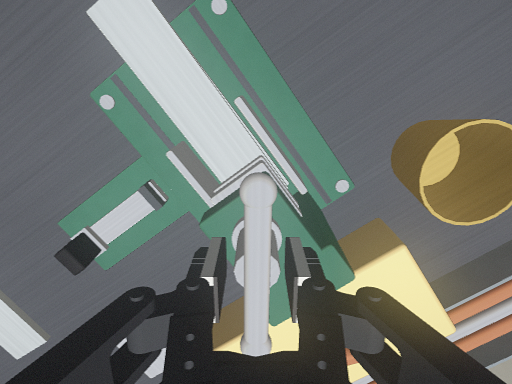

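```bash
python3 -m creep '{"claw":[3,3,3,3,3,3,3,3],"dp":[[-0.05,0.03,0],[-0.05,0.03,0],[-0.05,0.03,0],[-0.05,0.03,0],[-0.05,0.03,0],[-0.05,0.03,0],[-0.05,0.03,0],[-0.05,0.03,0]],"roll":[0.12,0.24,0.36,0.48,0.6,0.72,0.84,0.96]}'
python3 - <<'E'
from h import *
st=manip.sense();print(st['force'],st['ft_torque'],st['q'][5])
s=snap('wrist','w28')
E
```

```text
t: 42.2
tcp_pos: [0.6345, 0.0041, 0.158]
tool_rot: [0.706, 0.708, -0.0, 0.002]
force: [-3.0, -4.4, 1.5]
finger_gap: 0.352
[-3.03467988 -4.38613287  1.52122414] [-0.67677553  0.26246859  0.22298072] -0.16915645770440713
```

View pics/w28.png

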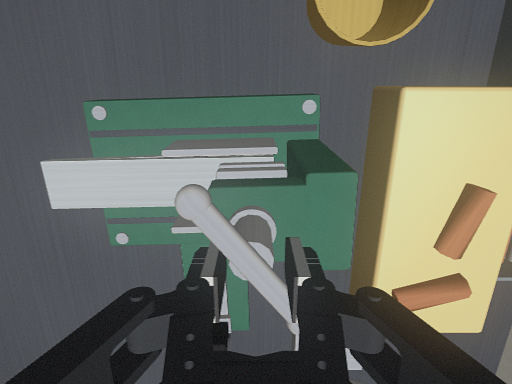

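```bash
python3 -m creep '{"claw":[3,3,3,3,3,3,3,3,3,3,3,3],"dp":[[0,0,0],[0,0,0],[0,0,0],[0,0,0],[0,0,0],[0,0,0],[0,0,0],[0,0,0],[0,0,0],[0,0,0],[0,0,0],[0,0,0]],"roll":[0.12,0.24,0.36,0.48,0.6,0.72,0.84,0.96,1.08,1.2,1.32,1.44]}'
python3 - <<'E'
from h import *
st=manip.sense();print(st['force'],st['ft_torque'],st['q'][5])
to(.6323,.006,.154,0)
E
```

```text
t: 43.45
tcp_pos: [0.6312, 0.0049, 0.1573]
tool_rot: [0.998, 0.068, -0.002, 0.001]
force: [-7.6, -3.1, 4.1]
finger_gap: 0.353
[-7.61856483 -3.08047758  4.08887356] [-0.4297116   1.19310411  0.18548063] 1.2688851171421003
dp [0.13, -0.09, 0.33] roll 0.136 q6 end~ 1.58 | yaw now 7.8 gap 0.353 t 43.45
```

```bash
python3 -m creep '{"claw":[3,3,3,3,3,3,3,3,3,3,3,3],"dp":[[0.1,0,0.2],[0,0,0.2],[0,0,0.2],[0,0,0.2],[0,0,0.2],[0,0,0.2],[0,0,0.2],[0,0,0.2],[0,0,0.2],[0,0,0.2],[0,0,0.2],[0,0,0.2]],"roll":[0.12,0.24,0.36,0.48,0.6,0.72,0.84,0.96,1.08,1.2,1.32,1.4]}'
python3 - <<'E'
from h import *
st=manip.sense();print(st['force'],st['ft_torque'],st['q'][5])
to(.6323,.006,.154,0)
s=snap('wrist','w29')
E
```

```text
t: 44.65
tcp_pos: [0.633, 0.0061, 0.1555]
tool_rot: [0.807, -0.591, -0.0, 0.0]
force: [-4.0, -0.5, 3.4]
finger_gap: 0.348
[-4.03361716 -0.50375403  3.43380016] [-0.02225378  0.6568455   0.22129503] 2.6679916221819484
dp [-0.01, 0.07, 0.15] roll -1.264 q6 end~ 1.58 | yaw now -72.4 gap 0.348 t 44.65
```

View pics/w29.png

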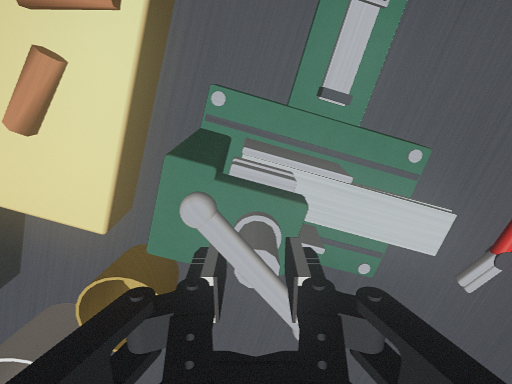

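```bash
python3 -m creep '{"claw":[3,3,3,3,3,3,3,3,3,3,3,3],"dp":[[0,0,0],[0,0,0],[0,0,0],[0,0,-3],[0,0,-5],[0,0,-5],[0,0,-5],[0,0,-5],[0,0,-5],[0,0,-5],[0,0,-5],[0,0,-5]],"roll":[-0.15,-0.3,-0.4,-0.45,-0.55,-0.7,-0.85,-1.0,-1.15,-1.3,-1.45,-1.6]}'
python3 -m creep '{"claw":[3,3,3,3,3,3,3,3,3,3,3,3],"dp":[[0,0,0],[0,0,0],[0,0,0],[0,0,0],[0,0,0],[0,0,0],[0,0,0],[0,0,0],[0,0,0],[0,0,0],[0,0,0],[0,0,0]],"roll":[-0.15,-0.3,-0.45,-0.6,-0.75,-0.9,-1.05,-1.2,-1.35,-1.5,-1.65,-1.8]}'
python3 -m creep '{"claw":[3,3,3,3],"dp":[[0,0,0],[0,0,0],[0,0,0],[0,0,0]],"roll":[-0.15,-0.2,-0.2,-0.2]}'
python3 - <<'E'
from h import *
to(.6323,.006,.154,144)
s=snap('wrist','w30')
E
```

```text
t: 45.9
tcp_pos: [0.6349, 0.0059, 0.2052]
tool_rot: [0.985, 0.172, 0.002, 0.0]
force: [-0.8, -0.1, 0.3]
finger_gap: 0.35
t: 47.1
tcp_pos: [0.6349, 0.0059, 0.2052]
tool_rot: [0.477, 0.879, 0.001, 0.002]
force: [-0.7, 0.8, 0.1]
finger_gap: 0.356
t: 47.5
tcp_pos: [0.6344, 0.0059, 0.2046]
tool_rot: [0.391, 0.92, 0.0, 0.001]
force: [-0.5, 0.6, -0.2]
finger_gap: 0.353
dp [0.16, -0.15, 5.06] roll -0.176 q6 end~ -0.93 | yaw now 133.9 gap 0.353 t 47.5
```

View pics/w30.png

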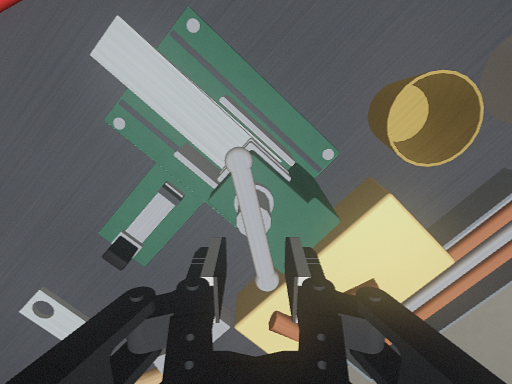

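```bash
python3 -m creep '{"claw":[3,3,3,3,3,3],"dp":[[0.15,-0.15,0],[0.15,-0.15,1],[0.15,-0.15,3],[0.15,-0.15,5],[0.15,-0.15,5.1],[0.15,-0.15,5.1]],"roll":[-0.14,-0.2,-0.2,-0.2,-0.2,-0.2]}'
python3 -m creep '{"claw":[3,3,3,3,3,3,3,3,3,3,3,3],"dp":[[0,0,0],[0,0,0],[0,0,0],[0,0,0],[0,0,0],[0,0,0],[0,0,0],[0,0,0],[0,0,0],[0,0,0],[0,0,0],[0,0,0]],"roll":[0.13,0.26,0.39,0.52,0.65,0.78,0.91,1.04,1.17,1.3,1.43,1.56]}'
python3 - <<'E'
from h import *
st=manip.sense();print(st['force'],st['ft_torque'],st['q'][5])
to(.6323,.006,.154,0)
E
```

```text
t: 48.15
tcp_pos: [0.6315, 0.0059, 0.1525]
tool_rot: [0.298, 0.955, 0.0, -0.0]
force: [0.2, 0.1, 0.3]
finger_gap: 0.351
t: 49.35
tcp_pos: [0.6325, 0.0059, 0.1543]
tool_rot: [0.884, 0.467, 0.001, 0.001]
force: [-0.8, -0.6, 0.6]
finger_gap: 0.35
[-0.76427099 -0.59552234  0.6082509 ] [0.03344087 0.03551797 0.15906778] 0.43123411619243385
dp [-0.0, -0.02, 0.03] roll 0.973 q6 end~ 1.58 | yaw now 55.7 gap 0.35 t 49.35
```

```bash
python3 -m creep '{"claw":[3,3,3,3,3,3,3,3,3,3,3,3],"dp":[[0,0,0],[0,0,0],[0,0,0],[0,0,0],[0,0,0],[0,0,0],[0,0,0],[0,0,0],[0,0,0],[0,0,0],[0,0,0],[0,0,0]],"roll":[0.13,0.26,0.39,0.52,0.65,0.78,0.91,1.04,1.17,1.3,1.43,1.56]}'
python3 -m creep '{"claw":[3,3,3,3,3,3],"dp":[[0,0,0],[0,0,0],[0,0,0],[0,0,0],[0,0,0],[0,0,0]],"roll":[0.13,0.26,0.39,0.52,0.65,0.68]}'
python3 - <<'E'
from h import *
st=manip.sense();print(st['force'],st['ft_torque'],st['q'][5])
to(.6323,.006,.154,0)
E
python3 -m creep '{"claw":[3,3,3,3,3,3,3,3,3,3,3,3],"dp":[[0,0,0],[0,0,0],[0,0,0],[0,0,-3],[0,0,-5],[0,0,-5],[0,0,-5],[0,0,-5],[0,0,-5],[0,0,-5],[0,0,-5],[0,0,-5]],"roll":[-0.15,-0.3,-0.4,-0.45,-0.55,-0.7,-0.85,-1.0,-1.15,-1.3,-1.45,-1.6]}'
python3 -m creep '{"claw":[3,3,3,3,3,3,3,3,3,3,3,3],"dp":[[0,0,0],[0,0,0],[0,0,0],[0,0,0],[0,0,0],[0,0,0],[0,0,0],[0,0,0],[0,0,0],[0,0,0],[0,0,0],[0,0,0]],"roll":[-0.15,-0.3,-0.45,-0.6,-0.75,-0.9,-1.05,-1.2,-1.35,-1.5,-1.65,-1.8]}'
python3 - <<'E'
from h import *
to(.6323,.006,.154,144)
s=snap('wrist','w31')
E
```

```text
t: 50.55
tcp_pos: [0.6321, 0.0062, 0.1543]
tool_rot: [0.957, -0.29, 0.001, -0.0]
force: [-0.5, 1.1, 0.5]
finger_gap: 0.351
t: 51.15
tcp_pos: [0.6321, 0.0064, 0.1541]
tool_rot: [0.807, -0.591, 0.001, -0.001]
force: [-0.9, 2.4, 2.2]
finger_gap: 0.353
[-0.85680669  2.41201506  2.22043741] [0.31267626 0.17931458 0.14735394] 2.667440930869831
dp [0.04, -0.0, 0.01] roll -1.264 q6 end~ 1.58 | yaw now -72.4 gap 0.353 t 51.15
t: 52.35
tcp_pos: [0.6322, 0.0055, 0.2036]
tool_rot: [0.985, 0.171, 0.001, 0.001]
force: [-0.9, -0.3, 0.1]
finger_gap: 0.352
t: 53.55
tcp_pos: [0.6322, 0.0055, 0.2036]
tool_rot: [0.478, 0.878, 0.0, 0.001]
force: [0.5, 0.1, -0.7]
finger_gap: 0.351
dp [0.04, 0.02, 4.96] roll -0.369 q6 end~ -0.93 | yaw now 122.9 gap 0.351 t 53.55
```

View pics/w31.png

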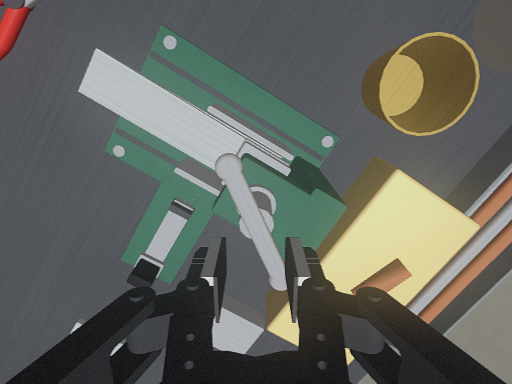

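```bash
python3 -m creep '{"claw":[3,3,3,3,3,3,3],"dp":[[0,0,0],[0,0,0],[0,0,0],[0,0,1],[0,0,3],[0,0,5],[0,0,5]],"roll":[-0.14,-0.28,-0.37,-0.37,-0.37,-0.37,-0.37]}'
python3 -m creep '{"claw":[3,3,3,3,3,3,3,3,3,3],"dp":[[0,0,0],[0,0,0],[0,0,0],[0,0,0],[0,0,0],[0,0,0],[0,0,0],[0,0,0],[0,0,0],[0,0,0]],"roll":[0.13,0.26,0.39,0.52,0.65,0.78,0.91,1.0,1.08,1.16]}'
python3 - <<'E'
from h import *
st=manip.sense();print(st['force'],st['ft_torque'],st['q'][5],pose()[2])
E
```

```text
t: 54.3
tcp_pos: [0.6292, 0.0061, 0.1494]
tool_rot: [0.313, 0.95, -0.001, -0.003]
force: [0.1, 0.4, -0.2]
finger_gap: 0.35
t: 55.3
tcp_pos: [0.6323, 0.0064, 0.1535]
tool_rot: [0.783, 0.622, 0.001, 0.001]
force: [0.5, 1.5, -0.3]
finger_gap: 0.35
[ 0.54205384  1.51455928 -0.30412125] [ 0.24137849 -0.04964725  0.31423635] 0.060958184984634 1.342680420096912
```

```bash
cat > r.py <<'E'
from h import *
st=manip.sense();print('F',st['force'].round(1),'T',st['ft_torque'].round(3),'q6',round(st['q'][5],3),'yaw',round(np.degrees(pose()[2]),1),'xy',st['tcp_pos'].round(4))
E
for i in 1 2 3 4; do python3 -m creep '{"claw":[3,3],"dp":[[0,0,0],[0,0,0]],"roll":[0.04,0.08]}' >/dev/null; python3 r.py; done
```

```text
F [ 0.7  2.9 -0.9] T [ 0.239 -0.101  0.298] q6 0.139 yaw 72.4 xy [0.6323 0.0064 0.1535]
F [1.  1.7 0.4] T [ 0.291 -0.084  0.333] q6 0.219 yaw 67.9 xy [0.6323 0.0064 0.1535]
F [ 1.   2.5 -1.3] T [ 0.239 -0.096  0.39 ] q6 0.299 yaw 63.3 xy [0.6324 0.0064 0.1535]
F [1.3 1.8 0.1] T [ 0.324 -0.12   0.276] q6 0.379 yaw 58.7 xy [0.6323 0.0064 0.1535]
```

```bash
python3 - <<'E'
from h import *
s=snap('wrist','w32'); np.savez('w32.npz',**s)
s=snap('scene');cv2.imwrite('pics/s32.png',cv2.resize(s['image'][200:300,200:330,::-1],None,fx=5,fy=5,interpolation=cv2.INTER_CUBIC))
E
python3 r.py
```

```text
F [0.6 0.8 1.4] T [ 0.319 -0.133  0.311] q6 0.377 yaw 58.8 xy [0.6324 0.0064 0.1534]
```

View pics/w32.png

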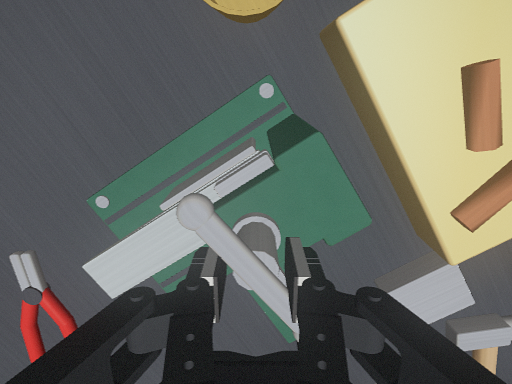

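View pics/s32.png

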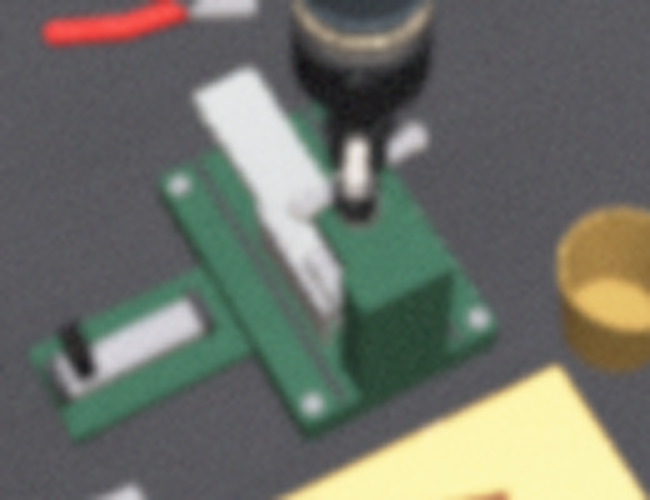

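```bash
python3 - <<'E'
from h import *
from h import cloud
for f in ['w2','w4','w26','w32']:
    s=dict(np.load(f+'.npz'));P=cloud(s)
    V=P-np.array([.6323,.006,0]);c,sn=np.cos(np.radians(1.85)),np.sin(np.radians(1.85))
    x=V[...,0]*c+V[...,1]*sn;y=-V[...,0]*sn+V[...,1]*c;z=V[...,2]
    m=(x>-24)&(x/1>-.026)&(x<.026)&(abs(y)<.0265)&(z<.112)&(z>.032)
    h,e=np.histogram(z[m]*1000,bins=np.arange(32,114,2))
    print(f,[(int(a),int(b)) for a,b in zip(e,h) if b])
E
```

```text
w2 [(72, 17), (74, 77), (76, 88), (78, 105), (80, 314), (82, 49), (88, 23), (90, 82), (92, 91), (94, 84), (96, 158), (98, 815), (100, 218)]
w4 [(32, 5), (70, 6), (72, 46), (74, 101), (76, 95), (78, 142), (80, 359), (82, 100), (84, 9), (86, 3), (88, 62), (90, 108), (92, 119), (94, 125), (96, 183), (98, 1153), (100, 308)]
w26 [(32, 4), (34, 4), (36, 27), (38, 27), (42, 1), (44, 53), (46, 112), (72, 1), (74, 12), (76, 17), (78, 25), (80, 46), (82, 2), (88, 2), (90, 13), (92, 12), (94, 16), (96, 17), (98, 88), (100, 20)]
w32 [(32, 3), (34, 2), (36, 36), (38, 54), (46, 1), (48, 27), (50, 22), (52, 39), (54, 84), (56, 15), (60, 9), (62, 36), (64, 27), (66, 34), (68, 86), (70, 717), (72, 92)]
```

```bash
cat > jaw.py <<'E'
from h import *
def jaw(s):
    P=cloud(s)
    V=P-np.array([.6323,.006,0]);c,sn=np.cos(np.radians(1.85)),np.sin(np.radians(1.85))
    x=V[...,0]*c+V[...,1]*sn;y=-V[...,0]*sn+V[...,1]*c;z=V[...,2]*1000
    m=(abs(x)<.026)&(abs(y)<.0265)&(z<112)&(z>47)
    zz=z[m]; b=zz.max(); h,e=np.histogram(zz,bins=np.arange(45,112,1)); k=e[h.argmax()]+.5
    w=zz[abs(zz-k)<1.8]; 
    lo=zz[zz<k-8]; 
    h,e=np.histogram(lo,bins=np.arange(45,112,1)); k2=e[h.argmax()]+.5
    w2=lo[abs(lo-k2)<1.5]
    return np.median(w).round(2),len(w),np.median(w2).round(2),len(w2)
if __name__=='__main__':
    for f in sys.argv[1:]:
        print(f,jaw(dict(np.load(f+'.npz'))))
E
python3 jaw.py w2 w4 w26 w32
```

```text
w2 (np.float64(99.37), 1060, np.float64(81.17), 353)
w4 (np.float64(99.4), 1502, np.float64(81.34), 440)
w26 (np.float64(99.5), 111, np.float64(80.51), 63)
w32 (np.float64(71.22), 842, np.float64(55.14), 98)
```

```bash
for i in 1 2 3 4 5; do python3 -m creep '{"claw":[3],"dp":[[0,0,0]],"roll":[0.03]}' >/dev/null; python3 r.py; done
```

```text
F [0.7 2.1 0.6] T [ 0.35  -0.213  0.373] q6 0.407 yaw 57.1 xy [0.6323 0.0064 0.1534]
F [1.  1.9 0.7] T [ 0.384 -0.102  0.359] q6 0.437 yaw 55.4 xy [0.6323 0.0064 0.1534]
F [1.8 1.9 0.4] T [ 0.365 -0.192  0.356] q6 0.467 yaw 53.6 xy [0.6324 0.0064 0.1534]
F [1.1 2.2 0.9] T [ 0.308 -0.142  0.319] q6 0.497 yaw 51.9 xy [0.6324 0.0063 0.1534]
F [1.2 2.  0.2] T [ 0.386 -0.116  0.381] q6 0.527 yaw 50.2 xy [0.6324 0.0063 0.1534]
```

```bash
python3 - <<'E'
from h import *
import jaw
s=snap('wrist','w33'); print(jaw.jaw(s))
x=np.array([.061,.139,.219,.299,.379,.377,.407,.437,.467,.497,.527]);y=np.array([.314,.298,.333,.39,.276,.311,.373,.359,.356,.319,.381])
p=np.polyfit(x,y,1);print(p,np.polyval(p,[.061,.527]),np.std(y-np.polyval(p,x)))
# slope fixed
print((y-.24*x).mean()+.24*.527)
E
python3 r.py; python3 r.py
```

```text
(np.float64(70.62), 668, np.float64(54.7), 73)
[0.09515395 0.30432351] [0.3101279  0.35446964] 0.03250158624343082
0.38064727272727283
F [1.1 2.4 1.1] T [ 0.389 -0.204  0.429] q6 0.528 yaw 50.2 xy [0.6324 0.0064 0.1534]
F [1.1 2.4 1.1] T [ 0.389 -0.204  0.429] q6 0.528 yaw 50.2 xy [0.6324 0.0064 0.1534]
```

```bash
python3 -m creep '{"claw":[3,3,3,3,3,3,3,3,3,3],"dp":[[0,0,0],[0,0,0],[0,0,0],[0,0,0],[0,0,-2],[0,0,-5],[0,0,-8],[0,0,-10],[0,0,-10],[0,0,-10]],"roll":[-0.15,-0.3,-0.45,-0.55,-0.6,-0.6,-0.6,-0.6,-0.6,-0.6]}'
python3 - <<'E'
from h import *
import jaw
s=snap('wrist','w34');np.savez('w34.npz',**s); print(jaw.jaw(s))
to(.594,-.168,.15,1.85)
E
python3 r.py
```

```text
t: 57.75
tcp_pos: [0.6312, 0.0056, 0.2525]
tool_rot: [0.74, 0.673, -0.0, 0.0]
force: [-0.4, 0.4, -0.3]
finger_gap: 0.351
(np.float64(70.52), 194, np.float64(54.72), 22)
dp [-17.64, -1.98, 10.14] roll 1.444 q6 end~ 1.26 | yaw now 84.6 gap 0.35 t 57.8
F [-0.4  1.5 -0.3] T [0.007 0.017 0.03 ] q6 -0.073 yaw 84.6 xy [0.6306 0.0058 0.2514]
```

View pics/w34.png

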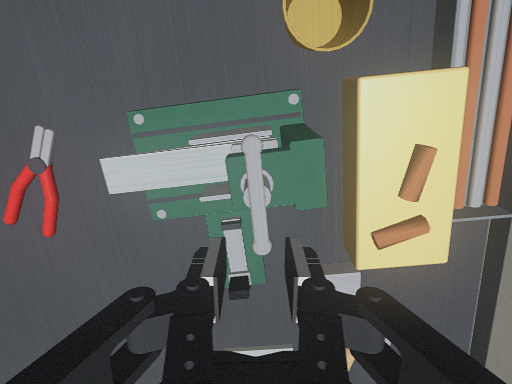

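```bash
python3 -m creep '{"claw":[4.5,4.5,4.5,4.5,4.5,4.5,4.5,4.5,4.5,4.5,4.5,4.5],"dp":[[-4,-0.5,0],[-8,-1,0],[-12,-1.5,0],[-16,-2,0],[-17.6,-2,0],[-17.6,-2,3],[-17.6,-2,6],[-17.6,-2,10],[-17.6,-2,10],[-17.6,-2,10],[-17.6,-2,10],[-17.6,-2,10]],"roll":[0.14,0.28,0.42,0.56,0.7,0.84,0.98,1.12,1.26,1.4,1.444,1.444]}'
python3 - <<'E'
from h import *
s=snap('wrist','w35');P=cloud(s)
m=(P[...,2]>.055)&(P[...,2]<.07)&(P[...,1]<-.13)&(P[...,1]>-.2)&(P[...,0]>.57)&(P[...,0]<.62)
print('grip',P[m].mean(0),P[m].min(0),P[m].max(0))
to(.5935,-.168,.037,1.85)
E
```

```text
t: 59.0
tcp_pos: [0.5937, -0.167, 0.1503]
tool_rot: [1.0, 0.016, -0.002, -0.001]
force: [-0.3, 0.8, 0.1]
finger_gap: 0.527
grip [ 0.59419696 -0.16779038  0.06175816] [ 0.58034667 -0.17467606  0.0550816 ] [ 0.60591175 -0.16097814  0.06414211]
dp [-0.01, 0.11, 11.37] roll 0.001 q6 end~ 1.26 | yaw now 1.9 gap 0.526 t 59.05
```

View pics/w35.png

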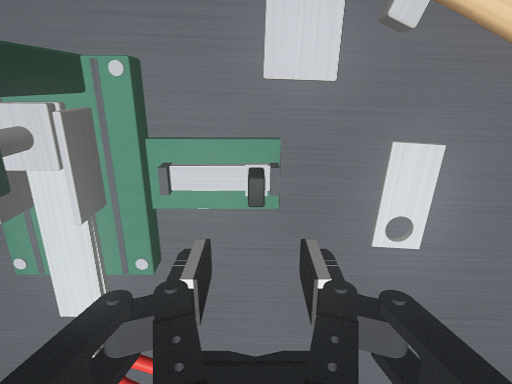

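```bash
python3 -m creep '{"claw":[4.5,4.5,4.5,4.5,4.5,1,1,1,1,1,1],"dp":[[0,0.1,4],[0,0.1,8],[0,0.1,11],[0,0.1,11.3],[0,0.1,11.3],[0,0.1,11.3],[0,0.1,11.3],[0,0.1,11.3],[0,0.1,11.3],[0,0.1,11.3],[0,0.1,11.3]],"roll":[0,0,0,0,0,0,0,0,0,0,0]}' 30
python3 r.py
python3 -m creep '{"claw":[1,1,1,1,1,1,1,1,1,1],"dp":[[0,-0.8,0],[0,-1.6,0],[0,-2.4,0],[0,-3.2,0],[0,-4.2,0],[0,-5.2,0],[0,-6,0],[0,-6.5,0],[0,-6.8,0],[0,-6.8,0]],"roll":[0,0,0,0,0,0,0,0,0,0]}'
python3 r.py
```

```text
t: 60.15
tcp_pos: [0.5963, -0.1681, 0.0416]
tool_rot: [1.0, 0.016, 0.002, 0.0]
force: [0.5, 3.9, 6.1]
finger_gap: 0.15
F [0.5 3.9 6.1] T [ 0.571 -0.078 -0.056] q6 1.082 yaw 1.9 xy [ 0.5963 -0.1681  0.0416]
t: 61.15
tcp_pos: [0.5943, -0.1011, 0.0416]
tool_rot: [1.0, 0.017, 0.002, 0.001]
force: [-0.6, 1.3, 6.2]
finger_gap: 0.155
F [-0.6  1.3  6.2] T [ 0.071  0.086 -0.065] q6 1.185 yaw 1.9 xy [ 0.5943 -0.1011  0.0416]
```

```bash
for i in 1 2 3 4; do python3 -m creep '{"claw":[1,1],"dp":[[0,-0.1,0],[0,-0.1,0]],"roll":[0,0]}' >/dev/null; python3 r.py; done
```

```text
F [-0.4 -1.3  5.1] T [-0.203  0.094 -0.058] q6 1.186 yaw 1.9 xy [ 0.5943 -0.1007  0.0416]
F [-0.6 -0.9  6.6] T [-0.2    0.125 -0.073] q6 1.188 yaw 1.9 xy [ 0.5943 -0.0998  0.0416]
F [-0.7 -0.7  6.3] T [-0.251  0.098  0.014] q6 1.189 yaw 1.9 xy [ 0.5943 -0.0989  0.0416]
F [-1.  -0.6  5.5] T [-0.282  0.151 -0.059] q6 1.191 yaw 1.9 xy [ 0.5942 -0.0979  0.0416]
```

```bash
for i in 1 2 3 4; do python3 -m creep '{"claw":[1,1],"dp":[[0,-0.1,0],[0,-0.1,0]],"roll":[0,0]}' >/dev/null; python3 r.py; done
```

```text
F [-1.3 -4.3  5. ] T [-0.75   0.226 -0.075] q6 1.192 yaw 2.0 xy [ 0.5943 -0.0979  0.0416]
F [-2.2 -6.5  5.8] T [-1.211  0.285 -0.075] q6 1.194 yaw 2.0 xy [ 0.5943 -0.0978  0.0416]
F [ -2.4 -10.    4.6] T [-1.671  0.396 -0.025] q6 1.196 yaw 2.0 xy [ 0.5943 -0.0977  0.0416]
F [ -2.5 -12.3   4.1] T [-2.146  0.447 -0.053] q6 1.197 yaw 2.0 xy [ 0.5943 -0.0977  0.0416]
```

```bash
python3 -m creep '{"claw":[1,4,4,4,4,4,4,4,4],"dp":[[0,0.25,0],[0,0.25,0],[0,0.25,0],[0,0.25,0],[0,0.25,-2],[0,0.25,-6],[0,0.25,-11],[0,0.25,-15],[0,0.25,-15]],"roll":[0,0,0,0,0,0,0,0,0]}'
python3 - <<'E'
from h import *
s=snap('wrist','w36');P=cloud(s)
m=(P[...,2]>.055)&(P[...,2]<.07)&(P[...,1]<-.085)&(P[...,1]>-.2)&(P[...,0]>.57)&(P[...,0]<.62)
print('grip',P[m].mean(0),P[m].min(0),P[m].max(0))
to(.57,-.339,.25,0)
s=snap('top'); rects(s,vmax=260,amin=50)
E
```

```text
t: 63.65
tcp_pos: [0.5967, -0.0958, 0.1958]
tool_rot: [1.0, 0.017, 0.006, 0.002]
force: [0.5, -0.2, 0.6]
finger_gap: 0.463
grip [ 0.59162213 -0.09864485  0.06171025] [ 0.57790533 -0.10580301  0.05512065] [ 0.60379509 -0.09168007  0.06406383]
dp [-3.24, 24.3, -5.68] roll 0.034 q6 end~ 1.03 | yaw now 1.9 gap 0.469 t 63.7
px [281. 203.] c [463.7 -46.9] size [269.7  77.4] yaw 69.38
px [143. 189.] c [512.1 486.7] size [71.1 59.4] yaw 48.01
px [222. 182.] c [544.5 179. ] size [184.2  89.7] yaw 70.25
px [351. 177.] c [ 573.3 -319.4] size [ 58.2 119.7] yaw -1.86
px [ 45. 215.] c [424.4 862.7] size [377.9 146.9] yaw 0.26
px [263. 162.] c [625.   15.7] size [93.1 54.8] yaw 0.91
px [187. 160.] c [628.  318.8] size [99.3 20.2] yaw 40.27
px [271. 147.] c [685.8  -7.1] size [ 48.9 116.8] yaw -79.58
px [345. 128.] c [ 772.2 -302.2] size [39.4 96.2] yaw -21.78
px [313. 120.] c [ 805.4 -172.4] size [120.5  42.1] yaw 72.14
px [274. 116.] c [811.1  -4.4] size [179.2 118.9] yaw 76.13
px [199. 116.] c [814.  280.5] size [136.3 132.6] yaw 2.07
px [105. 107.] c [845.1 654.2] size [224.9  44.5] yaw 64.55
px [324. 114.] c [670.4  68.2] size [ 812.8 2106.5] yaw -89.97
px [257.  24.] c [1223.3   70.3] size [ 232.2 2171.1] yaw -89.29
```

View pics/w36.png

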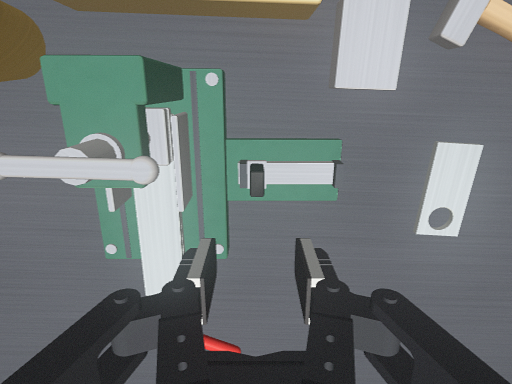

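```bash
python3 - <<'E'
from h import *
to(.58,-.32,.2,178.1)
E
python3 -m creep '{"claw":[6.4,6.4,6.4,6.4,6.4,6.4,6.4,6.4,6.4,6.4,6.4,6.4],"dp":[[0,2,0],[0,5,0],[0,8,0],[-1,11,0],[-1,14,0],[-2,17,0],[-2.3,20,0],[-2.3,22.3,0],[-2.3,22.3,0],[-2.3,22.3,0],[-2.3,22.3,0],[-2.3,22.3,0]],"roll":[-0.15,-0.3,-0.45,-0.6,-0.75,-0.9,-1.05,-1.2,-1.35,-1.5,-1.65,-1.8]}'
python3 -m creep '{"claw":[6.4,6.4,6.4,6.4,6.4,6.4,6.4,6.4,6.4,6.4],"dp":[[0,0,0],[0,0,0],[0,0,0],[0,0,0],[0,0,0],[0,0,0],[0,0,0],[0,0,0],[0,0,0],[0,0,0]],"roll":[-0.15,-0.3,-0.45,-0.6,-0.75,-0.9,-1.05,-1.2,-1.28,-1.28]}'
python3 - <<'E'
from h import *
to(.58,-.32,.15,178.1)
s=snap('wrist','w37');np.savez('w37.npz',**s);rects(s,vmax=260)
E
```

```text
dp [-2.04, 22.48, -0.95] roll -3.075 q6 end~ -2.04 | yaw now 1.9 gap 0.469 t 63.75
t: 64.95
tcp_pos: [0.5755, -0.3175, 0.1863]
tool_rot: [0.606, 0.795, 0.0, -0.003]
force: [-0.7, 0.6, -0.1]
finger_gap: 0.751
t: 65.95
tcp_pos: [0.5757, -0.3175, 0.1866]
tool_rot: [0.014, 1.0, 0.002, -0.002]
force: [-0.4, -0.2, 0.5]
finger_gap: 0.749
dp [-0.45, -0.25, 3.66] roll 0.004 q6 end~ -2.04 | yaw now 178.4 gap 0.749 t 65.95
px [422. 178.] c [ 595.9 -135.1] size [25.  73.3] yaw -88.17
px [254. 159.] c [ 572.7 -317.8] size [ 51.7 109.9] yaw -1.69
```

View pics/w37.png

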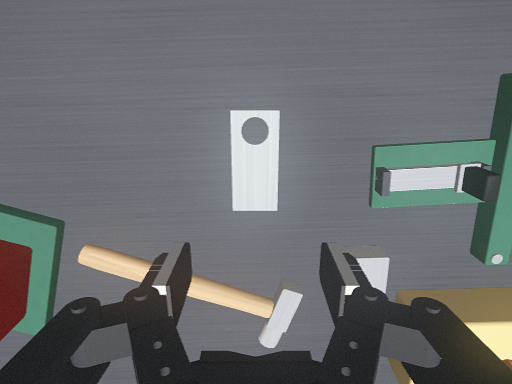

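```bash
python3 - <<'E'
from h import *
s=dict(np.load('w37.npz'));P=cloud(s)
for u,v in [(90,255),(150,270),(215,290),(275,305),(290,285),(265,345),(335,250),(335,262)]: print((u,v),P[v,u].round(3))
print('hole',ray(s,255,130.5,.008))
to(.5807,-.3180,-.0065,178.3)
E
```

```text
(90, 255) [ 0.67  -0.507  0.024]
(150, 270) [ 0.568 -0.362  0.221]
(215, 290) [ 0.722 -0.369  0.023]
(275, 305) [ 0.744 -0.298  0.025]
(290, 285) [ 0.724 -0.279  0.014]
(265, 345) [ 0.802 -0.311  0.027]
(335, 250) [ 0.566 -0.281  0.211]
(335, 262) [ 0.566 -0.284  0.221]
hole [ 0.53851158 -0.31628452  0.008     ]
dp [-0.55, -0.08, 19.35] roll -0.001 q6 end~ -2.04 | yaw now 178.3 gap 0.752 t 66.0
```

```bash
python3 -m creep '{"claw":[6.4,6.4,6.4,6.4,6.4,6.4,6.4,6.4],"dp":[[-0.5,-0.1,5],[-0.5,-0.1,10],[-0.5,-0.1,15],[-0.5,-0.1,18],[-0.5,-0.1,19.3],[-0.5,-0.1,19.3],[-0.5,-0.1,19.3],[-0.5,-0.1,19.3]],"roll":[0,0,0,0,0,0,0,0]}' 60
python3 - <<'E'
from h import *
to(.5807,-.3180,-.0075,178.3)
E
python3 -m creep '{"claw":[4,4,4,4,4,4,4,4],"dp":[[0,0,0],[0,0,0],[0,0,0],[0,0,0],[0,0,0],[0,0,0],[0,0,0],[0,0,0]],"roll":[0,0,0,0,0,0,0,0]}' 60
python3 r.py
```

```text
t: 66.8
tcp_pos: [0.5834, -0.3209, -0.0013]
tool_rot: [0.015, 1.0, -0.001, 0.002]
force: [-0.5, 0.3, 1.0]
finger_gap: 0.749
dp [0.28, 0.29, 0.62] roll 0.001 q6 end~ -2.04 | yaw now 178.3 gap 0.749 t 66.8
t: 67.6
tcp_pos: [0.5833, -0.3199, -0.0005]
tool_rot: [0.015, 1.0, -0.001, 0.002]
force: [-0.9, 3.1, 9.0]
finger_gap: 0.47
F [-0.9  3.1  9. ] T [ 0.551  0.106 -0.01 ] q6 -2.212 yaw 178.3 xy [ 5.833e-01 -3.199e-01 -5.000e-04]
```

```bash
python3 -m creep '{"claw":[6.4,6.4,6.4,6.4,6.4,6.4,6.4,6.4],"dp":[[0,0,-0.5],[0,0,-0.5],[0.2,0.2,-0.5],[0.2,0.2,-0.5],[0.2,0.2,0],[0.2,0.2,0.4],[0.2,0.2,0.5],[0.2,0.2,0.5]],"roll":[0,0,0,0,0,0,0,0]}' 60
python3 - <<'E'
from h import *
to(.5807,-.3180,-.0075,178.3)
s=snap('wrist','w38');P=cloud(s);rects(s,vmax=300)
for v in (240,246,252): print([tuple((P[v,u]*1000).round().astype(int).tolist()) for u in range(170,200,5)])
E
python3 r.py
```

```text
t: 68.4
tcp_pos: [0.5797, -0.3175, -0.0093]
tool_rot: [0.014, 1.0, 0.0, -0.0]
force: [0.1, -0.2, 0.5]
finger_gap: 0.748
dp [-0.1, -0.04, -0.18] roll 0.001 q6 end~ -2.04 | yaw now 178.3 gap 0.748 t 68.4
px [254. 214.] c [ 559.1 -317.8] size [50.6 83.2] yaw -1.7
[(571, -360, 0), (570, -357, 1), (570, -355, 0), (571, -353, 0), (571, -350, 0), (571, -348, 0)]
[(574, -361, -1), (567, -354, 12), (568, -352, 11), (568, -350, 12), (572, -349, 5), (574, -348, 0)]
[(568, -356, 16), (567, -353, 17), (568, -351, 16), (569, -349, 15), (575, -350, 5), (577, -348, 1)]
F [-0.5 -0.6 -0.4] T [-0.046 -0.024  0.003] q6 -2.212 yaw 178.3 xy [ 0.5798 -0.3177 -0.009 ]
```

View pics/w38.png

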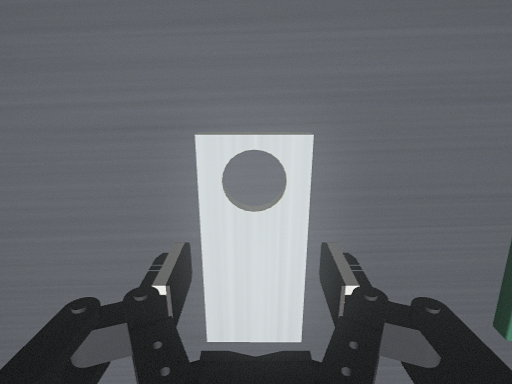

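```bash
python3 -m creep '{"claw":[3.8,3.8,3.8,3.8,3.8,3.8,3.8],"dp":[[0,0,-0.1],[0,0,-0.1],[0,0,-0.1],[0,0,-0.1],[0,0,-0.1],[0,0,-0.1],[0,0,-0.1]],"roll":[0,0,0,0,0,0,0]}' 60
python3 r.py
python3 -m creep '{"claw":[3.8,3.8,3.8,3.8,3.8,3.8,3.8,3.8],"dp":[[0,0,-1],[0,0,-5],[0,0,-10],[0,0,-15],[0,0,-20],[0,0,-22],[0,0,-22],[0,0,-22]],"roll":[0,0,0,0,0,0,0,0]}'
python3 - <<'E'
from h import *
s=snap('wrist','w39');P=cloud(s);p,M,ps,st=pose();print(p,st['finger_gap'],np.degrees(ps))
print(P[140,210:300:20].round(4)); print([P[v,255].round(4) for v in (235,280,320)])
rects(s,z=P[220:290,255,2].mean(),vmax=236)
hz=P[220:290,255,2].mean()
hsv=cv2.cvtColor(s['image'],cv2.COLOR_RGB2HSV);m=cv2.inRange(hsv,(0,0,0),(180,255,130)); 
E
```

```text
t: 69.15
tcp_pos: [0.5804, -0.318, -0.007]
tool_rot: [0.014, 1.0, -0.0, 0.0]
force: [0.0, 1.1, 4.7]
finger_gap: 0.559
F [0.  1.1 4.7] T [0.099 0.018 0.029] q6 -2.212 yaw 178.3 xy [ 0.5804 -0.318  -0.007 ]
t: 69.95
tcp_pos: [0.5791, -0.317, 0.2116]
tool_rot: [0.014, 1.0, 0.001, -0.001]
force: [-0.6, 1.4, -1.7]
finger_gap: 0.557
[ 0.5785302  -0.31666098  0.21016499] 0.5606902606527552 178.3444021113008
[[ 0.5194 -0.3351  0.2266]
 [ 0.5196 -0.3265  0.2264]
 [ 0.5198 -0.3178  0.2269]
 [ 0.52   -0.3092  0.2271]
 [ 0.5203 -0.3005  0.2266]]
[array([ 0.565 , -0.3169,  0.2273]), array([ 0.5904, -0.3177,  0.2267]), array([ 0.6158, -0.3184,  0.2257])]
px [412. 169.] c [ 534.9 -246.5] size [ 9.5 27.5] yaw -88.2
px [255. 183.] c [ 541.1 -316.2] size [50.5 48.4] yaw 88.37
```

View pics/w39.png

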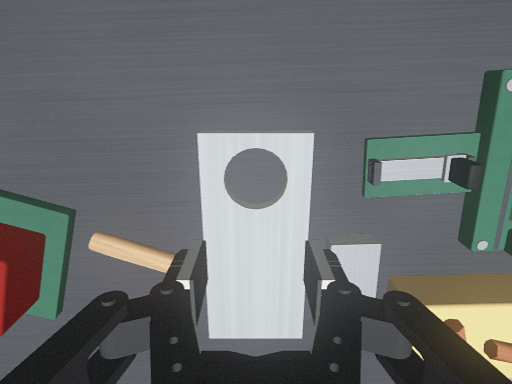

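```bash
python3 - <<'E'
from h import *
to(.519,.235,.25,39)
E
python3 -m creep '{"claw":[3.8,3.8,3.8,3.8,3.8,3.8,3.8,3.8,3.8,3.8,3.8,3.8],"dp":[[0,0,-4],[0,4,-4],[0,8,-4],[1,12,-4],[1,16,-4],[2,20,-4],[2,24,-4],[3,28,-4],[3,32,-4],[4,36,-4],[4,40,-4],[4.3,44,-4]],"roll":[0,0,0.15,0.3,0.45,0.6,0.75,0.9,1.05,1.2,1.35,1.5]}'
python3 - <<'E'
from h import *
to(.519,.235,.25,39)
E
```

```text
dp [7.56, 54.98, -3.8] roll 2.432 q6 end~ 1.32 | yaw now 178.3 gap 0.561 t 70.0
t: 71.2
tcp_pos: [0.548, 0.124, 0.2495]
tool_rot: [0.692, 0.722, -0.002, -0.002]
force: [0.7, 0.2, -0.3]
finger_gap: 0.56
dp [11.22, -2.42, -0.03] roll 0.933 q6 end~ 1.32 | yaw now 92.5 gap 0.56 t 71.2
```

```bash
python3 -m creep '{"claw":[3.8,3.8,3.8,3.8,3.8,3.8,3.8,3.8,3.8,3.8],"dp":[[3,-0.6,0],[6,-1.2,0],[9,-1.8,0],[11,-2.4,0],[11.1,-2.4,0],[11.1,-2.4,0],[11.1,-2.4,0],[11.1,-2.4,0],[11.1,-2.4,0],[11.1,-2.4,0]],"roll":[0.15,0.3,0.45,0.6,0.75,0.9,0.933,0.933,0.933,0.933]}'
python3 - <<'E'
from h import *
to(.519,.235,.25,39)
s=snap('wrist','w40');np.savez('w40.npz',**s)
s=snap('scene');cv2.imwrite('pics/s40.png',cv2.resize(s['image'][100:260,270:430,::-1],None,fx=3.5,fy=3.5,interpolation=cv2.INTER_CUBIC)); np.savez('sc40.npz',**s)
E
```

```text
t: 72.2
tcp_pos: [0.5198, 0.232, 0.2513]
tool_rot: [0.942, 0.337, -0.001, -0.0]
force: [-0.3, 0.0, -1.2]
finger_gap: 0.558
dp [0.13, -0.28, 0.13] roll 0.007 q6 end~ 1.32 | yaw now 39.4 gap 0.558 t 72.2
```

View pics/w40.png

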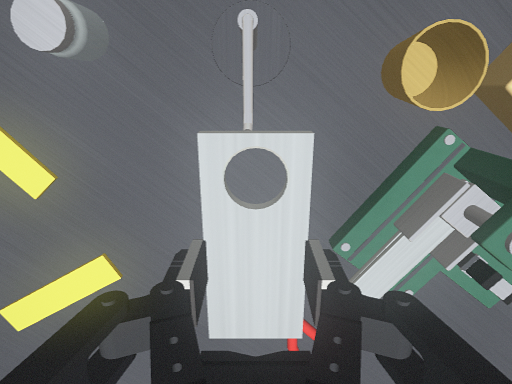

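View pics/s40.png

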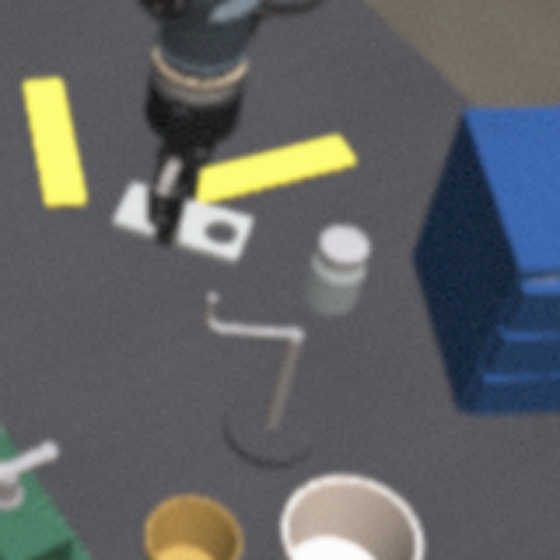

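```bash
python3 - <<'E'
from h import *
s=dict(np.load('w40.npz'));P=cloud(s)
a=ray(s,247.5,19.5,.158); print('post',a,P[20,247])
for v in (35,60,90,110,125):
    row=P[v,235:262]; k=row[:,2]>.1; print(v,np.where(k)[0]+235,row[k].mean(0).round(4))
s=dict(np.load('sc40.npz'))
print('scene tip', proj(s,[.551,.261,.172]), 270+213/3.5,100+298/3.5)
u,v=270+213/3.5,100+298/3.5
print(ray(s,u,v,.172)); print('post top',ray(s,270+299/3.5,100+334/3.5,.156)); print('trough',ray(s,270+219/3.5,100+327/3.5,.130))
E
```

```text
post [0.61227084 0.31480227 0.158     ] [0.61148372 0.31452208 0.16075717]
35 [242 243 244 245 246 247 248 249 250 251 252 253 254 255 256] [0.6064 0.3088 0.148 ]
60 [243 244 245 246 247 248 249 250 251 252 256] [0.5915 0.2976 0.1726]
90 [243 244 245 246 247 248 249 250 251 252] [0.5756 0.2857 0.1409]
110 [244 245 246 247 248 249 250 251 252] [0.5634 0.2755 0.1345]
125 [244 245 246 247 248 249 250 251 252] [0.5541 0.2679 0.1368]
scene tip (np.float64(329.2386424115126), np.float64(184.40907355525164)) 330.85714285714283 185.14285714285714
[0.55592673 0.26390667 0.172     ]
post top [0.6173924  0.31857732 0.156     ]
trough [0.5616619  0.27301044 0.13      ]
```

```bash
python3 -m creep '{"claw":[3.8,3.8,3.8,3.8],"dp":[[-3,0,0],[-6,0,0],[-6,0,0],[-6,0,0]],"roll":[0,0,0,0]}'
python3 - <<'E'
from h import *
s=snap('wrist','w41');np.savez('w41.npz',**s);P=cloud(s)
to(.519,.235,.25,38)
cv2.imwrite('pics/w41z.png',cv2.resize(s['image'][0:200,150:370,::-1],None,fx=3.4,fy=3.4,interpolation=cv2.INTER_CUBIC))
for v in range(40,140,6):
    row=P[v,225:285]; k=row[:,2]>.1; print(v,(np.where(k)[0]+225)[[0,-1]] if k.any() else '',row[k].mean(0).round(4))
E
```

```text
t: 72.7
tcp_pos: [0.4741, 0.194, 0.2529]
tool_rot: [0.942, 0.337, 0.001, -0.0]
force: [0.8, 0.4, -1.3]
finger_gap: 0.557
dp [5.99, -0.35, 0.31] roll 0.024 q6 end~ 1.33 | yaw now 39.3 gap 0.561 t 72.75
40 [226 251] [0.555  0.2675 0.1782]
46 [242 251] [0.5552 0.2691 0.1346]
52 [240 251] [0.5495 0.2642 0.1686]
58 [242 250] [0.5469 0.2617 0.1661]
64  [nan nan nan]
70  [nan nan nan]
76  [nan nan nan]
82  [nan nan nan]
88  [nan nan nan]
94  [nan nan nan]
100  [nan nan nan]
106  [nan nan nan]
112 [256 256] [0.5368 0.2455 0.4029]
118  [nan nan nan]
124  [nan nan nan]
130  [nan nan nan]
136 [225 284] [0.5209 0.2328 0.2703]<stdin>:6: RuntimeWarning: Mean of empty slice.
  ret = um.true_divide(
```

View pics/w41z.png

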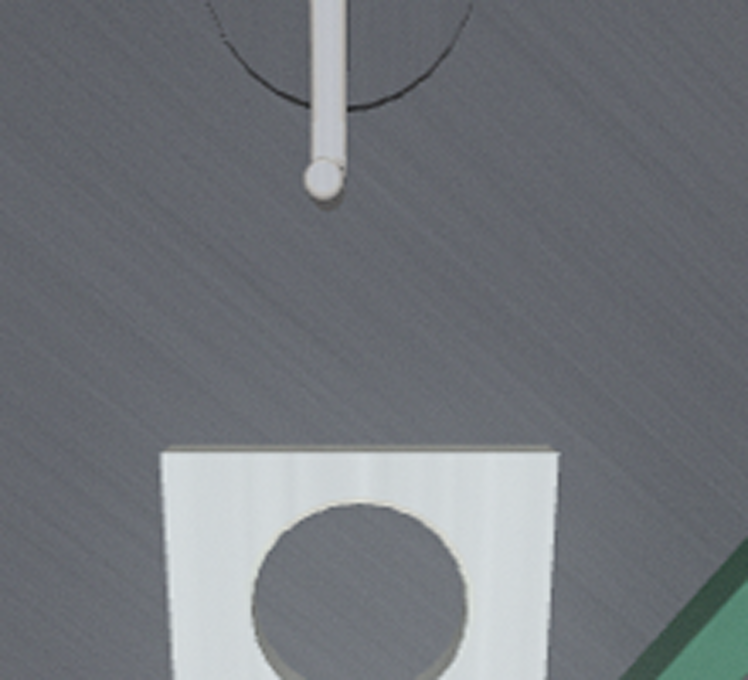

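```bash
python3 - <<'E'
from h import *
s=dict(np.load('w41.npz'));P=cloud(s);p,M,ps,st=pose()
t=ray(s,245,52.4,.172); zt=P[220:290,255,2].mean(); h=ray(s,255.9,178.2,zt); print('tip',t,'hole',h,'top',zt,'tcp',p)
print('tip rel tool',(M.T@(t-p))*1000,'hole rel tool',(M.T@(h-p))*1000, 'yaw',np.degrees(ps))
E
```

```text
tip [0.54890726 0.26406732 0.172     ] hole [0.50650915 0.22007545 0.2680959 ] top 0.26809590432042235 tcp [0.47485237 0.19432426 0.25296342]
tip rel tool [101.33277993  -7.04517491  81.15004799] hole rel tool [ 40.8361339    0.17183625 -15.05483081] yaw 39.34998427918031
```

```bash
python3 -m creep '{"claw":[3.8,3.8,3.8,3.8,3.8,3.8,3.8],"dp":[[2,-0.7,0],[4,-0.7,0],[6.3,-0.7,0],[6.3,-0.7,3],[6.3,-0.7,6.5],[6.3,-0.7,6.5],[6.3,-0.7,6.5]],"roll":[0,0,0,0,0,0,0]}'
python3 - <<'E'
from h import *
s=snap('wrist','w42');np.savez('w42.npz',**s);P=cloud(s);p,M,ps,st=pose();print(p)
t=np.array([.5489,.2641,.172]);zt=p[2]+.0155
print('tip rel tool',(M.T@(t-p))*1000)
cv2.imwrite('pics/w42z.png',cv2.resize(s['image'][0:240,150:370,::-1],None,fx=2.4,fy=2.4,interpolation=cv2.INTER_CUBIC))
E
```

```text
t: 73.45
tcp_pos: [0.5187, 0.24, 0.1873]
tool_rot: [0.942, 0.337, -0.0, -0.0]
force: [0.4, 0.2, -0.8]
finger_gap: 0.559
[0.51957026 0.24006565 0.18848439]
tip rel tool [3.78854264e+01 1.56334800e-02 1.65624041e+01]
```

View pics/w42z.png

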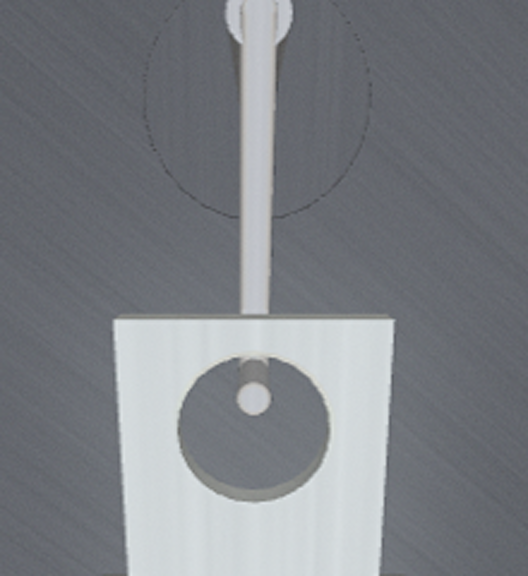

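```bash
python3 -m creep '{"claw":[3.8,3.8,3.8,3.8,3.8,3.8],"dp":[[0,0,1],[0,0,2],[0,0,3],[0,0,4],[0,0,4],[0,0,4]],"roll":[0,0,0,0,0,0]}'
python3 - <<'E'
from h import *
s=snap('wrist','w43');P=cloud(s);p,M,ps,st=pose();print(p,st['force'])
t=np.array([.5489,.2641,.172])
print('tip rel tool',(M.T@(t-p))*1000)
cv2.imwrite('pics/w43z.png',cv2.resize(s['image'][0:240,150:370,::-1],None,fx=2.4,fy=2.4,interpolation=cv2.INTER_CUBIC))
E
```

```text
t: 74.1
tcp_pos: [0.518, 0.2394, 0.147]
tool_rot: [0.942, 0.337, -0.0, -0.0]
force: [0.2, -0.2, -0.4]
finger_gap: 0.56
[0.51834978 0.23957028 0.14739985] [ 0.28610681  0.1581648  -0.56565679]
tip rel tool [ 39.17889581   0.41064397 -24.59747739]
```

View pics/w43z.png

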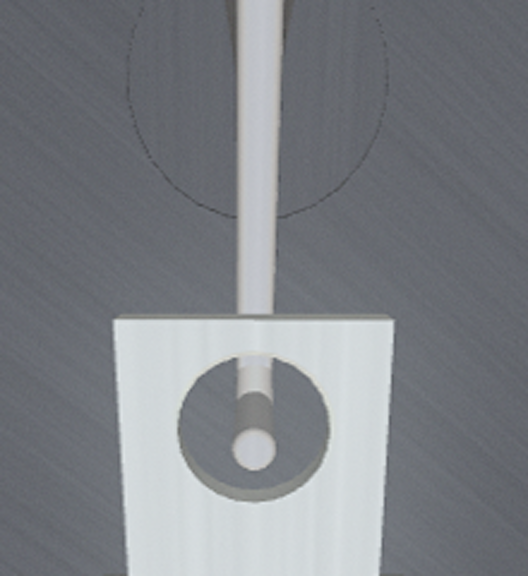

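```bash
python3 -m creep '{"claw":[3.8,3.8,3.8],"dp":[[0.15,0.03,0.5],[0.15,0.03,0.9],[0.15,0.03,0.9]],"roll":[0,0,0]}'
for i in 1 2 3; do python3 -m creep '{"claw":[3.8,3.8],"dp":[[0,0,0.2],[0,0,0.2]],"roll":[0,0]}' > /dev/null; python3 r.py; done
```

```text
t: 74.45
tcp_pos: [0.5191, 0.2402, 0.1379]
tool_rot: [0.942, 0.337, -0.001, -0.0]
force: [1.0, -0.4, -1.7]
finger_gap: 0.555
F [ 0.3  0.3 -1.4] T [-0.017  0.019  0.053] q6 1.122 yaw 39.4 xy [0.5194 0.2403 0.1363]
F [-0.4 -0.4 -0.1] T [-0.027  0.035  0.024] q6 1.122 yaw 39.4 xy [0.5194 0.2402 0.1343]
F [ 0.1  0.4 -1.3] T [-0.008  0.044  0.009] q6 1.122 yaw 39.4 xy [0.5194 0.2402 0.1323]
```

```bash
for i in 1 2 3; do python3 -m creep '{"claw":[3.8,3.8],"dp":[[0,0,0.15],[0,0,0.15]],"roll":[0,0]}' > /dev/null; python3 r.py; done
python3 - <<'E'
from h import *
s=snap('wrist');cv2.imwrite('pics/w44z.png',cv2.resize(s['image'][0:240,150:370,::-1],None,fx=2.4,fy=2.4,interpolation=cv2.INTER_CUBIC))
s=snap('scene');cv2.imwrite('pics/s44.png',cv2.resize(s['image'][100:260,270:430,::-1],None,fx=3.5,fy=3.5,interpolation=cv2.INTER_CUBIC))
E
```

```text
F [-0.   0.  -0.8] T [-0.015 -0.06  -0.021] q6 1.122 yaw 39.4 xy [0.5194 0.2402 0.1308]
F [-0.4  0.1  0.4] T [0.05  0.007 0.023] q6 1.122 yaw 39.4 xy [0.5196 0.2403 0.1295]
F [-0.9  0.4  1.7] T [0.096 0.013 0.026] q6 1.122 yaw 39.4 xy [0.5197 0.2403 0.1282]
```

View pics/w44z.png

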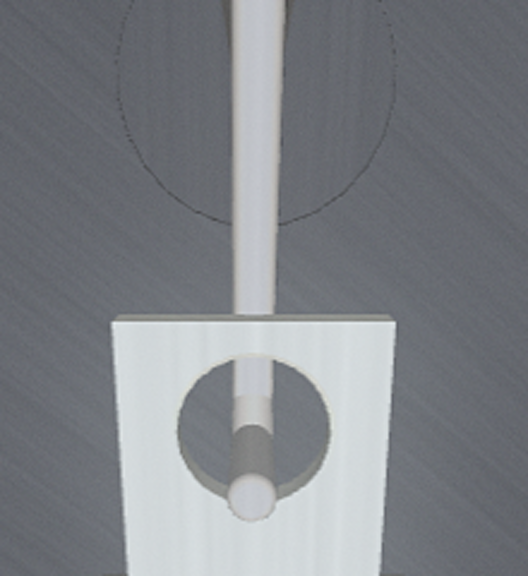

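View pics/s44.png

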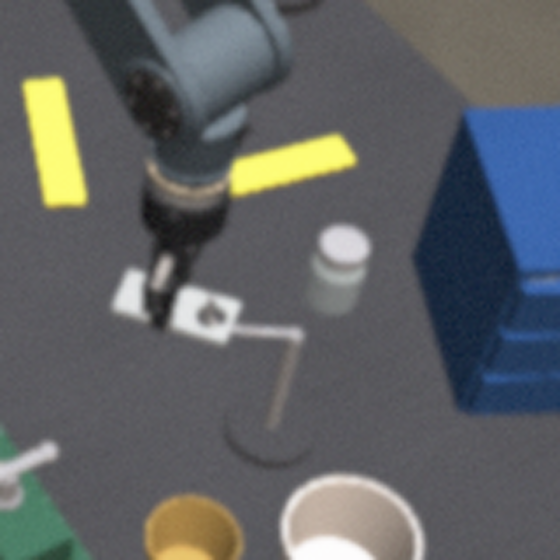

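```bash
python3 -m creep '{"claw":[7.5,7.5,7.5,7.5,7.5,7.5,7.5,7.5],"dp":[[0,0,0],[0,0,0],[0,0,0],[0,0,0],[0,0,0],[0,0,0],[0,0,-2],[0,0,-6]],"roll":[0,0,0,0,0,0,0,0]}'
python3 -m creep '{"claw":[7.5,7.5,7.5,7.5],"dp":[[0,0,-5],[0,0,-8],[0,0,-10],[0,0,-10]],"roll":[0,0,0,0]}'
python3 - <<'E'
from h import *
s=snap('wrist','w45')
s=snap('scene');cv2.imwrite('pics/s45.png',cv2.resize(s['image'][100:260,270:430,::-1],None,fx=3.5,fy=3.5,interpolation=cv2.INTER_CUBIC))
E
```

```text
t: 76.55
tcp_pos: [0.5171, 0.2395, 0.1856]
tool_rot: [0.942, 0.337, -0.004, -0.0]
force: [-0.3, -0.8, -0.3]
finger_gap: 0.879
t: 76.95
tcp_pos: [0.5215, 0.2408, 0.2915]
tool_rot: [0.942, 0.337, 0.004, 0.0]
force: [1.1, 0.2, 0.3]
finger_gap: 0.877
```

View pics/w45.png

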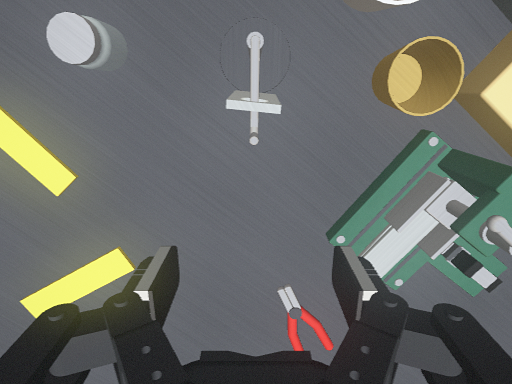

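View pics/s45.png

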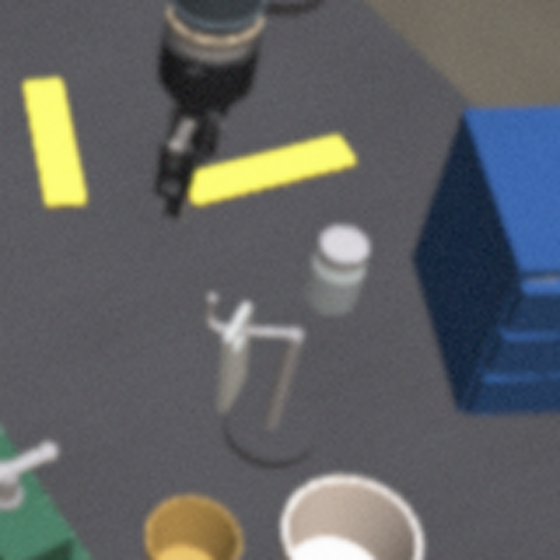

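```bash
python3 - <<'E'
from h import *
s=snap('wrist','w46');P=cloud(s)
tip=np.array([.5489,.2641]);d=np.array([np.cos(np.radians(38.3)),np.sin(np.radians(38.3))]);n=np.array([-d[1],d[0]])
V=P[...,:2]-tip; a=V@d*1000;b=V@n*1000;z=P[...,2]*1000
m=(a>-40)&(a<70)&(abs(b)<30)&(abs(b)>6)&(z>20)
for lo in range(20,170,10):
    k=m&(z>=lo)&(z<lo+10)
    if k.any(): print(lo,k.sum(),a[k].mean().round(1),a[k].min().round(1),a[k].max().round(1),b[k].min().round(),b[k].max().round())
cv2.imwrite('pics/w46z.png',cv2.resize(s['image'][20:170,180:340,::-1],None,fx=4,fy=4,interpolation=cv2.INTER_CUBIC))
E
```

```text
30 8 42.8 40.8 44.7 -21.0 19.0
40 26 42.3 39.8 44.7 -24.0 24.0
50 33 41.0 38.8 43.5 -24.0 24.0
60 35 40.1 37.8 42.4 -24.0 25.0
70 34 39.1 36.9 41.4 -24.0 24.0
80 44 37.8 35.2 40.4 -25.0 25.0
90 47 37.1 34.4 39.4 -24.0 25.0
100 48 35.9 33.6 38.5 -24.0 25.0
110 96 34.0 30.7 37.7 -25.0 25.0
120 33 33.9 30.8 36.1 -24.0 25.0
130 52 32.8 30.2 35.3 -24.0 25.0
140 434 28.0 21.7 34.0 -24.0 26.0
```

View pics/w46z.png

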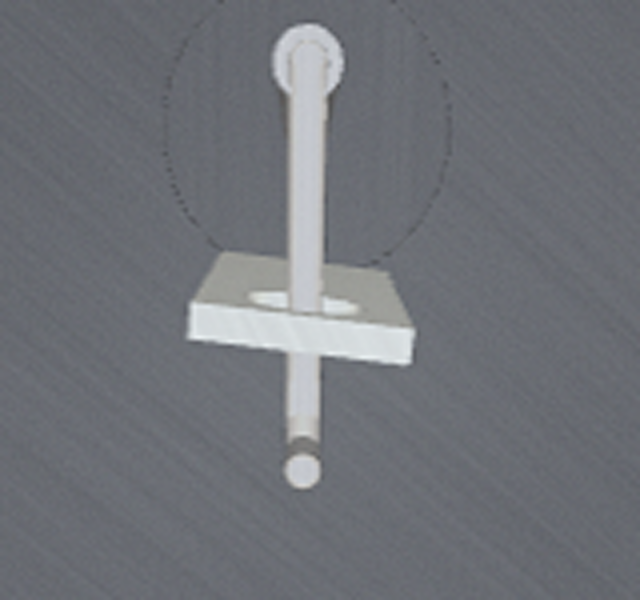

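```bash
python3 - <<'E'
from h import *
to(.5928,.2988,.22,38.3)
E
```

```text
dp [9.49, 0.17, 6.63] roll 0.019 q6 end~ 1.37 | yaw now 39.4 gap 0.882 t 77.1
```

```bash
python3 -m creep '{"claw":[3,3,3,3,3,3,3],"dp":[[3,0,0],[6,0.1,0],[9.5,0.2,2],[9.5,0.2,6.6],[9.5,0.2,6.6],[9.5,0.2,6.6],[9.5,0.2,6.6]],"roll":[0.019,0.019,0.019,0.019,0.019,0.019,0.019]}'
python3 - <<'E'
from h import *
to(.5928,.2988,.108,38.3)
s=snap('wrist','w47')
E
```

```text
t: 77.8
tcp_pos: [0.5947, 0.2989, 0.2232]
tool_rot: [0.945, 0.328, 0.001, 0.0]
force: [-0.3, -0.8, 0.7]
finger_gap: 0.355
dp [-0.17, -0.11, 11.52] roll -0.001 q6 end~ 1.37 | yaw now 38.3 gap 0.355 t 77.8
```

View pics/w47.png

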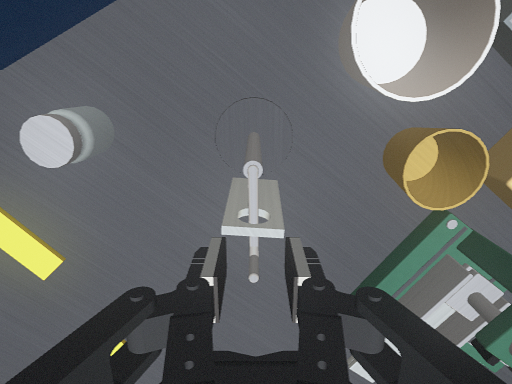

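```bash
python3 -m creep '{"claw":[3,3,3,3,3,3],"dp":[[-0.1,-0.15,3],[-0.1,-0.15,6],[-0.1,-0.15,9],[-0.1,-0.15,11.3],[-0.1,-0.15,11.3],[-0.1,-0.15,11.3]],"roll":[0,0,0,0,0,0]}'
python3 r.py
python3 - <<'E'
from h import *
p,M,ps,st=pose()
print((p[:2]-np.array([.5489,.2641]))@np.array([np.cos(np.radians(38.3)),np.sin(np.radians(38.3))]))
s=snap('wrist','w48')
E
```

```text
t: 78.45
tcp_pos: [0.5936, 0.2997, 0.1108]
tool_rot: [0.945, 0.328, 0.001, 0.0]
force: [-0.3, -0.2, -0.5]
finger_gap: 0.344
F [-0.3 -0.2 -0.5] T [0.001 0.052 0.029] q6 1.203 yaw 38.3 xy [0.5936 0.2997 0.1108]
0.0571512632278488
```

View pics/w48.png

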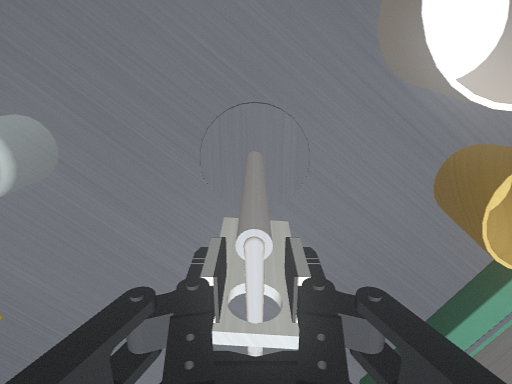

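Fingers straddle the bar between tag and post. Push the tag gently toward the trough.

```bash
for i in 1 2 3 4; do python3 -m creep '{"claw":[3,3,3],"dp":[[-0.2,0,0],[-0.4,0,0],[-0.6,0,0]],"roll":[0,0,0]}' > /dev/null; python3 r.py; done
python3 - <<'E'
from h import *
s=snap('wrist','w49')
s=snap('scene');cv2.imwrite('pics/s49.png',cv2.resize(s['image'][100:260,270:430,::-1],None,fx=3.5,fy=3.5,interpolation=cv2.INTER_CUBIC))
E
```

```text
F [ 0.1 -0.5  1.2] T [0.027 0.051 0.027] q6 1.199 yaw 38.3 xy [0.5881 0.2959 0.1101]
F [ 0.   0.1 -0.7] T [-0.01   0.022 -0.074] q6 1.196 yaw 38.3 xy [0.5829 0.292  0.109 ]
F [-0.4  0.1 -0. ] T [ 0.05   0.039 -0.02 ] q6 1.193 yaw 38.3 xy [0.5783 0.2883 0.1089]
F [0.  0.5 0.4] T [ 0.058  0.017 -0.031] q6 1.189 yaw 38.3 xy [0.5736 0.2846 0.109 ]
```

View pics/w49.png

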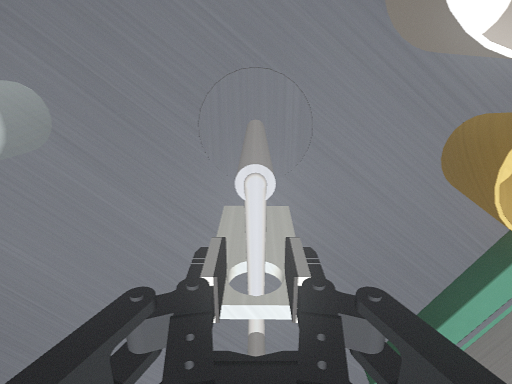

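View pics/s49.png

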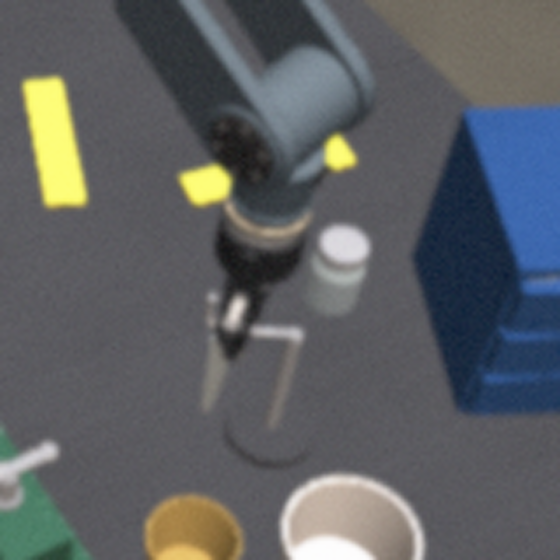

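```bash
for i in 1 2 3 4; do python3 -m creep '{"claw":[3,3],"dp":[[-0.15,0,0],[-0.2,0,0]],"roll":[0,0]}' > /dev/null; python3 r.py; done
python3 - <<'E'
from h import *
s=snap('wrist','w50')
s=snap('scene');cv2.imwrite('pics/s50.png',cv2.resize(s['image'][100:260,270:430,::-1],None,fx=3.5,fy=3.5,interpolation=cv2.INTER_CUBIC))
E
```

```text
F [ 0.9  0.3 -0.7] T [-0.026  0.016 -0.006] q6 1.188 yaw 38.3 xy [0.572  0.2833 0.109 ]
F [1.  0.8 0.5] T [-0.021 -0.055 -0.014] q6 1.187 yaw 38.3 xy [0.5705 0.2822 0.1089]
F [ 2.4  2.5 -0.5] T [ 0.194 -0.245  0.034] q6 1.186 yaw 38.3 xy [0.5697 0.2813 0.1093]
F [ 3.3  4.3 -0.1] T [ 0.619 -0.621 -0.032] q6 1.184 yaw 38.3 xy [0.5693 0.2808 0.1097]
```

View pics/w50.png

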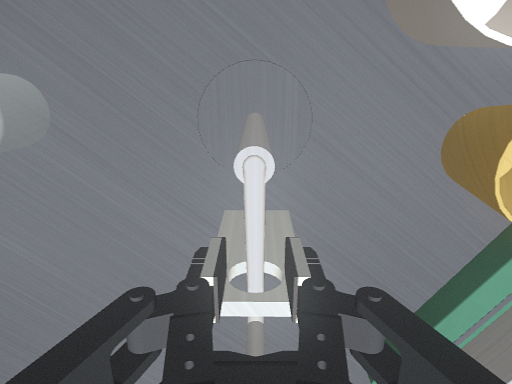

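View pics/s50.png

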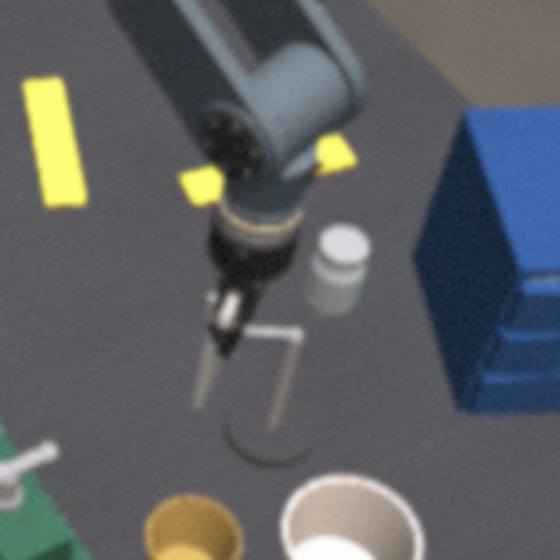

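```bash
python3 -m creep '{"claw":[3,3,3,3,3,3,3,3,3,3,3],"dp":[[0.4,0,0],[1,0,0],[1.8,0,0],[2.4,0,0],[2.4,0,0],[2.4,0,-2],[2.4,0,-6],[2.4,0,-11],[2.4,0,-15],[2.4,0,-15],[2.4,0,-15]],"roll":[0,0,0,0,0,0,0,0,0,0,0]}'
python3 - <<'E'
from h import *
s=snap('wrist','w51');P=cloud(s)
tip=np.array([.5489,.2641]);d=np.array([np.cos(np.radians(38.3)),np.sin(np.radians(38.3))]);n=np.array([-d[1],d[0]])
V=P[...,:2]-tip; a=V@d*1000;b=V@n*1000;z=P[...,2]*1000
m=(a>-40)&(a<70)&(abs(b)<30)&(abs(b)>6)&(z>20)&(z<155)
for lo in range(20,160,20):
    k=m&(z>=lo)&(z<lo+20)
    if k.any(): print(lo,k.sum(),a[k].mean().round(1),a[k].min().round(1),a[k].max().round(1))
s=snap('scene');cv2.imwrite('pics/s51.png',cv2.resize(s['image'][100:260,270:430,::-1],None,fx=3.5,fy=3.5,interpolation=cv2.INTER_CUBIC))
E
```

```text
t: 81.8
tcp_pos: [0.5864, 0.2946, 0.2603]
tool_rot: [0.945, 0.328, 0.001, 0.0]
force: [-0.1, -0.3, -0.3]
finger_gap: 0.354
20 47 10.9 10.1 11.5
40 149 11.7 10.9 12.5
60 142 12.8 11.9 13.6
80 193 13.8 13.1 14.5
100 272 13.7 6.9 15.9
120 225 15.8 8.2 17.0
140 329 12.7 8.3 17.3
```

View pics/w51.png

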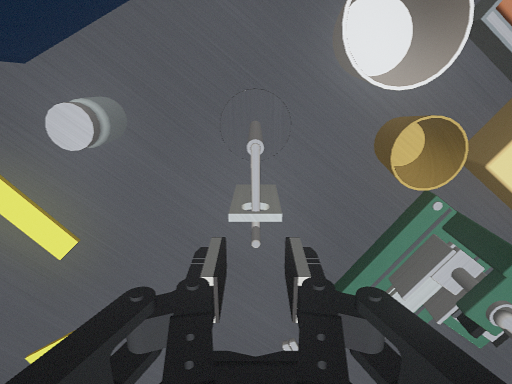

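View pics/s51.png

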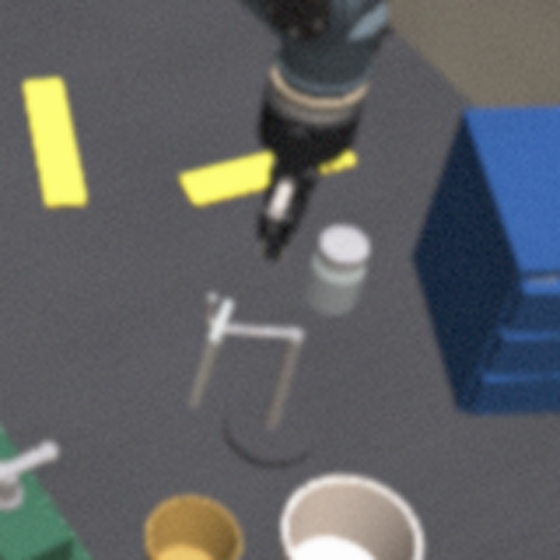

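```bash
python3 - <<'E'
from h import *
to(.5,-.05,.36,0)
E
```

```text
dp [-28.02, 21.74, -10.19] roll 0.668 q6 end~ 1.47 | yaw now 38.3 gap 0.348 t 81.9
```

```bash
python3 -m creep '{"claw":[6,6,6,6,6,6,6,6,6,6,6,6],"dp":[[0,0,-5],[-2,1,-10],[-6,4,-10.2],[-10,7,-10.2],[-14,10,-10.2],[-18,13,-10.2],[-22,17,-10.2],[-26,20,-10.2],[-28,21.7,-10.2],[-28,21.7,-10.2],[-28,21.7,-10.2],[-28,21.7,-10.2]],"roll":[0,0,0.1,0.2,0.3,0.4,0.5,0.6,0.668,0.668,0.668,0.668]}'
python3 - <<'E'
from h import *
import jaw
s=snap('wrist','w52');np.savez('w52.npz',**s);P=cloud(s);print(jaw.jaw(s))
m=(P[...,2]>.055)&(P[...,2]<.07)&(P[...,1]<-.085)&(P[...,1]>-.2)&(P[...,0]>.57)&(P[...,0]<.62)
print('grip',P[m].mean(0))
cv2.imwrite('pics/w52z.png',cv2.resize(s['image'][0:180,130:360,::-1],None,fx=3.3,fy=3.3,interpolation=cv2.INTER_CUBIC))
s=snap('top','t52');s=snap('scene','s52')
E
python3 r.py
```

```text
t: 83.1
tcp_pos: [0.5006, -0.0482, 0.3599]
tool_rot: [1.0, 0.001, -0.001, -0.001]
force: [1.0, -0.4, 0.1]
finger_gap: 0.703
(np.float64(70.29), 138, np.float64(54.19), 26)
grip [ 0.59101886 -0.09842011  0.06196764]
F [ 0.3  0.5 -0.1] T [0.041 0.032 0.06 ] q6 1.25 yaw 0.1 xy [ 0.5009 -0.0479  0.3606]
```

View pics/w52z.png

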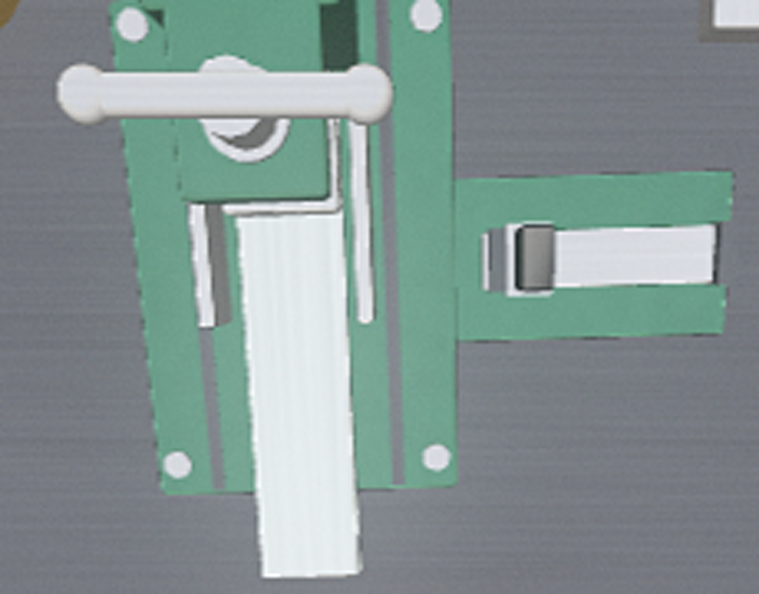

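View pics/s52.png

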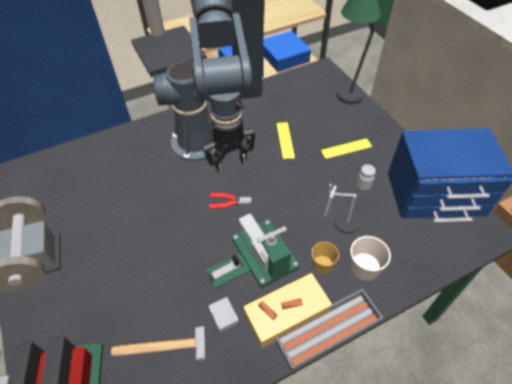

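View pics/t52.png

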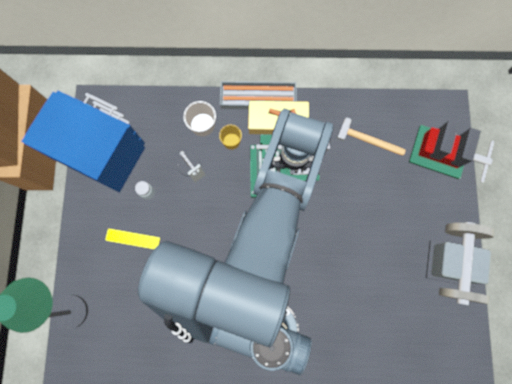

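```bash
python3 jaw.py w1 w52; python3 - <<'E'
from h import *
s=dict(np.load('w52.npz'));P=cloud(s)
rects(s,z=.046,vmax=260)
for v in (80,100,120,140,160): print(P[v,222].round(4))
E
```

```text
w1 (np.float64(99.1), 39, np.float64(79.64), 31)
w52 (np.float64(70.29), 138, np.float64(54.19), 26)
px [322.  77.] c [ 591.6 -140.9] size [23.  66.7] yaw -88.22
px [221. 106.] c [546.7   4.5] size [192.1  50.2] yaw 2.27
px [213.  42.] c [620.8  32.3] size [134.1  98.9] yaw 83.94
px [368.   4.] c [ 681.5 -194.8] size [ 9.2 58.4] yaw -89.9
[ 0.5877 -0.0016  0.0463]
[ 0.5609 -0.0008  0.0466]
[5.329e-01 2.000e-04 4.620e-02]
[0.5036 0.0012 0.0452]
[0.4735 0.002  0.0466]
```

```bash
python3 - <<'E'
from h import *
print(workorder.sign_off())
E
```

```text
the job is handed in; nothing more can be done
None
```

I did the whole job in the order asked and handed it in at about 83 s. My last checks show it done. The clamping force is the least certain result.

- **Lock out:** I pulled the grip to its end stop before any strip was placed. It had started about 7–8 mm off home.
- **Strips:** Only two were on the bench; the yellow ones were left alone. Both lie stacked on the bed between the cheeks, with the near end about 182 mm before the screw axis, as specified. After I squeezed both sides together they looked flush. They had been within about 1 mm and 0.7° of each other before that.
- **Clamp:** I turned the T-handle about 7.25 rad clockwise.
  - **Torque:** averaged about 0.36 N m over the last turns. Single readings scattered by ±0.03–0.05, and one was 0.43. That suggests roughly 37–45 N.
  - **Camera depth:** the jaw plate's spring compression came out at about 2.2 mm (about 33 N), but one noisier view gave about 3.3 mm, right at the 50 N limit. I put the force in the 25–50 N range and did not turn again once the lock was home.
- **Lock home:** I pushed it back to its hard stop. The arm moved 70.3 mm and the camera measured 69.4 mm.
- **Tag:** It was knocked aside during the run, so I located it again before picking it up. It first caught part-way up the sloping bar, so I nudged it down. It now hangs straight in the trough.
- **Gripper readings:** The fingertips stood about 30 mm farther back than the stated tool geometry. I therefore set heights by camera and touch, and needed second grips on both strips and the tag.
- **Other things:** In the last pictures the can, jar, block and everything else were where they started.

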